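# Battery round at the radio bench

### The arm

A 6-joint arm with a two-finger parallel gripper is mounted at the origin on the work surface. World frame = base frame: x ahead of the robot, y to its left, z up, the work surface at z = 0. Lengths are in m, angles in rad, forces in N, time in s.
With the tool pointing down it reaches from about 0.35 to 0.775 m from the base axis. Payload 5.5 kg.
Tool frame: the origin (TCP) lies at the very end of the fingers, on their centre line; the grasp point (between the pads) lies 19 mm behind it; z points along the fingers, y is the direction in which the jaws open and shut (so a half turn about z gives the same grasp; the last joint's range is limited). The gripper opens to 85 mm and grips with 20 to 120 N. Pads are 22 mm wide; open, the fingers measure 114 mm over their backs; the gripper's body (76 mm by 85 mm) begins 54 mm behind the grasp point. The pads swing forward as they close: fully open they stand 13 mm farther back than shut.
Start: joints at [-1.379, 0.313, 0.046, 1.304, 0, 1.431], TCP at [0.187, -0.544, 0.231] pointing down, gripper open.
Joint ranges: [-2.76, 2.76], [-0.86, 1.69], [-1.03, 1.26], [-2.2, 2.34], [-1.47, 1.5], [-3.14, 3.14]. Speed limits (rad/s): [2.57, 2.57, 3.14, 3.14, 3.14, 3.14].

### API

Orientations are given as a rotation vector (axis times angle).
In Python, from rig import * gives the robot as it stands.
- The arm moves only by the tool play_rows, never from a script. Its argument "steps" is a list of rows, each a list of 3 entries, a list of its own where there are three numbers: the finger opening in m, from 0 to 0.0854, then the shift along the world's x, y, z in m, then the turn, a rotation vector about the world's x, y, z in degrees. In form: [[gripper, [x, y, z], [wx, wy, wz]], ...]. A call has 1 to 12 rows; each row is the pose to reach, as a shift and turn from the pose commanded when the call began; what a row does not reach only later rows make up. A row lasts 1/12 s, in which the tool goes at most 41.7 mm and 7.16 degrees, less where a joint would pass 70% of its speed; a pose out of reach is approached as far as the arm can. A call with a gripper value outside its range is refused whole. The fingers move at their own pace and stop on an object; the grip force is fixed at half the most. Time passes only in rows, so rows that repeat a pose let the fingers close. It gives the time, the measured TCP pose, the force and the opening at its end, in the units of the state.
- get_obs(): the state, without advancing time (a new reading comes with each control period).
- snapshot(name): name is "side" or "top" or "wrist"; returns a dict with "image" (384x512x3 uint8, blue, green, red), "fx", "fy", "cx", "cy" (pixels), "R" (3x3) and "t" (3): a world point X has camera coordinates R X + t. Camera axes: x right, y down, z forward; pixel columns grow to the right and rows downward; lengths in m; the calibration is good to about 2 mm. A picture is of the moment at which its call begins. There is no depth.
- hand_in(): hands the job in, once; it reports no verdict.
Trained networks look in a picture, given as the dict that the camera call returned (one of the last four; its "shot" number tells which), for a name from the list of things; names that differ only in an ending like _2 or _b are one class to them, and where a whole thing is asked for, a point or a joint stands for the part that bears it (a point fixed in the world has none). Each returns a list of dicts, best first, with "conf" (0 to 1); they miss things now and then, are a little off and sometimes report something else, mostly with a low value. They report only what shows in the picture. A call takes as long as a camera call. They do not tell look-alikes from the thing itself.
- masks_of(picture, label): "pixels" (384x512 bool, what is visible of it) and "bbox" ([left, top, width, height] as shares, 0 to 1, of the picture: columns of its width, rows of its height, round what is visible of it).
- pinpoint(picture, label): "xy" ([column, row] as shares, 0 to 1, of the picture: columns of its width, rows of its height: a listed point, or the origin of a listed thing).
The state is a dict: "clock": time; "q": joint angles; "dq": joint speeds; "joint_efforts": joint torques, N m; "tcp_pos": TCP position; "tcp_rot": TCP orientation; "ft_force": force on the tool from outside, world axes, zero at the start; "torque": the same for the moment, N m; "opening": opening from 0.0 (shut) to 1.0 (fully open).
Only numpy, scipy, OpenCV 4.12 (cv2) and the standard library are available. Lean on these libraries where they do the work, as an engineer would, in place of code of your own. Each camera call takes 0.05 s, during which the arm holds its last target.

### The job

Clear up the batteries on the radio bench. Gather all the spent nine-volt blocks in the scoop cup, then push the collection bin's flap open with the rim of the cup's spout and tip them all through into the bin; stand the empty cup upright on the bench again, and put both rechargeable packs on charge, one in each pocket of the charger, lying flat and fully home. Leave the morse key, the meter and the mug where they are.

Things in the scene. Friction and masses are not known exactly. Their poses are not given: they have to be found in the camera images.
- spent1: spent nine-volt block battery, a dark metal box 48.5 x 26.5 x 17.5 mm (x, y, z), about 45 g, two snap studs on its +x end; lies flat on the bench; origin: centre of its underside as it lies at the start (z axis up). Three to five blocks are present, the others are None all through
- spent2: spent nine-volt block battery, a dark metal box 48.5 x 26.5 x 17.5 mm (x, y, z), about 45 g, two snap studs on its +x end; lies flat on the bench; origin: centre of its underside as it lies at the start (z axis up). Three to five blocks are present, the others are None all through
- spent3: spent nine-volt block battery, a dark metal box 48.5 x 26.5 x 17.5 mm (x, y, z), about 45 g, two snap studs on its +x end; lies flat on the bench; origin: centre of its underside as it lies at the start (z axis up). Three to five blocks are present, the others are None all through
- spent4: spent nine-volt block battery, a dark metal box 48.5 x 26.5 x 17.5 mm (x, y, z), about 45 g, two snap studs on its +x end; lies flat on the bench; origin: centre of its underside as it lies at the start (z axis up). Three to five blocks are present, the others are None all through
- spent5: spent nine-volt block battery, a dark metal box 48.5 x 26.5 x 17.5 mm (x, y, z), about 45 g, two snap studs on its +x end; lies flat on the bench; origin: centre of its underside as it lies at the start (z axis up). Three to five blocks are present, the others are None all through
- cup: open steel scoop cup, 160 g; origin: centre of the underside of its flat floor (x -35 to +35 mm, width 80), z up, +x to the pouring spout. Sheet 3 mm, walls 50 mm high, inside 67 x 74 mm. From x = 35 the floor rises at 15 deg as an open spout as wide as the cup, between side walls; mouth: lip at x = 92, z = 15 to 18, upper rim corners at (83, +-40, 50). Contents slide out at 55 to 65 deg of tip
- cup_grip (a point): middle of the grip on the cup's handle: cup frame (-85, 0, 40) mm, axes as the cup's. The handle is a straight black bar along the cup's x, from x = -35 back to -117, 14 mm wide (y), 18 mm high (z 31 to 49), to be pinched across y from above or leaning back from the cup; the loaded cup drags its spout end down (up to 0.35 N m), so grip firmly
- cup_lip (a point): the middle of the spout's lip edge (cup frame 92, 0, 18.5 mm; axes as the cup's)
- bin: fixed battery collection bin, clear tub with a grey sloping front: 220 mm deep (x), 180 wide (y), 220 high, inside floor 6 mm up; origin: centre of its underside, z up, front at -x. The front stands straight to z = 90 at x = -110, then leans back at 50 deg from level up to the top at x = -1, z = 220. The slope holds the port; blocks tipped through it come to lie on the bin's floor
- port (a point): middle of the port on the slope's outer face: bin frame (-64, 0, 145) mm, axes as the bin's. The port is 124 mm wide (y) and 104 mm along the slope, from x = -97, z = 105 to x = -30, z = 185, filled by the flap; straight in is bin direction (0.766, 0, -0.643). With the cup's mouth about 50 mm inside, the flap rides on its upper rim and leaves the spout clear
- flap (a joint): angle of the white plastic flap, 118 mm wide and 100 mm long: 0 = shut, in the plane of the slope; it hangs on its upper edge (bin x = -29, z = 182) and swings only inward, up to 1.35 rad; a light spring (under 0.5 N at the free edge) shuts it again
- pack1: rechargeable radio battery pack (two alike), grey plastic, about 180 g, lying flat: main block 70 x 56 x 30 mm (x -45 to +25) with a narrower contact tongue 20 x 30 x 18 mm in front (x +25 to +45); origin: underside, midway along the whole 90 mm length, z up, +x along the tongue. Good to grip across y (56 mm) at x = -10
- pack2: rechargeable radio battery pack (two alike), grey plastic, about 180 g, lying flat: main block 70 x 56 x 30 mm (x -45 to +25) with a narrower contact tongue 20 x 30 x 18 mm in front (x +25 to +45); origin: underside, midway along the whole 90 mm length, z up, +x along the tongue. Good to grip across y (56 mm) at x = -10
- pocket_a (a point): left (+y) pocket of the fixed grey and black two-pocket charger (124 x 186 mm, rim 34 mm above the bench; pockets 96 mm apart, side by side along y): point on its floor, 20 mm above the bench, z up, +x to the tongue slot. 14 mm deep, the pack's outline plus 2 mm all round; origin and x axis of a seated pack coincide with this point's. Finger gaps, x -34 to +16, cut both long sides down to the floor
- pocket_b (a point): right (-y) pocket of the fixed grey and black two-pocket charger (124 x 186 mm, rim 34 mm above the bench; pockets 96 mm apart, side by side along y): point on its floor, 20 mm above the bench, z up, +x to the tongue slot. 14 mm deep, the pack's outline plus 2 mm all round; origin and x axis of a seated pack coincide with this point's. Finger gaps, x -34 to +16, cut both long sides down to the floor
- morse_key: bystander: morse key on a dark wooden base 110 x 70 mm, 55 mm high with its knob; origin under its middle; to be left alone
- meter: bystander: grey meter box 80 x 130 x 56 mm; origin under its middle; to be left alone
- mug: bystander: white mug, 76 mm wide, 90 mm high, handle at its +y; origin under its middle; to be left alone
There are look-alikes about, which are no part of the job. Leave any blue or purple look-alike of the pack2 alone.

How it is judged:
On the way, in this order (a step that is already met when the one before it is completed fails the run):
1. all the spent blocks lie in the cup (x of spent1 in the frame of cup between -0.036 and 0.09 m and y of spent1 in the frame of cup between -0.04 and 0.04 m and z of spent1 in the frame of cup between -0.005 and 0.065 m and x of spent2 in the frame of cup between -0.036 and 0.09 m and y of spent2 in the frame of cup between -0.04 and 0.04 m and z of spent2 in the frame of cup between -0.005 and 0.065 m and x of spent3 in the frame of cup between -0.036 and 0.09 m and y of spent3 in the frame of cup between -0.04 and 0.04 m and z of spent3 in the frame of cup between -0.005 and 0.065 m and x of spent4 in the frame of cup between -0.036 and 0.09 m and y of spent4 in the frame of cup between -0.04 and 0.04 m and z of spent4 in the frame of cup between -0.005 and 0.065 m and x of spent5 in the frame of cup between -0.036 and 0.09 m and y of spent5 in the frame of cup between -0.04 and 0.04 m and z of spent5 in the frame of cup between -0.005 and 0.065 m), for 0.2 s.
2. the cup's rim pushes the bin's flap open (over 0.35 rad, cup touching bin or flap) (value of joint flap above 0.35 rad and contact force between cup and bin above 0.05 N and distance between cup_lip and port below 0.09 m), for 0.05 s.
3. all the spent blocks are inside the bin, below the port (x of spent1 in the frame of bin between -0.11 and 0.11 m and y of spent1 in the frame of bin between -0.09 and 0.09 m and z of spent1 in the frame of bin between 0 and 0.105 m and x of spent2 in the frame of bin between -0.11 and 0.11 m and y of spent2 in the frame of bin between -0.09 and 0.09 m and z of spent2 in the frame of bin between 0 and 0.105 m and x of spent3 in the frame of bin between -0.11 and 0.11 m and y of spent3 in the frame of bin between -0.09 and 0.09 m and z of spent3 in the frame of bin between 0 and 0.105 m and x of spent4 in the frame of bin between -0.11 and 0.11 m and y of spent4 in the frame of bin between -0.09 and 0.09 m and z of spent4 in the frame of bin between 0 and 0.105 m and x of spent5 in the frame of bin between -0.11 and 0.11 m and y of spent5 in the frame of bin between -0.09 and 0.09 m and z of spent5 in the frame of bin between 0 and 0.105 m), for 0.2 s.
At the end, for the whole second after the job is handed in: every spent block in the bin below the port (under 105 mm), flap shut (under 0.1 rad), cup upright on the bench (within 0.1 rad, 8 mm), a pack in each pocket (origin within 6 mm sideways and 4 mm in height, square within 0.09 rad, level within 0.06 rad), all at rest (all of step 3 and value of joint flap below 0.1 rad and height (world z) of cup between -0.005 and 0.008 m and angle between cup's own z axis and vertical below 0.1 rad and linear speed of each of cup, pack1, pack2 below 0.03 m/s and (((horizontal distance between pack1 and pocket_a below 0.006 m and z of pack1 in the frame of pocket_a between -0.004 and 0.004 m and angle between the x axis of pack1 and the x axis of pocket_a, either way round below 0.09 rad and angle between pack1's own z axis and vertical below 0.06 rad) and (horizontal distance between pack2 and pocket_b below 0.006 m and z of pack2 in the frame of pocket_b between -0.004 and 0.004 m and angle between the x axis of pack2 and the x axis of pocket_b, either way round below 0.09 rad and angle between pack2's own z axis and vertical below 0.06 rad)) or ((horizontal distance between pack1 and pocket_b below 0.006 m and z of pack1 in the frame of pocket_b between -0.004 and 0.004 m and angle between the x axis of pack1 and the x axis of pocket_b, either way round below 0.09 rad and angle between pack1's own z axis and vertical below 0.06 rad) and (horizontal distance between pack2 and pocket_a below 0.006 m and z of pack2 in the frame of pocket_a between -0.004 and 0.004 m and angle between the x axis of pack2 and the x axis of pocket_a, either way round below 0.09 rad and angle between pack2's own z axis and vertical below 0.06 rad)))); the robot touches nothing.
It fails at once if the morse key is moved more than 30 mm (distance of morse_key from where it was at the start of the episode above 0.03 m).
It fails at once if the meter is moved more than 30 mm (distance of meter from where it was at the start of the episode above 0.03 m).
It fails at once if the mug is moved more than 30 mm (distance of mug from where it was at the start of the episode above 0.03 m).
Of spent1, spent2, spent3, spent4, spent5 only 3 to 5 are there at a start; the rules pass over those that are not, and their reading is None.
At some moment in a run one of spent1, spent2, spent3, spent4, spent5, pack1, pack2 may be knocked a few centimetres aside while the robot is not near it.
It also fails if it takes over 208 s, if anything falls off the work surface, if the arm or the gripper's body presses on something with over 40 N, if the wrist force passes 120 N, or if a joint passes its speed limit or range.

## Working session

There is one attempt and no reset: what is moved stays moved. The work goes in short steps, Python scripts to look and compute and a tool call to move; the robot and the scene stay as the last step left them, time stands still between calls to the robot, and variables do not carry over. Pictures are saved under pics/ and viewed, and the job is handed in when it is done.

Besides the shell and the picture viewer there is one more tool, called after "Call:" as name(argument=value, ...) on one line, values as JSON. play_rows: Moves the arm, as the interface text tells. Its arguments: {"type":"object","properties":{"steps":{"type":"array","items":{"type":"array"}}},"required":["steps"]}

```bash
mkdir -p pics; ls; python3 - <<'E'
from rig import *
import cv2
print(get_obs())
for n in ["top","side","wrist"]:
    s=snapshot(n); cv2.imwrite(f"pics/{n}0.png",s["image"]); print(n,s["fx"],s["fy"],s["cx"],s["cy"],s["R"],s["t"],s["shot"])
E
```

```text
pics
{'clock': 0.0, 'q': array([-1.37858138e+00,  3.13995812e-01,  4.49965810e-02,  1.30358612e+00,
        4.88030281e-05,  1.43120093e+00]), 'dq': array([-8.74610413e-04,  1.10002067e-04,  7.56938781e-06,  6.01768163e-04,
       -5.98148529e-04, -1.37392369e-03]), 'joint_efforts': array([ 9.03631480e-04, -4.80626893e+01,  2.98533601e+01,  1.92861131e-02,
       -3.15232614e-05,  2.55596836e-05]), 'tcp_pos': array([ 0.18722125, -0.54314366,  0.23041867]), 'tcp_rot': array([-3.09669121e+00, -5.18523133e-01, -2.70455468e-06]), 'ft_force': array([-0.92906807,  0.2122656 ,  0.6579711 ]), 'torque': array([-0.03316238,  0.00576983,  0.05870786]), 'opening': 0.9995093830975841}
top 388.34133281054034 388.34133281054034 257.10720422815723 195.35737447581664 [[-0.021911   -0.99975532  0.00303548]
 [-0.97599448  0.02073198 -0.21680628]
 [ 0.2166903  -0.00771306 -0.97620993]] [0.04355457 0.51639854 1.25286116] 1
side 475.21860627090365 475.21860627090365 255.04457927496313 189.3728749929021 [[-0.72238148 -0.69141812  0.01029486]
 [-0.52710806  0.54095492 -0.65538147]
 [ 0.44757357 -0.47886194 -0.75522788]] [0.39335223 0.35672336 1.1779573 ] 2
wrist 326.06241532839107 326.06241532839107 258.05019228032296 194.55359147061577 [[ 0.32617615 -0.94530704 -0.00193044]
 [-0.9081026  -0.31390482  0.27715237]
 [-0.26260006 -0.08864745 -0.96082404]] [-0.57437234 -0.03694184  0.37829813] 3
```

View pics/top0.png

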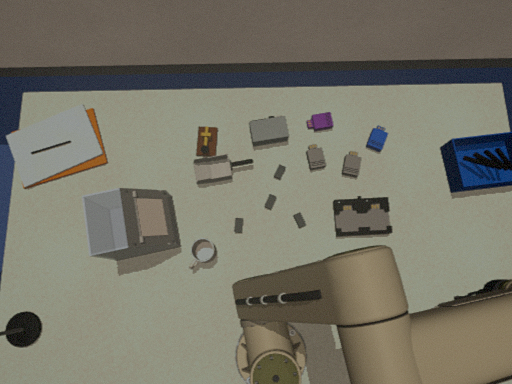

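View pics/side0.png

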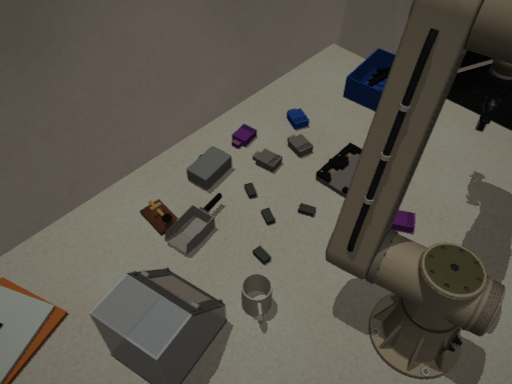

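View pics/wrist0.png

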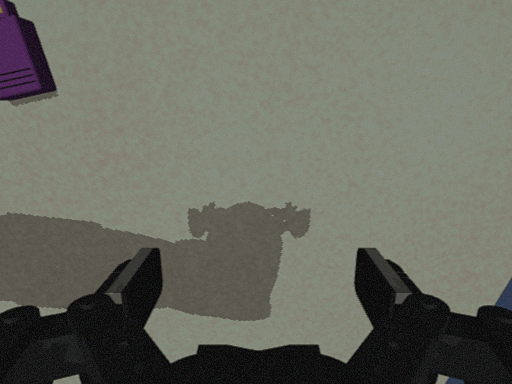

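The top view shows four dark blocks at about (280,172), (270,202), (239,226) and (299,220). The cup is at (213,170) with its handle to the right, so the spout faces +y. The bin is at (130,220) with its port facing -y, and the mug is at (203,252). The grey packs are at (316,157) and (352,164), and the charger is at (362,216). The look-alikes are purple (320,121), blue (377,139), and another purple near the base in the side view at (400,220).

```bash
cat > h.py <<'E'
from rig import *
import cv2, numpy as np
from scipy.spatial.transform import Rotation as Rot
from scipy.optimize import minimize
def px(s,X):
    c=np.atleast_2d(X)@np.array(s["R"]).T+np.array(s["t"])
    return np.c_[s["fx"]*c[:,0]/c[:,2]+s["cx"], s["fy"]*c[:,1]/c[:,2]+s["cy"]]
def ray(s,uv,z):
    R=np.array(s["R"]);t=np.array(s["t"])
    d=R.T@np.array([(uv[0]-s["cx"])/s["fx"],(uv[1]-s["cy"])/s["fy"],1.]); o=-R.T@t
    return o+d*(z-o[2])/d[2]
def pt(d): return np.array(d["xy"])*[512,384]
def box(x0,x1,y0,y1,z0,z1): return np.array([[a,b,c] for a in(x0,x1) for b in(y0,y1) for c in(z0,z1)])/1000.
BLK=[box(-24.25,24.25,-13.25,13.25,0,17.5)]
PACK=[box(-45,25,-28,28,0,30),box(25,45,-15,15,0,18)]
def sil(s,parts,p,z=0,k=4):
    m=np.zeros((384*k,512*k),np.uint8); c,sn=np.cos(p[2]),np.sin(p[2])
    for b in parts:
        X=b@np.array([[c,sn,0],[-sn,c,0],[0,0,1]])+[p[0],p[1],z]
        h=cv2.convexHull(((px(s,X)+.5)*k).astype(np.float32)).round().astype(np.int32)
        cv2.fillConvexPoly(m,h,1)
    return m
def fit(obs,parts,p0,z=0,k=4):
    "obs: list of (snap,mask)"
    ms=[(s,cv2.resize(m.astype(np.uint8),None,fx=k,fy=k,interpolation=cv2.INTER_NEAREST)) for s,m in obs]
    def f(p):
        c=0
        for s,m in ms:
            q=sil(s,parts,p,z,k); c+=1-(q&m).sum()/max(1,(q|m).sum())
        return c/len(ms)
    best=None
    for dy in (0,.4,-.4,.8,-.8,1.2,-1.2,1.57):
        s0=np.array([p0[0],p0[1],p0[2]+dy])
        r=minimize(f,s0,method="Nelder-Mead",options=dict(initial_simplex=s0+np.array([[0,0,0],[.012,0,0],[0,.012,0],[0,0,.3]]),xatol=2e-4,fatol=1e-3,maxiter=90))
        if best is None or r.fun<best.fun: best=r
    return best.x,best.fun
E
cat > a.py <<'E'
from h import *
S={n:snapshot(n) for n in ["top","side"]}
for n,s in S.items():
    for l in ["spent1","cup","cup_grip","cup_lip","bin","port","pack1","pocket_a","morse_key","meter","mug"]:
        if l not in("cup_grip","cup_lip","port","pocket_a"):
            for d in masks_of(s,l): 
                if d["conf"]>.2: print(n,"M",l,round(d["conf"],2),(np.array(d["bbox"])*[512,384,512,384]).round(1),d["pixels"].sum())
        z={"cup_grip":.04,"cup_lip":.0185,"port":.145,"pocket_a":.02}.get(l,0)
        for d in pinpoint(s,l):
            if d["conf"]>.2: print(n,"P",l,round(d["conf"],2),pt(d).round(1),ray(s,pt(d),z)[:2].round(4))
E
python3 a.py
```

```text
top M spent1 0.65 [251.3 118.1  36.2  29.9] 969
top M spent1 0.6 [273.9 163.8  10.9  13.5] 110
top M spent1 0.55 [294.4 213.3   9.8  16.1] 128
top M spent1 0.53 [267.9 194.6   8.7  11.1] 100
top M spent1 0.44 [236.3 213.3   6.5  21.1] 123
top P spent1 0.63 [298.8 217.4] [ 0.4482 -0.1113]
top P spent1 0.55 [269.5 202. ] [ 0.505 -0.011]
top P spent1 0.54 [279.6 169.7] [ 0.622  -0.0505]
top P spent1 0.5 [239.  223.2] [0.4324 0.0969]
top P cup 0.94 [222.6 170.9] [0.6217 0.1531]
top P cup_grip 0.96 [246.  163.1] [0.6367 0.0683]
top P cup_grip 0.39 [345.5 215.6] [ 0.4445 -0.2648]
top P cup_lip 0.75 [315.4 158.4] [ 0.6556 -0.1777]
top P cup_lip 0.55 [197.3 174.4] [0.6055 0.2404]
top P cup_lip 0.55 [268.6 136.6] [ 0.7411 -0.0139]
top M bin 0.79 [ 84.9 187.6  98.5  72.4] 5921
top P bin 0.97 [141.7 227.7] [0.4238 0.4329]
top P port 0.94 [151.9 217.4] [0.4347 0.3604]
top M pack1 0.77 [342.4 150.6  20.3  27.7] 383
top M pack1 0.74 [305.9 145.1  19.2  22.7] 423
top M pack1 0.71 [368.5 128.   19.   26.2] 415
top M pack1 0.64 [305.5 110.4  27.5  24.2] 428
top P pack1 0.87 [313.9 158.5] [ 0.6612 -0.
[... 1654 characters left out ...]
16]
side P pack1 0.65 [240.9 138.7] [ 0.8025 -0.1993]
side P pack1 0.55 [296.2 118.1] [ 0.7367 -0.4145]
side P pocket_a 0.61 [338.7 180.3] [ 0.4354 -0.2634]
side P pocket_a 0.56 [357.4 162.5] [ 0.4391 -0.3678]
side M morse_key 0.74 [142.7 201.9  35.4  30.8] 686
side P morse_key 0.63 [160.9 218.8] [0.7278 0.2104]
side P morse_key 0.36 [215.  201.2] [0.6628 0.0531]
side M meter 0.77 [186.8 146.3  45.1  44.7] 1212
side M meter 0.34 [ 88.9 269.1 136.5 114.5] 10811
side P meter 0.91 [212.2 175.5] [ 0.747  -0.0136]
side M mug 0.89 [242.8 273.4  29.8  50.7] 1131
side M mug 0.72 [298.7 203.7  17.    9.9] 143
side M mug 0.67 [166.5 195.8  55.5  60.2] 1583
side P mug 0.59 [252.8 300.8] [0.3481 0.2135]
```

```bash
python3 - <<'E'
from h import *
o=get_obs(); print(Rot.from_rotvec(o["tcp_rot"]).as_matrix().round(3))
s=snapshot("wrist"); R=s["R"]; print("cam pos",(-R.T@s["t"]).round(3),"fwd",R[2].round(3))
T=Rot.from_rotvec(o["tcp_rot"]).as_matrix(); print("cam in tool",(T.T@(-R.T@s["t"]-o["tcp_pos"])).round(4)); print((R@T).round(3))
s=snapshot("top")
i=s["image"]; cv2.imwrite("pics/t1.png",cv2.resize(i[100:280,180:400],None,fx=3.6,fy=3.3,interpolation=cv2.INTER_CUBIC))
E
```

```text
[[ 0.945  0.326  0.   ]
 [ 0.326 -0.945 -0.   ]
 [-0.     0.    -1.   ]]
cam pos [ 0.253 -0.521  0.373] fwd [-0.262 -0.09  -0.961]
cam in tool [ 0.0696  0.0003 -0.1421]
[[ 0.     1.     0.   ]
 [-0.961  0.001 -0.277]
 [-0.277 -0.     0.961]]
```

View pics/t1.png

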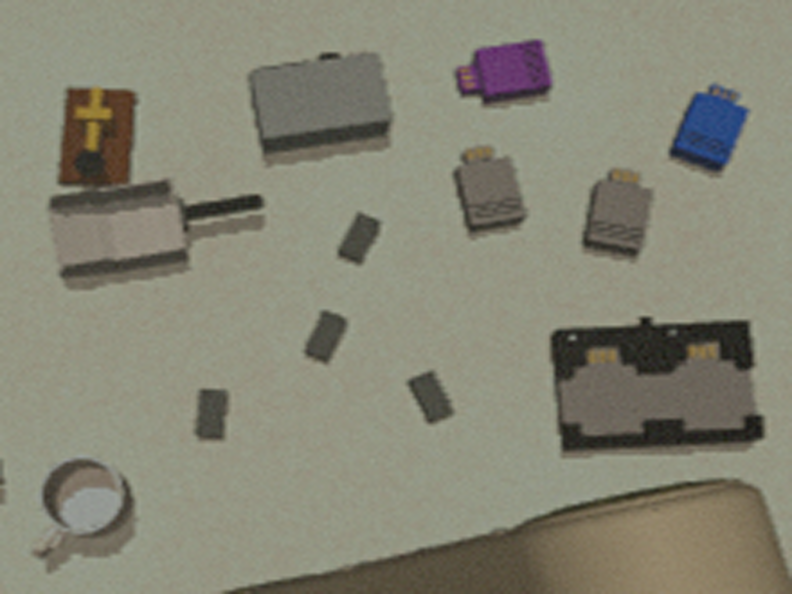

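Call:
play_rows(steps=[[0.0854,[0.1,0.15,0.12],[0,0,-7]],[0.0854,[0.1,0.15,0.12],[0,0,-7]],[0.0854,[0.1,0.15,0.12],[0,0,-7]],[0.0854,[0.1,0.15,0.12],[0,0,-7]],[0.0854,[0.293,0.493,0.12],[0,0,-19]],[0.0854,[0.293,0.493,0.12],[0,0,-19]],[0.0854,[0.293,0.493,0.12],[0,0,-19]],[0.0854,[0.293,0.493,0.12],[0,0,-19]],[0.0854,[0.293,0.493,0.12],[0,0,-19]],[0.0854,[0.293,0.493,0.12],[0,0,-19]],[0.0854,[0.293,0.493,0.12],[0,0,-19]],[0.0854,[0.293,0.493,0.12],[0,0,-19]]])

```text
clock: 3.15
tcp_pos: [0.4289, -0.1396, 0.3452]
tcp_rot: [3.141, -0.0, 0.001]
ft_force: [0.3, -1.0, -0.5]
opening: 1.001
```

```bash
python3 - <<'E'
from h import *
o=get_obs(); print({k:np.round(o[k],3) for k in("clock","q","tcp_pos","tcp_rot")})
for n in ("wrist","top","side"):
  s=snapshot(n);cv2.imwrite(f"pics/{n}1.png",s["image"])
E
```

```text
{'clock': np.float64(3.15), 'q': array([-0.493,  0.061,  0.011,  1.52 , -0.   ,  2.649]), 'tcp_pos': array([ 0.429, -0.14 ,  0.345]), 'tcp_rot': array([ 3.141e+00, -0.000e+00,  1.000e-03])}
```

View pics/wrist1.png

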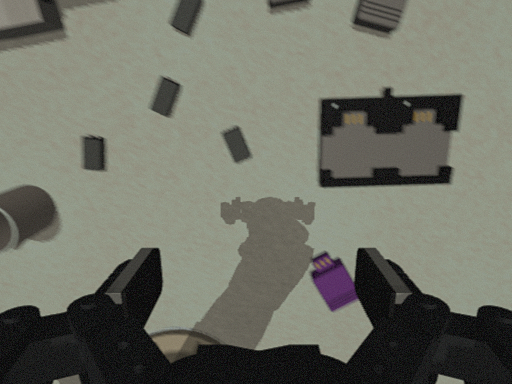

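View pics/side1.png

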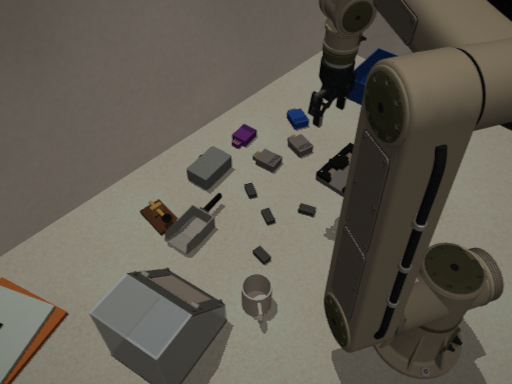

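View pics/top1.png

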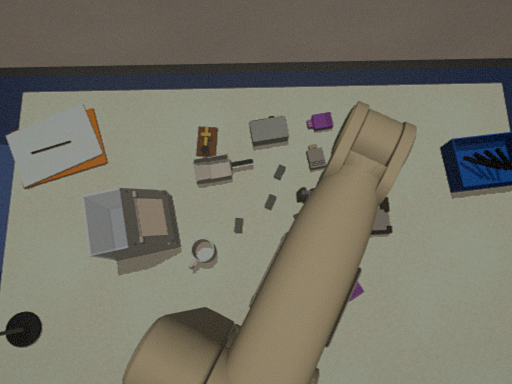

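```bash
cat > fitall.py <<'E'
from h import *
import sys
def go(cam,label,parts,minc=.3,z=0):
    s=snapshot(cam); out=[]
    for d in masks_of(s,label):
        if d["conf"]<minc: continue
        m=d["pixels"]; v,u=np.nonzero(m); b=(np.array(d["bbox"])*[512,384,512,384])
        p0=ray(s,(u.mean(),v.mean()),.01)
        x,f=fit([(s,m)],parts,[p0[0],p0[1],1.3],z)
        print(cam,label,round(d["conf"],2),"px",round(u.mean()),round(v.mean()),"xy",x[:2].round(4),"yaw",round(np.degrees(x[2]),1),"cost",round(f,3),m.sum())
        out.append((x,f))
    return out
if __name__=="__main__":
    go("wrist","spent1",BLK); go("wrist","pack1",PACK)
    go("side","spent1",BLK); go("side","pack1",PACK)
    s=snapshot("wrist")
    for l,z in(("pocket_a",.02),("mug",0)):
        for d in pinpoint(s,l): print(l,d["conf"],pt(d).round(1),ray(s,pt(d),z).round(4))
E
python3 fitall.py
```

```text
wrist spent1 0.93 px 169 96 xy [ 0.5035 -0.0139] yaw 153.1 cost 0.05 816
wrist spent1 0.89 px 190 15 xy [ 0.6102 -0.0494] yaw 153.9 cost 0.041 806
wrist spent1 0.64 px 239 145 xy [ 0.4363 -0.112 ] yaw 23.2 cost 0.068 639
wrist spent1 0.6 px 97 153 xy [0.4237 0.0975] yaw -5.0 cost 0.101 745
wrist pack1 0.9 px 381 14 xy [ 0.6356 -0.3051] yaw -13.0 cost 0.041 1475
wrist pack1 0.77 px 334 282 xy [ 0.2177 -0.2644] yaw 29.2 cost 0.102 1737
wrist pack1 0.49 px 286 3 xy [ 0.6644 -0.1781] yaw 9.8 cost 0.068 244
side spent1 0.72 px 268 217 xy [ 0.5037 -0.0129] yaw 153.1 cost 0.16 147
side spent1 0.52 px 251 191 xy [ 0.6093 -0.0484] yaw -29.0 cost 0.15 133
side spent1 0.51 px 307 210 xy [ 0.4374 -0.112 ] yaw 206.6 cost 0.177 148
side spent1 0.5 px 262 255 xy [0.4242 0.0995] yaw -7.2 cost 0.102 192
side pack1 0.96 px 268 160 xy [ 0.6644 -0.1784] yaw 9.3 cost 0.078 447
side pack1 0.92 px 244 136 xy [ 0.7936 -0.1994] yaw 99.9 cost 0.073 414
side pack1 0.59 px 300 146 xy [ 0.633 -0.306] yaw -20.5 cost 0.116 387
pocket_a 0.89 [420.9 142.7] [ 0.4391 -0.3752  0.02  ]
mug 0.58 [ 32.2 208.4] [0.335  0.2122 0.    ]
```

```bash
cat >> h.py <<'E'
def P(l): return np.array(l)/1000.
CUP=[P([[a,b,c] for b in(-40,40) for a,c in((-35,0),(35,0),(92,15),(83,50),(-35,50))]),box(-117,-35,-7,7,31,49)]
BIN=[P([[a,b,c] for b in(-90,90) for a,c in((-110,0),(110,0),(110,220),(-1,220),(-110,90))])]
CHG=[box(-62,62,-93,93,0,34)]
E
python3 - <<'E'
from h import *
for l,parts,p0 in (("cup",CUP,[.623,.157,1.7]),("bin",BIN,[.425,.43,1.57])):
    obs=[]
    for n in("top","side"):
        s=snapshot(n)
        ds=[d for d in masks_of(s,l)]
        print(l,n,[(round(d["conf"],2),d["pixels"].sum()) for d in ds])
        for d in ds:
            v,u=np.nonzero(d["pixels"]); c=ray(s,(u.mean(),v.mean()),.03)[:2]
            if np.hypot(*(c-p0[:2]))<.12:
                obs.append((s,d["pixels"])); x,f=fit(obs[-1:],parts,p0); print(l,n,x.round(4),np.degrees(x[2]).round(1),f);break
    if len(obs)>1:
        x,f=fit(obs,parts,p0); print(l,x.round(4),np.degrees(x[2]).round(1),f)
E
```

```text
cup top [(0.98, np.int64(1120))]
cup top [0.6271 0.1603 1.733 ] 99.3 0.0907417433676232
cup side [(0.89, np.int64(1683)), (0.5, np.int64(189))]
cup side [0.6254 0.1598 1.747 ] 100.1 0.0523367188347128
cup [0.6265 0.1597 1.7465] 100.1 0.07284103974094991
bin top [(0.86, np.int64(5957)), (0.42, np.int64(328))]
bin top [0.4246 0.4238 1.7578] 100.7 0.01613088464068324
bin side [(0.6, np.int64(10833))]
bin side [0.4239 0.4249 1.7606] 100.9 0.01665544022061405
bin [0.4245 0.4245 1.7583] 100.7 0.01769948155333778
```

Call:
play_rows(steps=[[0.05,[0.023,0.036,-0.2],[0,0,153]],[0.05,[0.023,0.036,-0.2],[0,0,153]],[0.05,[0.023,0.036,-0.2],[0,0,153]],[0.05,[0.023,0.036,-0.2],[0,0,153]],[0.05,[0.023,0.036,-0.2],[0,0,153]],[0.05,[0.023,0.036,-0.2],[0,0,153]],[0.05,[0.023,0.036,-0.2],[0,0,153]],[0.05,[0.023,0.036,-0.2],[0,0,153]],[0.05,[0.023,0.036,-0.2],[0,0,153]],[0.05,[0.023,0.036,-0.2],[0,0,153]],[0.05,[0.023,0.036,-0.2],[0,0,153]],[0.05,[0.023,0.036,-0.2],[0,0,153]]])

```text
clock: 5.25
tcp_pos: [0.4514, -0.1054, 0.1447]
tcp_rot: [2.291, 2.149, 0.0]
ft_force: [-0.2, 0.8, 0.1]
opening: 0.581
```

```bash
cat > st.py <<'E'
from h import *
def st():
    o=get_obs(); T=Rot.from_rotvec(o["tcp_rot"]).as_matrix()
    print("t",round(o["clock"],2),"pos",o["tcp_pos"].round(4),"yaw",np.degrees(np.arctan2(T[1,0],T[0,0])).round(1),"z",T[:,2].round(3),"q",o["q"].round(2),"open",round(o["opening"]*85.4,1),"F",o["ft_force"].round(1))
if __name__=="__main__": st()
E
python3 st.py
```

```text
t 5.25 pos [ 0.4514 -0.1054  0.1447] yaw 86.3 z [ 0. -0. -1.] q [-0.4   0.15 -0.39  1.04 -0.    1.23] open 49.6 F [-0.2  0.8  0.1]
```

Call:
play_rows(steps=[[0.05,[0.052,0.0915,-0.08],[0,0,66.7]],[0.05,[0.052,0.0915,-0.08],[0,0,66.7]],[0.05,[0.052,0.0915,-0.08],[0,0,66.7]],[0.05,[0.052,0.0915,-0.08],[0,0,66.7]],[0.05,[0.052,0.0915,-0.08],[0,0,66.7]],[0.05,[0.052,0.0915,-0.08],[0,0,66.7]],[0.05,[0.052,0.0915,-0.08],[0,0,66.7]],[0.05,[0.052,0.0915,-0.08],[0,0,66.7]],[0.05,[0.052,0.0915,-0.08],[0,0,66.7]],[0.05,[0.052,0.0915,-0.08],[0,0,66.7]],[0.05,[0.052,0.0915,-0.1],[0,0,66.7]],[0.05,[0.052,0.0915,-0.1],[0,0,66.7]]])

```text
clock: 6.25
tcp_pos: [0.5019, -0.0137, 0.0426]
tcp_rot: [-0.742, -3.05, 0.0]
ft_force: [-0.4, 0.2, 0.4]
opening: 0.586
```

```bash
python3 st.py; python3 - <<'E'
from h import *
s=snapshot("wrist");cv2.imwrite("pics/w2.png",s["image"])
E
```

```text
t 6.25 pos [ 0.5019 -0.0137  0.0426] yaw 152.7 z [-0.003  0.001 -1.   ] q [-0.19  0.32 -0.44  0.81  0.    0.29] open 50.1 F [-0.4  0.2  0.4]
```

View pics/w2.png

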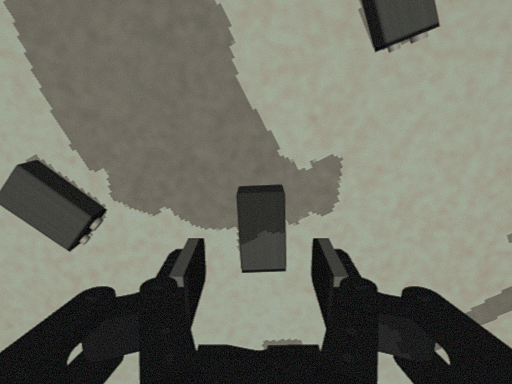

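The block at (261,228) is centred between the fingers, so I descend and grip.

Call:
play_rows(steps=[[0.05,[0.001,0,-0.025],[0,0,0.3]],[0.05,[0.001,0,-0.0385],[0,0,0.3]],[0.015,[0.001,0,-0.0385],[0,0,0.3]],[0.015,[0.001,0,-0.0385],[0,0,0.3]],[0.015,[0.001,0,-0.0385],[0,0,0.3]],[0.015,[0.001,0,-0.0385],[0,0,0.3]],[0.015,[0.001,0,-0.0385],[0,0,0.3]],[0.015,[0.001,0,-0.01],[0,0,0.3]],[0.015,[0.001,0,0.03],[0,0,0.3]],[0.015,[0.001,0,0.07],[0,0,0.3]]])

```text
clock: 7.13
tcp_pos: [0.5031, -0.0138, 0.1156]
tcp_rot: [-0.734, -3.052, 0.0]
ft_force: [1.5, -0.6, 0.1]
opening: 0.29
```

```bash
python3 st.py
```

```text
t 7.13 pos [ 0.5031 -0.0138  0.1156] yaw 153.0 z [-0.002  0.001 -1.   ] q [-0.19  0.25 -0.34  0.99  0.    0.28] open 24.8 F [ 1.5 -0.6  0.1]
```

Call:
play_rows(steps=[[0.015,[0.125,0.166,0.01],[0,0,-53]],[0.015,[0.125,0.166,0.01],[0,0,-53]],[0.015,[0.125,0.166,0.01],[0,0,-53]],[0.015,[0.125,0.166,0.01],[0,0,-53]],[0.015,[0.125,0.166,0.01],[0,0,-53]],[0.015,[0.125,0.166,0.01],[0,0,-53]],[0.015,[0.125,0.166,0.01],[0,0,-53]],[0.015,[0.125,0.166,0.01],[0,0,-53]],[0.015,[0.125,0.166,0.01],[0,0,-53]]])

```text
clock: 7.88
tcp_pos: [0.6295, 0.1525, 0.1249]
tcp_rot: [2.021, 2.405, 0.0]
ft_force: [0.3, -0.3, -1.3]
opening: 0.287
```

```bash
python3 st.py; python3 - <<'E'
from h import *
s=snapshot("wrist");cv2.imwrite("pics/w3.png",s["image"])
E
```

```text
t 7.88 pos [0.6295 0.1525 0.1249] yaw 99.9 z [ 0. -0. -1.] q [ 0.11  0.5   0.06  1.13 -0.    1.51] open 24.5 F [ 0.3 -0.3 -1.3]
```

View pics/w3.png

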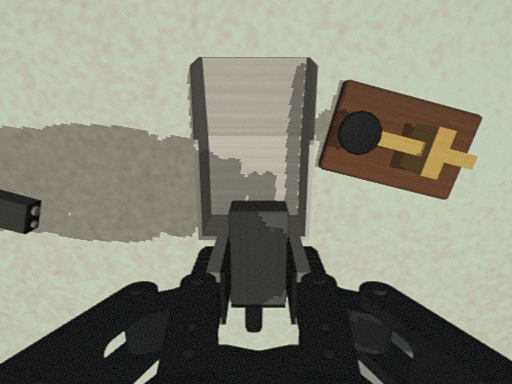

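Call:
play_rows(steps=[[0.015,[-0.003,0,-0.04],[0,0,0]],[0.015,[-0.003,0,-0.08],[0,0,0]],[0.015,[-0.003,0,-0.1],[0,0,0]],[0.015,[-0.003,0,-0.1],[0,0,0]],[0.036,[-0.003,0,-0.1],[0,0,0]],[0.036,[-0.003,0,-0.1],[0,0,0]],[0.036,[-0.003,0,-0.1],[0,0,0]],[0.036,[-0.003,0,-0.06],[0,0,0]],[0.036,[-0.003,0,-0.02],[0,0,0]],[0.036,[-0.003,-0.02,0.02],[0,0,0]],[0.036,[-0.003,-0.04,0.04],[0,0,0]]])

```text
clock: 8.85
tcp_pos: [0.6287, 0.1129, 0.1718]
tcp_rot: [2.012, 2.404, 0.01]
ft_force: [0.5, -0.3, 0.8]
opening: 0.426
```

```bash
python3 st.py; python3 - <<'E'
from h import *
s=snapshot("wrist");cv2.imwrite("pics/w4.png",s["image"])
E
```

```text
t 8.85 pos [0.6287 0.1129 0.1718] yaw 100.1 z [ 0.009  0.001 -1.   ] q [0.05 0.45 0.1  1.21 0.   1.45] open 36.4 F [ 0.5 -0.3  0.8]
```

View pics/w4.png

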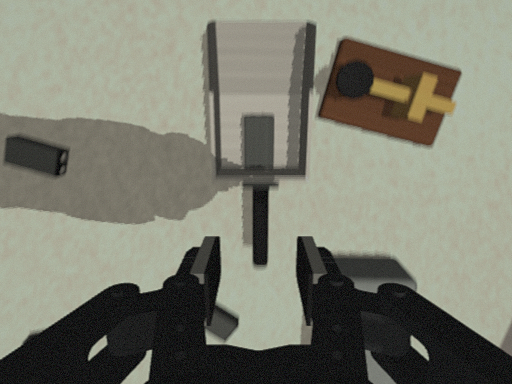

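Call:
play_rows(steps=[[0.05,[-0.0187,-0.162,-0.12],[0,0,53.4]],[0.05,[-0.0187,-0.162,-0.12],[0,0,53.4]],[0.05,[-0.0187,-0.162,-0.12],[0,0,53.4]],[0.05,[-0.0187,-0.162,-0.12],[0,0,53.4]],[0.05,[-0.0187,-0.162,-0.12],[0,0,53.4]],[0.05,[-0.0187,-0.162,-0.12],[0,0,53.4]],[0.05,[-0.0187,-0.162,-0.12],[0,0,53.4]],[0.05,[-0.0187,-0.162,-0.12],[0,0,53.4]],[0.05,[-0.0187,-0.162,-0.12],[0,0,53.4]]])

```text
clock: 9.65
tcp_pos: [0.6087, -0.0508, 0.0462]
tcp_rot: [0.722, 3.055, 0.0]
ft_force: [-0.8, 0.4, 0.3]
opening: 0.585
```

```bash
python3 st.py; python3 - <<'E'
from h import *
s=snapshot("wrist");cv2.imwrite("pics/w5.png",s["image"])
E
```

```text
t 9.65 pos [ 0.6087 -0.0508  0.0462] yaw 153.4 z [ 0.003 -0.001 -1.   ] q [-0.21  0.49 -0.16  0.92  0.    0.25] open 50.0 F [-0.8  0.4  0.3]
```

View pics/w5.png

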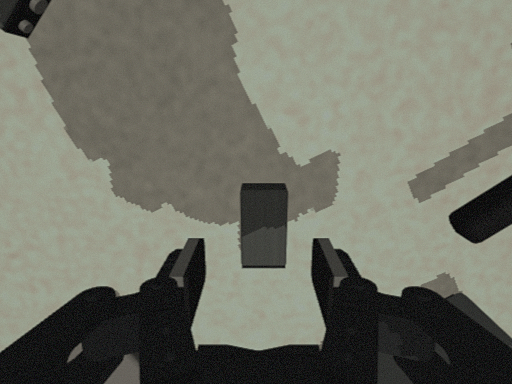

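Call:
play_rows(steps=[[0.05,[0,0,-0.025],[0,0,0]],[0.05,[0,0,-0.041],[0,0,0]],[0.015,[0,0,-0.041],[0,0,0]],[0.015,[0,0,-0.041],[0,0,0]],[0.015,[0,0,-0.041],[0,0,0]],[0.015,[0,0,-0.041],[0,0,0]],[0.015,[0,0,-0.041],[0,0,0]],[0.015,[0,0,-0.01],[0,0,0]],[0.015,[0,0,0.03],[0,0,0]],[0.015,[0,0,0.07],[0,0,0]]])

```text
clock: 10.53
tcp_pos: [0.6067, -0.0498, 0.1155]
tcp_rot: [-0.724, -3.055, -0.0]
ft_force: [1.1, 0.2, -0.2]
opening: 0.293
```

```bash
python3 st.py
```

```text
t 10.53 pos [ 0.6067 -0.0498  0.1155] yaw 153.3 z [-0.002  0.    -1.   ] q [-0.21  0.43 -0.06  1.07  0.    0.25] open 25.0 F [ 1.1  0.2 -0.2]
```

Call:
play_rows(steps=[[0.015,[0.01,0.252,0.01],[0,0,-53.4]],[0.015,[0.01,0.252,0.01],[0,0,-53.4]],[0.015,[0.01,0.252,0.01],[0,0,-53.4]],[0.015,[0.01,0.252,0.01],[0,0,-53.4]],[0.015,[0.01,0.252,0.01],[0,0,-53.4]],[0.015,[0.01,0.252,0.01],[0,0,-53.4]],[0.015,[0.01,0.252,0.01],[0,0,-53.4]],[0.015,[0.01,0.252,0.01],[0,0,-53.4]],[0.015,[0.01,0.252,0.01],[0,0,-53.4]],[0.015,[0.01,0.252,0.01],[0,0,-53.4]]])

```text
clock: 11.37
tcp_pos: [0.6177, 0.2022, 0.1252]
tcp_rot: [2.016, 2.408, 0.001]
ft_force: [0.4, -0.2, -1.0]
opening: 0.296
```

```bash
python3 st.py; python3 - <<'E'
from h import *
s=snapshot("wrist");cv2.imwrite("pics/w6.png",s["image"])
E
```

```text
t 11.37 pos [0.6177 0.2022 0.1252] yaw 100.1 z [ 0.001 -0.    -1.   ] q [ 0.19  0.5   0.07  1.14 -0.    1.59] open 25.3 F [ 0.4 -0.2 -1. ]
```

View pics/w6.png

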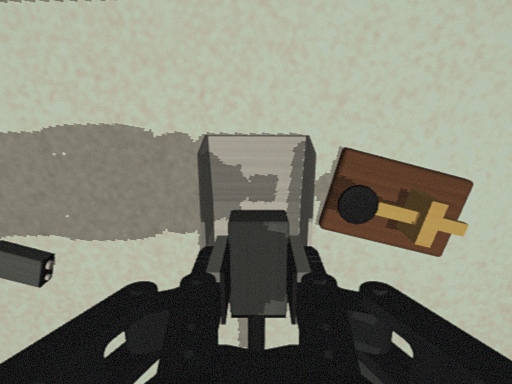

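Call:
play_rows(steps=[[0.015,[0,0,-0.04],[0,0,0]],[0.015,[0,0,-0.08],[0,0,0]],[0.015,[0,0,-0.09],[0,0,0]],[0.015,[0,0,-0.09],[0,0,0]],[0.036,[0,0,-0.09],[0,0,0]],[0.036,[0,0,-0.09],[0,0,0]],[0.036,[0,0,-0.09],[0,0,0]],[0.036,[0,0,-0.06],[0,0,0]],[0.036,[0,0,-0.02],[0,0,0]],[0.05,[-0.04,-0.02,0.02],[0,0,0]],[0.05,[-0.08,-0.04,0.04],[0,0,0]]])

```text
clock: 12.33
tcp_pos: [0.561, 0.1725, 0.1578]
tcp_rot: [2.015, 2.402, 0.012]
ft_force: [-0.1, -0.4, 1.5]
opening: 0.585
```

```bash
python3 st.py; python3 fitall.py | grep -v pack; python3 - <<'E'
from h import *
s=snapshot("side");cv2.imwrite("pics/s7.png",s["image"])
E
```

```text
t 12.33 pos [0.561  0.1725 0.1578] yaw 100.0 z [ 0.01   0.002 -1.   ] q [ 0.16  0.36 -0.07  1.13  0.    1.56] open 50.0 F [-0.1 -0.4  1.5]
wrist spent1 0.88 px 326 165 xy [0.6196 0.1972] yaw 97.5 cost 0.037 1885
wrist spent1 0.68 px 320 216 xy [0.6251 0.1466] yaw 100.3 cost 0.155 1450
wrist spent1 0.68 px 102 203 xy [0.4232 0.1261] yaw 174.7 cost 0.059 1921
side spent1 0.67 px 188 234 xy [0.6235 0.1927] yaw 97.1 cost 0.089 188
side spent1 0.63 px 256 262 xy [0.4217 0.1272] yaw -11.7 cost 0.177 177
side spent1 0.44 px 307 210 xy [ 0.4364 -0.1113] yaw 20.2 cost 0.086 185
pocket_a 0.63 [16.  89.7] [0.3525 0.2154 0.02  ]
pocket_a 0.44 [333.1 164.3] [0.6169 0.2005 0.02  ]
mug 0.81 [13.9 88.8] [0.3366 0.214  0.    ]
```

View pics/s7.png

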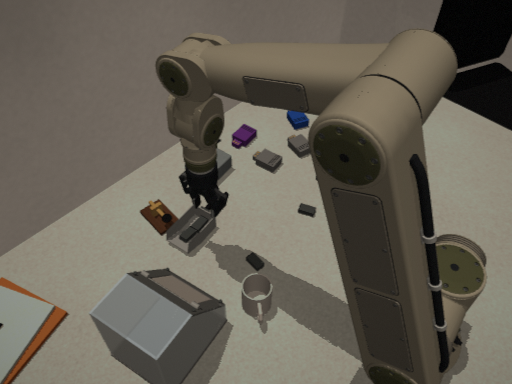

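The (239,226) block was knocked about 28 mm in +y and is now at (0.423, 0.126). I go there next.

Call:
play_rows(steps=[[0.05,[-0.1145,-0.0357,-0.05],[0,0,74.5]],[0.05,[-0.1145,-0.0357,-0.05],[0,0,74.5]],[0.05,[-0.1145,-0.0357,-0.05],[0,0,74.5]],[0.05,[-0.1145,-0.0357,-0.05],[0,0,74.5]],[0.05,[-0.1145,-0.0357,-0.05],[0,0,74.5]],[0.05,[-0.1145,-0.0357,-0.05],[0,0,74.5]],[0.05,[-0.1145,-0.0357,-0.12],[0,0,74.5]],[0.05,[-0.1145,-0.0357,-0.12],[0,0,74.5]],[0.05,[-0.1145,-0.0357,-0.12],[0,0,74.5]],[0.05,[-0.1145,-0.0357,-0.12],[0,0,74.5]],[0.05,[-0.1145,-0.0357,-0.12],[0,0,74.5]],[0.05,[-0.1145,-0.0357,-0.12],[0,0,74.5]]])

```text
clock: 13.93
tcp_pos: [0.4426, 0.1361, 0.032]
tcp_rot: [-0.15, -3.137, 0.0]
ft_force: [0.1, -0.3, 0.4]
opening: 0.589
```

```bash
python3 st.py; python3 - <<'E'
from h import *
s=snapshot("wrist");cv2.imwrite("pics/w8.png",s["image"])
E
```

```text
t 13.93 pos [0.4426 0.1361 0.032 ] yaw 174.5 z [-0.001 -0.    -1.   ] q [ 0.12  0.27 -0.55  0.75  0.    0.22] open 50.3 F [ 0.1 -0.3  0.4]
```

View pics/w8.png

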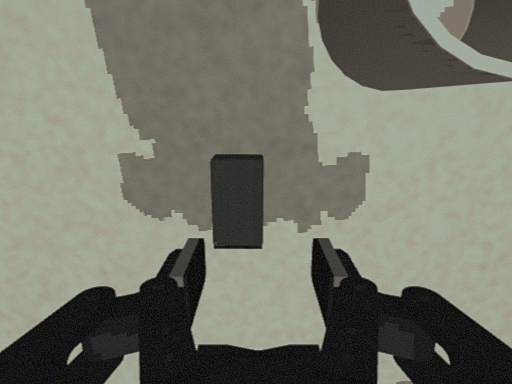

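Call:
play_rows(steps=[[0.05,[-0.0195,-0.0097,0],[0,0,0]],[0.05,[-0.0195,-0.0097,0],[0,0,0]],[0.05,[-0.0195,-0.0097,-0.028],[0,0,0]],[0.05,[-0.0195,-0.0097,-0.028],[0,0,0]],[0.015,[-0.0195,-0.0097,-0.028],[0,0,0]],[0.015,[-0.0195,-0.0097,-0.028],[0,0,0]],[0.015,[-0.0195,-0.0097,-0.028],[0,0,0]],[0.015,[-0.0195,-0.0097,-0.028],[0,0,0]],[0.015,[-0.0195,-0.0097,-0.028],[0,0,0]],[0.015,[-0.0195,-0.0097,0.01],[0,0,0]],[0.015,[-0.0195,-0.0097,0.05],[0,0,0]],[0.015,[-0.0195,-0.0097,0.08],[0,0,0]]])

```text
clock: 14.98
tcp_pos: [0.4234, 0.1264, 0.115]
tcp_rot: [0.152, 3.137, 0.0]
ft_force: [0.7, -0.7, -0.5]
opening: 0.291
```

```bash
python3 st.py; python3 - <<'E'
from h import *
s=snapshot("wrist");cv2.imwrite("pics/w9.png",s["image"])
E
```

```text
t 14.98 pos [0.4234 0.1264 0.115 ] yaw 174.4 z [ 0.001  0.    -1.   ] q [ 0.11  0.13 -0.49  0.95  0.    0.2 ] open 24.8 F [ 0.7 -0.7 -0.5]
```

View pics/w9.png

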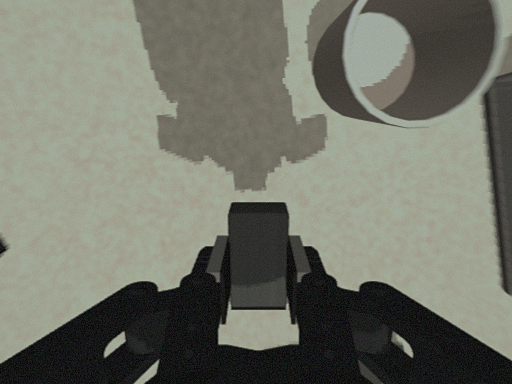

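Call:
play_rows(steps=[[0.015,[0.2016,0.0236,0.01],[0,0,-74.4]],[0.015,[0.2016,0.0236,0.01],[0,0,-74.4]],[0.015,[0.2016,0.0236,0.01],[0,0,-74.4]],[0.015,[0.2016,0.0236,0.01],[0,0,-74.4]],[0.015,[0.2016,0.0236,0.01],[0,0,-74.4]],[0.015,[0.2016,0.0236,0.01],[0,0,-74.4]],[0.015,[0.2016,0.0236,0.01],[0,0,-74.4]],[0.015,[0.2016,0.0236,0.01],[0,0,-74.4]],[0.015,[0.2016,0.0236,0.01],[0,0,-74.4]],[0.015,[0.2016,0.0236,0.01],[0,0,-74.4]],[0.015,[0.2016,0.0236,0.01],[0,0,-74.4]],[0.015,[0.2016,0.0236,0.01],[0,0,-74.4]]])

```text
clock: 16.03
tcp_pos: [0.6248, 0.15, 0.1225]
tcp_rot: [-2.02, -2.406, 0.0]
ft_force: [0.8, -0.6, -0.5]
opening: 0.293
```

```bash
python3 st.py; python3 - <<'E'
from h import *
s=snapshot("wrist");cv2.imwrite("pics/w10.png",s["image"])
E
```

```text
t 16.03 pos [0.6248 0.15   0.1225] yaw 100.0 z [-0. -0. -1.] q [0.11 0.49 0.04 1.12 0.   1.51] open 25.1 F [ 0.8 -0.6 -0.5]
```

View pics/w10.png

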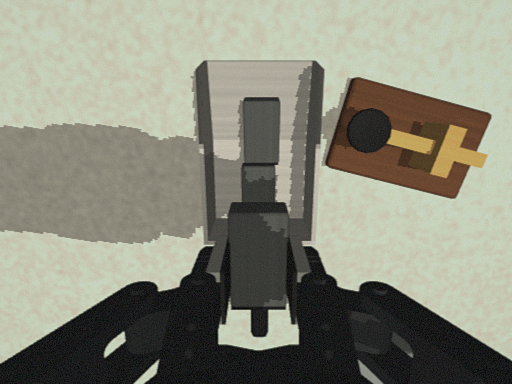

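Call:
play_rows(steps=[[0.015,[0,0,-0.04],[0,0,0]],[0.015,[0,0,-0.075],[0,0,0]],[0.015,[0,0,-0.087],[0,0,0]],[0.015,[0,0,-0.087],[0,0,0]],[0.034,[0,0,-0.087],[0,0,0]],[0.034,[0,0,-0.087],[0,0,0]],[0.034,[0,0,-0.087],[0,0,0]],[0.034,[0,0,-0.055],[0,0,0]],[0.034,[0,0,-0.02],[0,0,0]],[0.05,[-0.04,-0.04,0.0],[0,0,0]],[0.05,[-0.07,-0.07,0.03],[0,0,0]],[0.05,[-0.07,-0.07,0.03],[0,0,0]]])

```text
clock: 17.08
tcp_pos: [0.5545, 0.0788, 0.1565]
tcp_rot: [2.015, 2.405, 0.004]
ft_force: [0.1, -1.3, 0.0]
opening: 0.584
```

```bash
python3 st.py; python3 fitall.py | grep spent; python3 - <<'E'
from h import *
s=snapshot("wrist");cv2.imwrite("pics/w11.png",s["image"])
E
```

```text
t 17.08 pos [0.5545 0.0788 0.1565] yaw 100.1 z [ 0.004 -0.001 -1.   ] q [-0.    0.31 -0.14  1.11 -0.    1.39] open 49.9 F [ 0.1 -1.3  0. ]
wrist spent1 0.76 px 363 52 xy [0.62   0.1984] yaw 97.4 cost 0.072 2400
wrist spent1 0.69 px 337 120 xy [0.6071 0.1434] yaw 119.0 cost 0.903 200
side spent1 0.74 px 307 209 xy [ 0.4385 -0.1115] yaw 21.9 cost 0.085 173
side spent1 0.71 px 199 221 xy [0.6368 0.1398] yaw 99.4 cost 0.066 182
side spent1 0.66 px 192 227 xy [0.6614 0.2068] yaw 99.1 cost 0.821 1139
side spent1 0.47 px 188 234 xy [0.6243 0.1958] yaw 94.7 cost 0.118 187
```

View pics/w11.png

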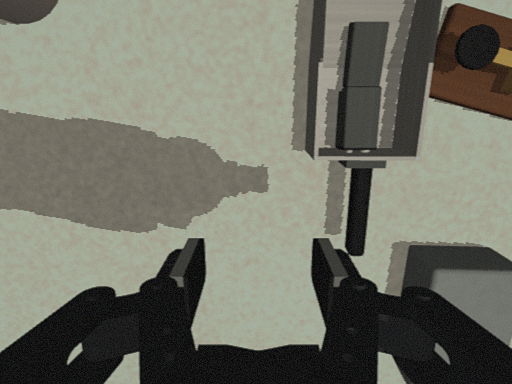

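Call:
play_rows(steps=[[0.05,[-0.117,-0.19,-0.06],[0,0,102.5]],[0.05,[-0.117,-0.19,-0.06],[0,0,102.5]],[0.05,[-0.117,-0.19,-0.06],[0,0,102.5]],[0.05,[-0.117,-0.19,-0.06],[0,0,102.5]],[0.05,[-0.117,-0.19,-0.06],[0,0,102.5]],[0.05,[-0.117,-0.19,-0.06],[0,0,102.5]],[0.05,[-0.117,-0.19,-0.06],[0,0,102.5]],[0.05,[-0.117,-0.19,-0.06],[0,0,102.5]],[0.05,[-0.117,-0.19,-0.06],[0,0,102.5]],[0.05,[-0.117,-0.19,-0.06],[0,0,102.5]],[0.05,[-0.117,-0.19,-0.06],[0,0,102.5]],[0.05,[-0.117,-0.19,-0.06],[0,0,102.5]]])

```text
clock: 18.68
tcp_pos: [0.4379, -0.11, 0.0923]
tcp_rot: [0.072, -3.14, -0.0]
ft_force: [0.4, -0.6, 0.1]
opening: 0.585
```

Call:
play_rows(steps=[[0.05,[0,0,-0.05],[0,0,17.5]],[0.05,[0,0,-0.05],[0,0,17.5]],[0.05,[0,0,-0.05],[0,0,17.5]],[0.05,[0,0,-0.05],[0,0,17.5]]])

```text
clock: 19.02
tcp_pos: [0.437, -0.1095, 0.0414]
tcp_rot: [0.541, -3.092, -0.003]
ft_force: [-0.1, 0.2, 0.2]
opening: 0.583
```

```bash
python3 st.py; python3 - <<'E'
from h import *
s=snapshot("wrist");cv2.imwrite("pics/w12.png",s["image"])
E
```

```text
t 19.02 pos [ 0.437  -0.1095  0.0414] yaw -160.1 z [-0.003  0.001 -1.   ] q [-0.42  0.23 -0.57  0.77  0.   -0.77] open 49.8 F [-0.1  0.2  0.2]
```

View pics/w12.png

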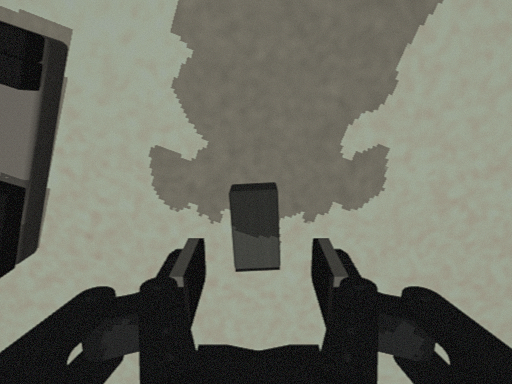

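Call:
play_rows(steps=[[0.05,[0,-0.001,-0.025],[0,0,2.5]],[0.05,[0,-0.001,-0.037],[0,0,2.5]],[0.015,[0,-0.001,-0.037],[0,0,2.5]],[0.015,[0,-0.001,-0.037],[0,0,2.5]],[0.015,[0,-0.001,-0.037],[0,0,2.5]],[0.015,[0,-0.001,-0.037],[0,0,2.5]],[0.015,[0,-0.001,-0.037],[0,0,2.5]],[0.015,[0,-0.001,-0.01],[0,0,2.5]],[0.015,[0,-0.001,0.03],[0,0,2.5]],[0.015,[0,-0.001,0.07],[0,0,2.5]],[0.015,[0,-0.001,0.08],[0,0,2.5]]])

```text
clock: 19.98
tcp_pos: [0.441, -0.1124, 0.1288]
tcp_rot: [-0.605, 3.075, -0.008]
ft_force: [1.1, 0.2, -0.2]
opening: 0.289
```

```bash
python3 st.py
```

```text
t 19.98 pos [ 0.441  -0.1124  0.1288] yaw -157.7 z [ 0.008 -0.004 -1.   ] q [-0.43  0.14 -0.44  0.98  0.   -0.81] open 24.6 F [ 1.1  0.2 -0.2]
```

Call:
play_rows(steps=[[0.015,[0.1785,0.3075,0],[0,0,-102.3]],[0.015,[0.1785,0.3075,0],[0,0,-102.3]],[0.015,[0.1785,0.3075,0],[0,0,-102.3]],[0.015,[0.1785,0.3075,0],[0,0,-102.3]],[0.015,[0.1785,0.3075,0],[0,0,-102.3]],[0.015,[0.1785,0.3075,0],[0,0,-102.3]],[0.015,[0.1785,0.3075,0],[0,0,-102.3]],[0.015,[0.1785,0.3075,0],[0,0,-102.3]],[0.015,[0.1785,0.3075,0],[0,0,-102.3]],[0.015,[0.1785,0.3075,0],[0,0,-102.3]],[0.015,[0.1785,0.3075,0],[0,0,-102.3]],[0.015,[0.1785,0.3075,0],[0,0,-102.3]]])

```text
clock: 20.98
tcp_pos: [0.6167, 0.198, 0.1226]
tcp_rot: [1.551, 2.732, 0.0]
ft_force: [-0.5, -0.8, -0.5]
opening: 0.288
```

```bash
python3 st.py
```

```text
t 20.98 pos [0.6167 0.198  0.1226] yaw 120.8 z [ 0.  0. -1.] q [ 0.19  0.5   0.06  1.13 -0.    1.22] open 24.6 F [-0.5 -0.8 -0.5]
```

Call:
play_rows(steps=[[0.015,[0.003,-0.003,0],[0,0,-20.8]],[0.015,[0.003,-0.003,0],[0,0,-20.8]],[0.015,[0.003,-0.003,0],[0,0,-20.8]],[0.015,[0.003,-0.003,0],[0,0,-20.8]]])

```text
clock: 21.32
tcp_pos: [0.6195, 0.1935, 0.123]
tcp_rot: [2.017, 2.408, 0.001]
ft_force: [-0.2, 0.4, 0.7]
opening: 0.29
```

```bash
python3 st.py; python3 - <<'E'
from h import *
s=snapshot("wrist");cv2.imwrite("pics/w13.png",s["image"])
E
```

```text
t 21.32 pos [0.6195 0.1935 0.123 ] yaw 100.1 z [ 0.001  0.    -1.   ] q [ 0.18  0.5   0.06  1.13 -0.    1.57] open 24.8 F [-0.2  0.4  0.7]
```

View pics/w13.png

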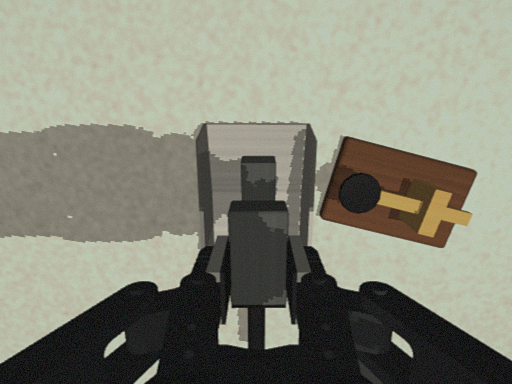

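Call:
play_rows(steps=[[0.015,[-0.002,0.011,-0.04],[0,0,0]],[0.015,[-0.002,0.011,-0.075],[0,0,0]],[0.015,[-0.002,0.011,-0.083],[0,0,0]],[0.015,[-0.002,0.011,-0.083],[0,0,0]],[0.034,[-0.002,0.011,-0.083],[0,0,0]],[0.034,[-0.002,0.011,-0.083],[0,0,0]],[0.034,[-0.002,0.011,-0.083],[0,0,0]],[0.034,[-0.002,0.011,-0.055],[0,0,0]],[0.034,[-0.002,0.011,-0.02],[0,0,0]],[0.05,[-0.002,-0.04,0.02],[0,0,0]],[0.05,[-0.002,-0.08,0.05],[0,0,0]],[0.05,[-0.002,-0.1,0.05],[0,0,0]]])

```text
clock: 22.37
tcp_pos: [0.6191, 0.1003, 0.1751]
tcp_rot: [2.007, 2.41, 0.008]
ft_force: [1.4, -0.5, 0.1]
opening: 0.588
```

```bash
python3 st.py; python3 fitall.py; python3 - <<'E'
from h import *
s=snapshot("wrist");cv2.imwrite("pics/w14.png",s["image"])
E
```

```text
t 22.37 pos [0.6191 0.1003 0.1751] yaw 100.4 z [ 0.007  0.    -1.   ] q [0.03 0.43 0.08 1.21 0.   1.42] open 50.2 F [ 1.4 -0.5  0.1]
wrist spent1 0.96 px 278 58 xy [0.6169 0.2064] yaw 103.1 cost 0.09 2163
wrist spent1 0.56 px 273 127 xy [0.6238 0.1497] yaw 101.4 cost 0.096 1824
side spent1 0.71 px 186 232 xy [0.6349 0.1917] yaw 99.2 cost 0.185 161
side spent1 0.57 px 199 221 xy [0.6371 0.1395] yaw 98.7 cost 0.109 191
side pack1 0.72 px 268 160 xy [ 0.6652 -0.1767] yaw 11.3 cost 0.096 441
side pack1 0.63 px 244 136 xy [ 0.793 -0.199] yaw 99.6 cost 0.068 428
side pack1 0.38 px 413 218 xy [ 0.2077 -0.3336] yaw 105.1 cost 0.957 23
side pack1 0.35 px 186 231 xy [0.6537 0.1785] yaw -34.2 cost 0.708 160
```

View pics/w14.png

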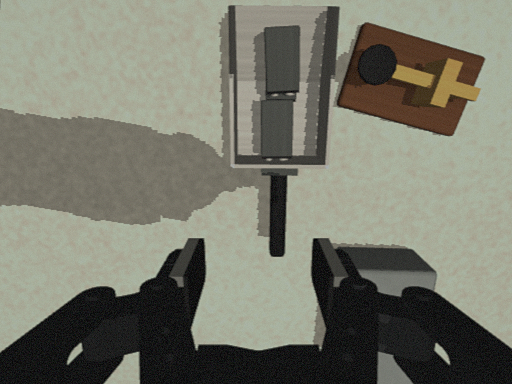

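```bash
cat > cup.py <<'E'
from h import *
def cup(p0=[.6265,.16,1.745],names=("wrist","side","top")):
    obs=[]
    for n in names:
        s=snapshot(n)
        for d in masks_of(s,"cup"):
            v,u=np.nonzero(d["pixels"]); c=ray(s,(u.mean(),v.mean()),.03)[:2]
            if np.hypot(*(c-p0[:2]))<.1:
                obs.append((s,d["pixels"])); x,f=fit(obs[-1:],CUP,p0); print(n,x.round(4),np.degrees(x[2]).round(1),round(f,3)); break
        for d in pinpoint(s,"cup_grip")[:1]: print(n,"grip",round(d["conf"],2),ray(s,pt(d),.04).round(4))
    x,f=fit(obs,CUP,p0); print("all",x.round(4),np.degrees(x[2]).round(1),round(f,3)); return x
if __name__=="__main__": cup()
E
python3 cup.py
```

```text
wrist [0.624  0.1556 1.7454] 100.0 0.257
wrist grip 0.74 [0.639  0.0719 0.04  ]
side [0.6263 0.1571 1.7333] 99.3 0.264
side grip 0.69 [0.6315 0.0741 0.04  ]
all [0.6244 0.1563 1.7467] 100.1 0.268
```

```bash
python3 - <<'E'
from h import *
s=snapshot("wrist"); i=s["image"]
cv2.imwrite("pics/w15.png",cv2.resize(i[140:270,200:360],None,fx=4.5,fy=4.5,interpolation=cv2.INTER_CUBIC))
for uv in [(279.5,176),(277.5,253)]: print(ray(s,uv,.049))
for uv in [(233,166),(327,163),(337.5,8),(230.5,8)]: print(ray(s,uv,.05))
x=np.array([.6245,.159,1.7453]); c,n=np.cos(x[2]),np.sin(x[2])
for q in P([[-35,-40,50],[-35,40,50],[83,-40,50],[83,40,50],[-117,-7,49],[-117,7,49],[-35,0,49]]):
    print(q, px(s,np.array([x[0]+c*q[0]-n*q[1],x[1]+n*q[0]+c*q[1],q[2]])).round(1))
E
```

```text
[0.63223568 0.11312596 0.049     ]
[0.64419755 0.04443283 0.049     ]
[0.59319513 0.11474601 0.05      ]
[0.66799411 0.13085084 0.05      ]
[0.64881923 0.24179386 0.05      ]
[0.57327936 0.22809262 0.05      ]
[-0.035 -0.04   0.05 ] [[329.5 162.7]]
[-0.035  0.04   0.05 ] [[231.1 162.2]]
[ 0.083 -0.04   0.05 ] [[340.4  -0.9]]
[0.083 0.04  0.05 ] [[228.2  -1.5]]
[-0.117 -0.007  0.049] [[285.9 253.8]]
[-0.117  0.007  0.049] [[270.1 253.7]]
[-0.035  0.     0.049] [[280.3 162.2]]
```

View pics/w15.png

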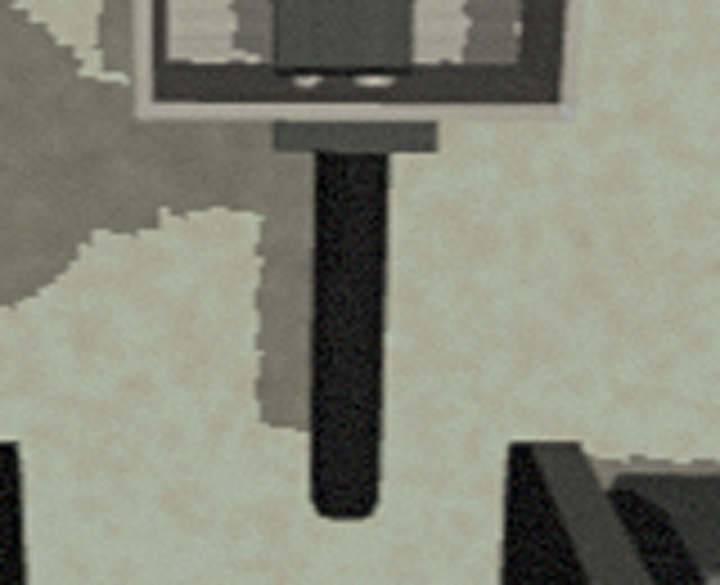

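All four blocks are stacked in the cup, two at about (282,58) and two at (277,128). The handle runs from (278,176) to (277,255), which puts the grip at about (0.638, 0.073, 0.040). Next I lean the tool back 30° and pre-grasp.

Call:
play_rows(steps=[[0.04,[0.0242,-0.0573,-0.03],[29.5,5.2,0]],[0.04,[0.0242,-0.0573,-0.06],[29.5,5.2,0]],[0.04,[0.0242,-0.0573,-0.082],[29.5,5.2,0]],[0.04,[0.0242,-0.0573,-0.082],[29.5,5.2,0]],[0.04,[0.0242,-0.0573,-0.082],[29.5,5.2,0]],[0.04,[0.0242,-0.0573,-0.082],[29.5,5.2,0]],[0.04,[0.0242,-0.0573,-0.082],[29.5,5.2,0]]])

```text
clock: 24.05
tcp_pos: [0.6421, 0.0425, 0.0881]
tcp_rot: [-1.735, -2.077, -0.465]
ft_force: [0.2, 0.0, 0.4]
opening: 0.47
```

```bash
python3 st.py; python3 - <<'E'
from h import *
s=snapshot("wrist");cv2.imwrite("pics/w16.png",s["image"])
s=snapshot("side");cv2.imwrite("pics/s16.png",s["image"][60:300,100:420])
E
```

```text
t 24.05 pos [0.6421 0.0425 0.0881] yaw 100.3 z [-0.085  0.49  -0.868] q [-0.27  0.67  0.15  1.29  0.47  1.06] open 40.1 F [0.2 0.  0.4]
```

View pics/w16.png

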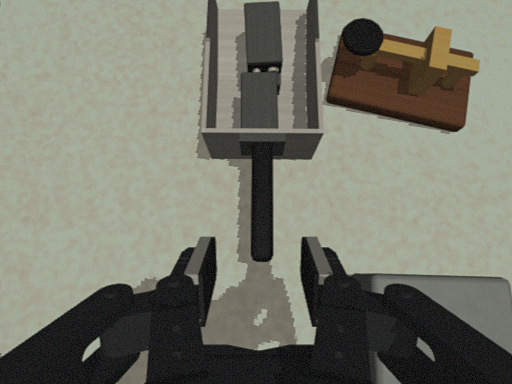

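View pics/s16.png

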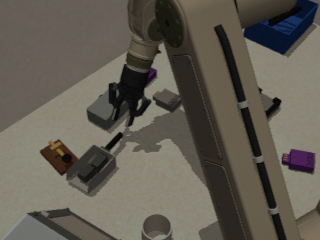

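Call:
play_rows(steps=[[0.04,[-0.002,0.02,-0.032],[0,0,0]],[0.04,[-0.0035,0.04,-0.0645],[0,0,0]],[0.04,[-0.0035,0.04,-0.0645],[0,0,0]],[0.04,[-0.0035,0.04,-0.0645],[0,0,0]],[0.0,[-0.0035,0.04,-0.0645],[0,0,0]],[0.0,[-0.0035,0.04,-0.0645],[0,0,0]],[0.0,[-0.0035,0.04,-0.0645],[0,0,0]],[0.0,[-0.0035,0.04,-0.0645],[0,0,0]],[0.0,[-0.0035,0.04,-0.0645],[0,0,0]],[0.0,[-0.0035,0.04,-0.0645],[0,0,0]],[0.0,[-0.0035,0.04,-0.0645],[0,0,0]]])

```text
clock: 25.07
tcp_pos: [0.6396, 0.0823, 0.0256]
tcp_rot: [-1.735, -2.076, -0.471]
ft_force: [-0.7, 0.1, 7.7]
opening: 0.144
```

```bash
python3 st.py; python3 - <<'E'
from h import *
s=snapshot("wrist");cv2.imwrite("pics/w17.png",s["image"])
s=snapshot("side");cv2.imwrite("pics/s17.png",cv2.resize(s["image"][150:300,120:280],None,fx=4,fy=4,interpolation=cv2.INTER_CUBIC))
E
```

```text
t 25.07 pos [0.6396 0.0823 0.0256] yaw 100.4 z [-0.083  0.493 -0.866] q [-0.22  0.7   0.04  1.13  0.48  1.12] open 12.3 F [-0.7  0.1  7.7]
```

View pics/w17.png

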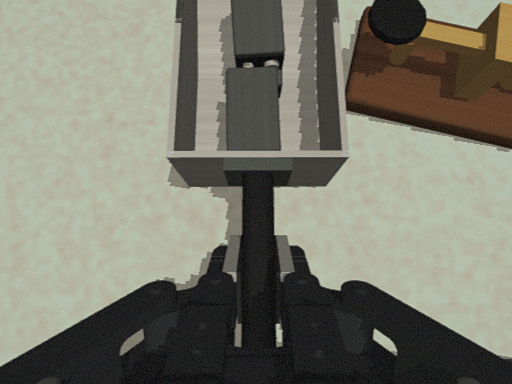

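View pics/s17.png

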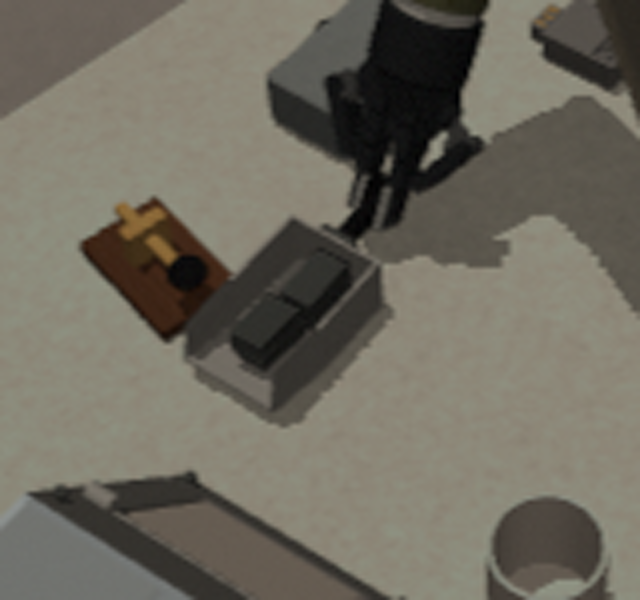

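Call:
play_rows(steps=[[0.0,[0,0,0.01],[0,0,0]],[0.0,[0,0,0.025],[0,0,0]],[0.0,[0,0,0.045],[0,0,0]],[0.0,[-0.005,0,0.07],[0,0,0]],[0.0,[-0.01,0,0.09],[0,0,0]],[0.0,[-0.015,0,0.1],[0,0,0]],[0.0,[-0.015,0,0.1],[0,0,0]],[0.0,[-0.015,0,0.1],[0,0,0]]])

```text
clock: 25.83
tcp_pos: [0.6232, 0.0822, 0.1233]
tcp_rot: [-1.734, -2.077, -0.466]
ft_force: [0.9, -0.1, -3.6]
opening: 0.152
```

```bash
python3 st.py; python3 - <<'E'
from h import *
s=snapshot("wrist");cv2.imwrite("pics/w18.png",s["image"])
s=snapshot("side");cv2.imwrite("pics/s18.png",cv2.resize(s["image"][130:330,100:300],None,fx=3,fy=3,interpolation=cv2.INTER_CUBIC))
E
```

```text
t 25.83 pos [0.6232 0.0822 0.1233] yaw 100.3 z [-0.086  0.491 -0.867] q [-0.22  0.59  0.11  1.3   0.48  1.12] open 13.0 F [ 0.9 -0.1 -3.6]
```

View pics/w18.png

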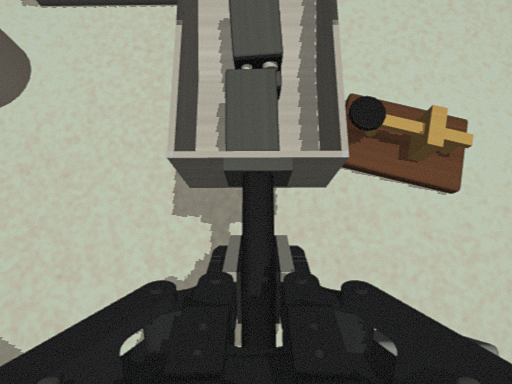

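View pics/s18.png

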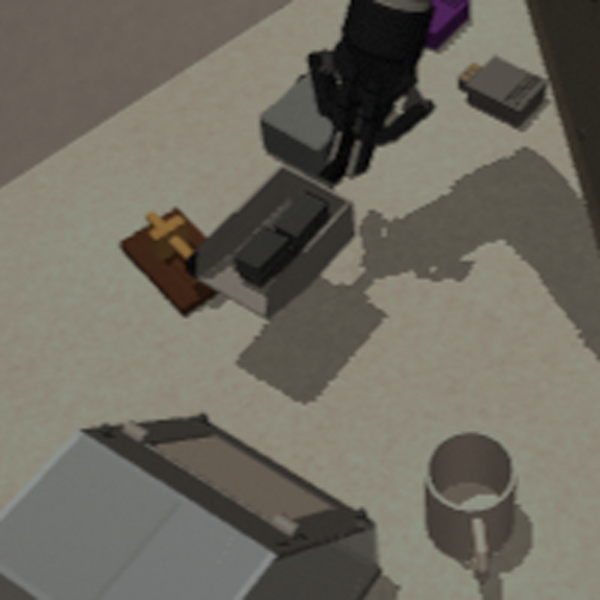

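```bash
cat > pl.py <<'E'
from h import *
Rg=Rot.from_rotvec([-1.735,-2.076,-0.471]); pg=np.array([.6396,.0823,.0256])
Rc=Rot.from_euler("z",100.3,degrees=True); pc=np.array([.626,.1566,0])
# tool in cup
Rct=Rc.inv()*Rg; pct=Rc.inv().apply(pg-pc); print("tool in cup",pct.round(4))
B=np.array([.4243,.4243,0]); BY=100.8; RB=Rot.from_euler("z",BY,degrees=True)
def cuppose(phi,lip_bin):
    R=RB*Rot.from_euler("y",phi,degrees=True)
    return R, B+RB.apply(lip_bin)-R.apply([.092,0,.0185])
def tool(phi,lip):
    R,p=cuppose(phi,lip); return R*Rct, p+R.apply(pct)
def slope(s,d,y=0): return np.array([-97+.643*s+.766*d, y, 105+.766*s-.643*d])/1000
def delta(phi,lip,cur=None):
    o=get_obs() if cur is None else cur
    R,p=tool(phi,lip); R0=Rot.from_rotvec(o["tcp_rot"])
    return (p-o["tcp_pos"]).round(4), np.degrees((R*R0.inv()).as_rotvec()).round(1), p.round(3), R.as_matrix()[:,2].round(2)
E
python3 - <<'E'
from pl import *
for phi,s,d in((15,26,-50),(38,26,-50),(38,26,0),(38,26,50),(65,26,50)):
    print(phi,s,d,*delta(phi,slope(s,d)))
E
```

```text
tool in cup [-0.0755 -0.0001  0.0256]
15 26 -50 [-0.1459  0.0681  0.0854] [-14.7  -3.1   0.5] [0.477 0.151 0.207] [-0.04  0.25 -0.97]
38 26 -50 [-0.152   0.0999  0.144 ] [-37.3  -7.3   0.5] [0.471 0.182 0.266] [ 0.03 -0.14 -0.99]
38 26 0 [-0.1592  0.1375  0.1118] [-37.3  -7.3   0.5] [0.463 0.22  0.234] [ 0.03 -0.14 -0.99]
38 26 50 [-0.1663  0.1751  0.0797] [-37.3  -7.3   0.5] [0.456 0.258 0.202] [ 0.03 -0.14 -0.99]
65 26 50 [-0.1782  0.2373  0.1258] [-63.8 -12.2   0.5] [0.444 0.32  0.248] [ 0.11 -0.56 -0.82]
```

Call:
play_rows(steps=[[0.0,[-0.015,0.01,0.02],[-2,-0.4,0]],[0.0,[-0.03,0.02,0.04],[-5,-1,0.1]],[0.0,[-0.048,0.03,0.06],[-9,-1.8,0.1]],[0.0,[-0.065,0.04,0.08],[-13,-2.5,0.2]],[0.0,[-0.082,0.05,0.095],[-17,-3.3,0.2]],[0.0,[-0.1,0.062,0.11],[-21,-4.1,0.3]],[0.0,[-0.115,0.075,0.12],[-25,-4.9,0.3]],[0.0,[-0.13,0.085,0.13],[-29,-5.7,0.4]],[0.0,[-0.142,0.093,0.138],[-33,-6.5,0.5]],[0.0,[-0.152,0.1,0.144],[-37.3,-7.3,0.5]],[0.0,[-0.152,0.1,0.144],[-37.3,-7.3,0.5]],[0.0,[-0.152,0.1,0.144],[-37.3,-7.3,0.5]]])

```text
clock: 26.93
tcp_pos: [0.4699, 0.1844, 0.2661]
tcp_rot: [1.923, 2.338, -0.128]
ft_force: [-0.4, -0.1, -2.6]
opening: 0.151
```

```bash
python3 st.py; python3 - <<'E'
from h import *
s=snapshot("wrist");cv2.imwrite("pics/w19.png",s["image"])
s=snapshot("side");cv2.imwrite("pics/s19.png",cv2.resize(s["image"][130:384,60:320],None,fx=2.3,fy=2.3,interpolation=cv2.INTER_CUBIC))
from pl import *
print(delta(38,slope(26,-50)))
E
```

```text
t 26.93 pos [0.4699 0.1844 0.2661] yaw 101.1 z [ 0.033 -0.135 -0.99 ] q [ 0.3   0.19 -0.04  1.35 -0.14  1.68] open 12.9 F [-0.4 -0.1 -2.6]
tool in cup [-0.0755 -0.0001  0.0256]
(array([-0.0004, -0.0003, -0.0001]), array([-0. , -0. , -0.1]), array([0.471, 0.182, 0.266]), array([ 0.03, -0.14, -0.99]))
```

View pics/w19.png

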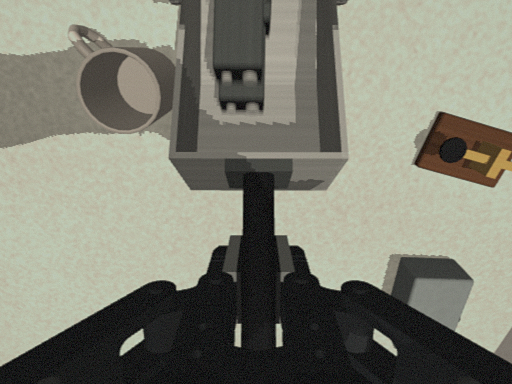

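View pics/s19.png

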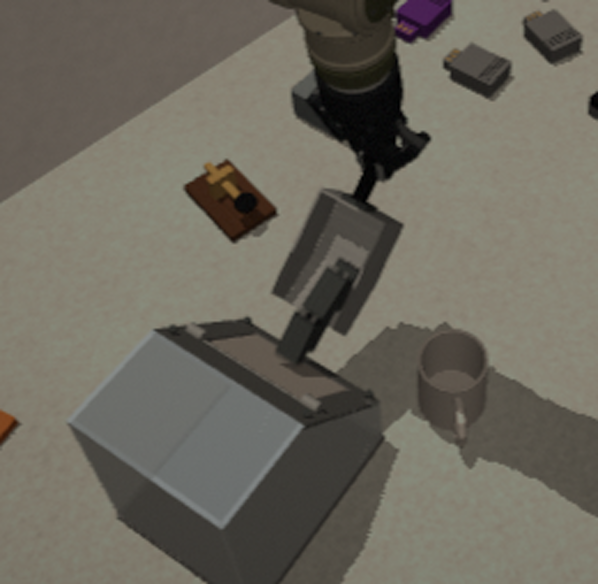

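The front blocks slid forward at 38° and stick out past the lip at about (300,335) in the crop. I check whether they're still moving.

```bash
python3 - <<'E'
from h import *
s=snapshot("side");cv2.imwrite("pics/s20.png",cv2.resize(s["image"][190:300,150:270],None,fx=5,fy=5,interpolation=cv2.INTER_CUBIC))
w=snapshot("wrist");cv2.imwrite("pics/w20.png",w["image"])
print(get_obs()["clock"])
E
```

```text
27.1333
```

View pics/s20.png

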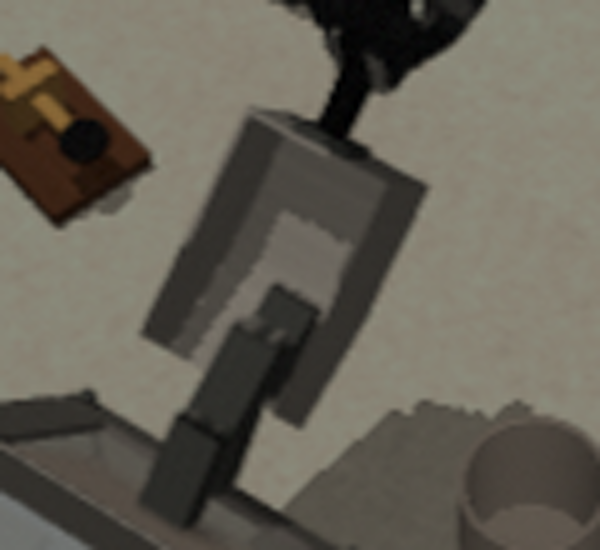

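View pics/w20.png

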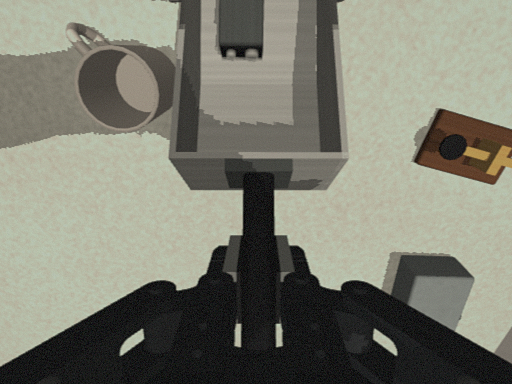

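Call:
play_rows(steps=[[0.0,[-0.006,0.031,-0.027],[0,0,0]],[0.0,[-0.012,0.062,-0.053],[0,0,0]],[0.0,[-0.0143,0.0752,-0.0643],[0,0,0]],[0.0,[-0.0143,0.0752,-0.0643],[0,0,0]]])

```text
clock: 27.47
tcp_pos: [0.4551, 0.2585, 0.1993]
tcp_rot: [1.926, 2.337, -0.134]
ft_force: [-0.6, -1.4, -2.8]
opening: 0.153
```

```bash
python3 st.py; python3 - <<'E'
from h import *
s=snapshot("side");cv2.imwrite("pics/s21.png",cv2.resize(s["image"][190:340,110:270],None,fx=4,fy=4,interpolation=cv2.INTER_CUBIC))
w=snapshot("wrist");cv2.imwrite("pics/w21.png",w["image"])
E
```

```text
t 27.47 pos [0.4551 0.2585 0.1993] yaw 101.0 z [ 0.029 -0.138 -0.99 ] q [ 0.44  0.26 -0.11  1.23 -0.14  1.82] open 13.1 F [-0.6 -1.4 -2.8]
```

View pics/s21.png

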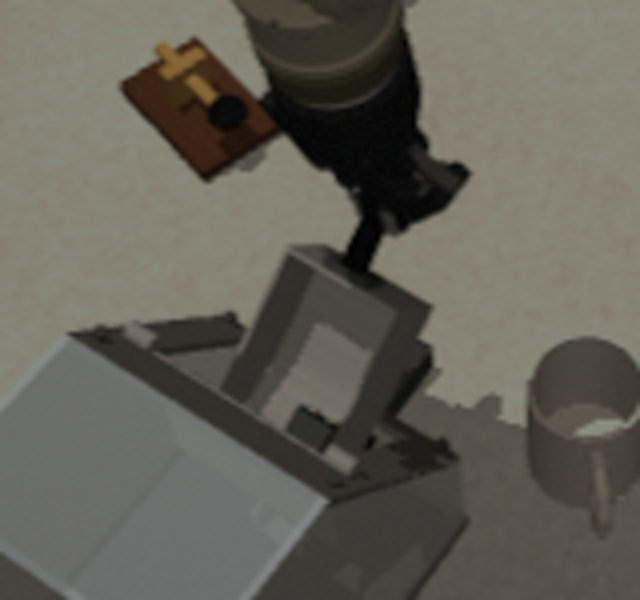

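View pics/w21.png

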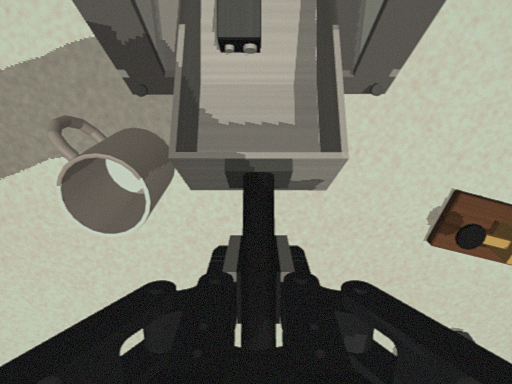

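One block is outside, under the cup at about (211,285) in the side view. I look again before tipping the rest.

```bash
python3 - <<'E'
from h import *
for k in range(3):
    s=snapshot("side")
cv2.imwrite("pics/s22.png",cv2.resize(s["image"][190:360,90:290],None,fx=4,fy=3.5,interpolation=cv2.INTER_CUBIC))
w=snapshot("top");cv2.imwrite("pics/t22.png",cv2.resize(w["image"][150:300,60:300],None,fx=3.3,fy=3.3,interpolation=cv2.INTER_CUBIC))
E
```

View pics/s22.png

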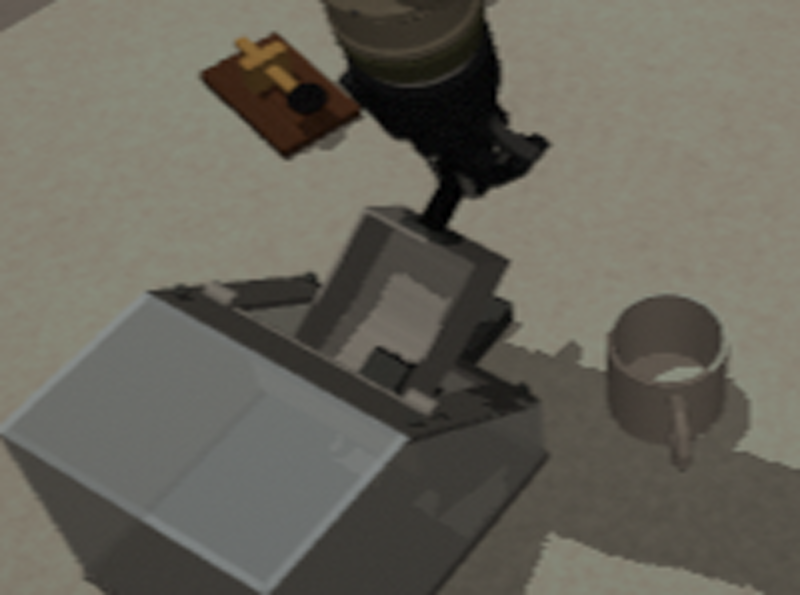

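View pics/t22.png

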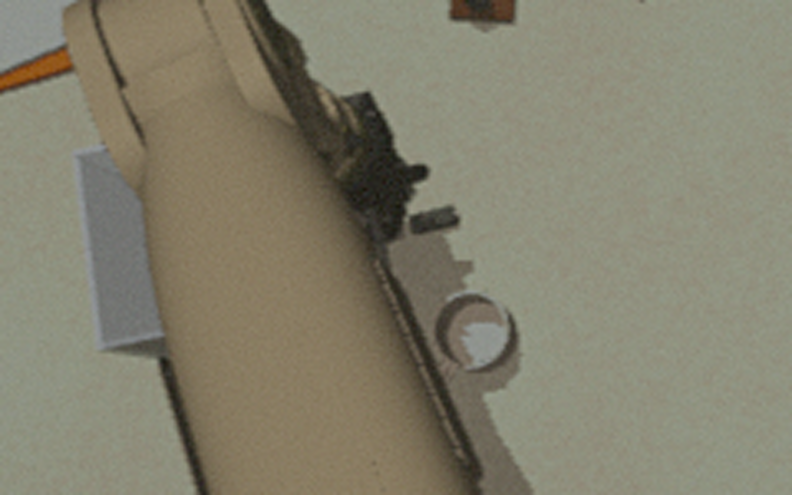

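```bash
python3 - <<'E'
from h import *
from scipy.optimize import least_squares
t=snapshot("top");s=snapshot("side")
r=least_squares(lambda X:np.r_[px(t,X)[0]-[192,216.5],px(s,X)[0]-[212.5,284]],[.45,.26,.05]); print(r.x,r.cost)
from pl import *
print(RB.inv().apply(r.x-B))
for x in (s,t):
  for d in masks_of(x,"spent1"):
    v,u=np.nonzero(d["pixels"]);print(x["shot"],round(d["conf"],2),u.mean().round(),v.mean().round(),d["pixels"].sum())
cv2.imwrite("pics/s23.png",cv2.resize(s["image"][240:340,150:270],None,fx=6,fy=6,interpolation=cv2.INTER_CUBIC))
E
```

```text
[0.45542297 0.25699803 0.0108661 ] 0.3507920248097113
tool in cup [-0.0755 -0.0001  0.0256]
[-0.17017045  0.00077756  0.0108661 ]
69 0.7 212.0 284.0 111
69 0.52 186.0 295.0 104
68 0.59 192.0 216.0 81
68 0.21 362.0 217.0 2175
```

View pics/s23.png

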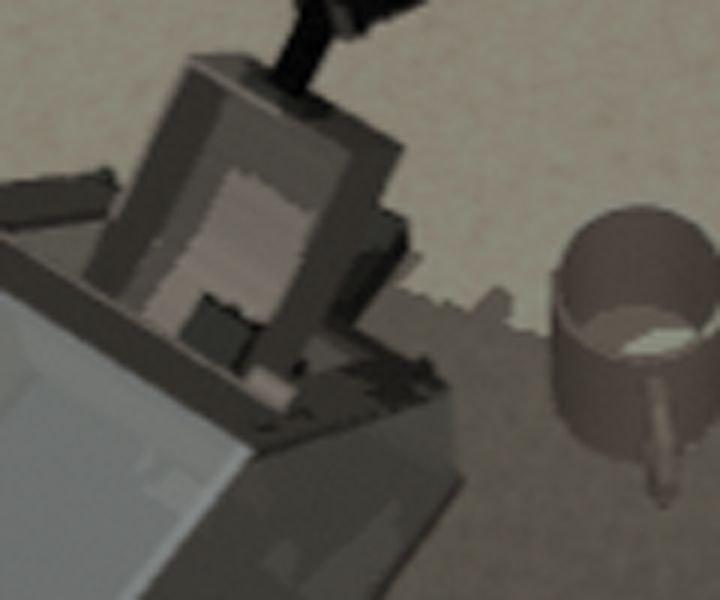

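```bash
python3 - <<'E'
from pl import *
for phi,s,d in((38,26,50),(46,26,50),(54,26,50),(62,25,50),(68,25,50)):
    print(phi,s,d,*delta(phi,slope(s,d)))
E
```

```text
tool in cup [-0.0755 -0.0001  0.0256]
38 26 50 [-0.0011  0.     -0.0022] [-0.   0.2 -0. ] [0.456 0.258 0.202] [ 0.03 -0.14 -0.99]
46 26 50 [-0.0042  0.0161  0.0145] [-7.9 -1.3 -0. ] [0.453 0.274 0.218] [ 0.06 -0.27 -0.96]
54 26 50 [-0.0076  0.0343  0.0288] [-15.7  -2.8  -0. ] [0.45  0.292 0.232] [ 0.08 -0.4  -0.91]
62 25 50 [-0.0113  0.0537  0.0396] [-23.6  -4.3  -0.1] [0.446 0.311 0.243] [ 0.11 -0.52 -0.85]
68 25 50 [-0.0144  0.0696  0.0463] [-29.5  -5.5  -0.1] [0.443 0.327 0.25 ] [ 0.12 -0.6  -0.79]
```

Call:
play_rows(steps=[[0.0,[-0.002,0.008,0.007],[-4,-0.7,0]],[0.0,[-0.0042,0.016,0.0145],[-7.9,-1.3,0]],[0.0,[-0.006,0.025,0.022],[-11.8,-2,0]],[0.0,[-0.0076,0.034,0.029],[-15.7,-2.8,0]],[0.0,[-0.0095,0.044,0.034],[-19.6,-3.5,0]],[0.0,[-0.0113,0.0537,0.0396],[-23.6,-4.3,0]],[0.0,[-0.0144,0.0696,0.0463],[-29.5,-5.5,0]],[0.0,[-0.0144,0.0696,0.0463],[-29.5,-5.5,0]],[0.0,[-0.0144,0.0696,0.0463],[-29.5,-5.5,0]],[0.0,[-0.0144,0.0696,0.0463],[-29.5,-5.5,0]]])

```text
clock: 28.8
tcp_pos: [0.4425, 0.3279, 0.2488]
tcp_rot: [1.633, 1.985, -0.559]
ft_force: [0.5, -0.4, -1.6]
opening: 0.156
```

```bash
python3 st.py; python3 - <<'E'
from h import *
s=snapshot("side");cv2.imwrite("pics/s24.png",cv2.resize(s["image"][190:384,90:270],None,fx=3.3,fy=3,interpolation=cv2.INTER_CUBIC))
w=snapshot("wrist");cv2.imwrite("pics/w24.png",w["image"])
E
```

```text
t 28.8 pos [0.4425 0.3279 0.2488] yaw 101.0 z [ 0.122 -0.604 -0.788] q [ 0.77  0.6   0.34  1.72 -0.54  2.27] open 13.3 F [ 0.5 -0.4 -1.6]
```

View pics/s24.png

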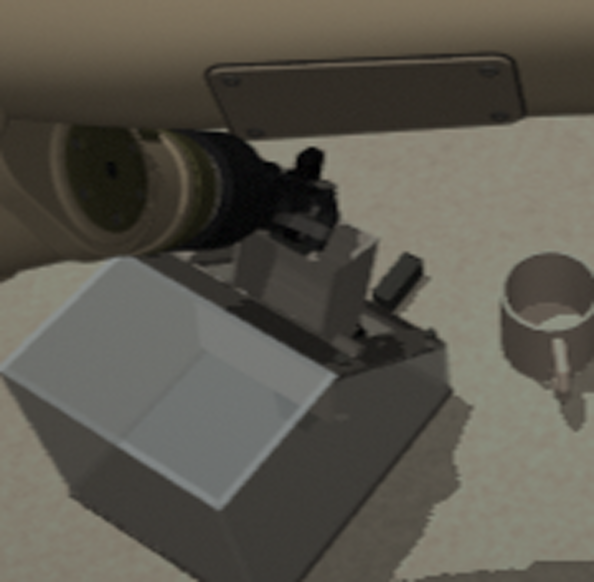

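View pics/w24.png

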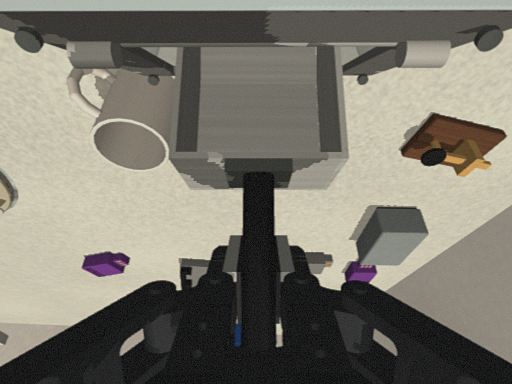

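```bash
cat >> pl.py <<'E'
def dcup(yaw,phi,pos,cur=None):
    o=get_obs() if cur is None else cur
    R=Rot.from_euler("zy",[yaw,phi],degrees=True) if False else Rot.from_euler("z",yaw,degrees=True)*Rot.from_euler("y",phi,degrees=True)
    p=np.array(pos)+R.apply(pct); R=R*Rct; R0=Rot.from_rotvec(o["tcp_rot"])
    return (p-o["tcp_pos"]).round(4), np.degrees((R*R0.inv()).as_rotvec()).round(1), p.round(3)
E
python3 - <<'E'
from pl import *
for phi,s,d in((56,26,50),(44,28,50),(38,28,25),(38,28,0),(32,30,-30),(25,30,-60)):
    print(phi,s,d,*delta(phi,slope(s,d)))
print(dcup(100.8,0,[.57,.10,.12]))
print(dcup(100.8,0,[.57,.10,.0]))
E
```

```text
tool in cup [-0.0755 -0.0001  0.0256]
56 26 50 [ 0.006  -0.0301 -0.015 ] [11.7  2.3 -0. ] [0.449 0.297 0.236] [ 0.09 -0.43 -0.9 ]
44 28 50 [ 0.011  -0.0561 -0.0348] [23.5  4.5  0. ] [0.454 0.271 0.216] [ 0.05 -0.24 -0.97]
38 28 25 [ 0.0168 -0.0868 -0.0315] [29.4  5.7  0. ] [0.46  0.24  0.219] [ 0.03 -0.14 -0.99]
38 28 0 [ 0.0204 -0.1056 -0.0154] [29.4  5.7  0. ] [0.463 0.221 0.235] [ 0.03 -0.14 -0.99]
32 30 -30 [ 0.0265 -0.1374 -0.0085] [35.3  6.8  0. ] [0.469 0.19  0.242] [ 0.01 -0.03 -1.  ]
25 30 -60 [ 0.0327 -0.1703 -0.0068] [42.1  8.1  0. ] [0.475 0.157 0.244] [-0.01  0.09 -1.  ]
(array([ 0.1415, -0.3011, -0.105 ]), array([66.7, 12.8,  0. ]), array([0.584, 0.026, 0.146]))
(array([ 0.1415, -0.3011, -0.225 ]), array([66.7, 12.8,  0. ]), array([0.584, 0.026, 0.026]))
```

Call:
play_rows(steps=[[0.0,[0.003,-0.015,-0.007],[6,1.2,0]],[0.0,[0.006,-0.03,-0.015],[11.7,2.3,0]],[0.0,[0.0085,-0.043,-0.025],[17.5,3.4,0]],[0.0,[0.011,-0.056,-0.0348],[23.5,4.5,0]],[0.0,[0.0168,-0.087,-0.0315],[29.4,5.7,0]],[0.0,[0.0204,-0.1056,-0.0154],[29.4,5.7,0]],[0.0,[0.0265,-0.1374,-0.0085],[35.3,6.8,0]],[0.0,[0.0327,-0.1703,-0.0068],[42.1,8.1,0]],[0.0,[0.06,-0.2,-0.02],[49,9.4,0]],[0.0,[0.09,-0.23,-0.04],[55,10.6,0]],[0.0,[0.115,-0.265,-0.07],[61,11.7,0]],[0.0,[0.1415,-0.301,-0.105],[66.7,12.8,0]]])

```text
clock: 29.9
tcp_pos: [0.5713, 0.0428, 0.1672]
tcp_rot: [-1.728, -2.09, -0.479]
ft_force: [0.5, 0.7, -1.4]
opening: 0.149
```

```bash
python3 st.py; python3 - <<'E'
from h import *
s=snapshot("side");cv2.imwrite("pics/s25.png",s["image"])
w=snapshot("wrist");cv2.imwrite("pics/w25.png",w["image"])
from pl import *
print(dcup(100.8,0,[.57,.10,.001]))
E
```

```text
t 29.9 pos [0.5713 0.0428 0.1672] yaw 101.1 z [-0.076  0.491 -0.868] q [-0.31  0.48  0.03  1.37  0.46  1.02] open 12.7 F [ 0.5  0.7 -1.4]
tool in cup [-0.0755 -0.0001  0.0256]
(array([ 0.016 , -0.0124, -0.1231]), array([-0.1, -1.1,  0.5]), array([0.584, 0.026, 0.027]))
```

View pics/s25.png

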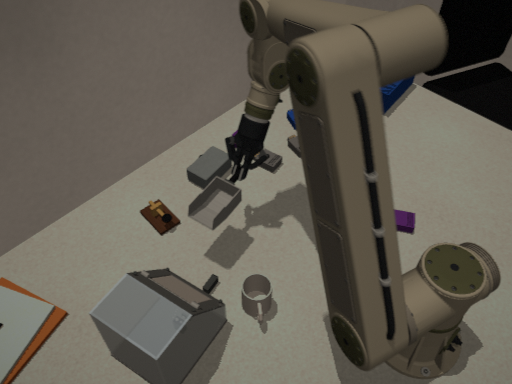

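View pics/w25.png

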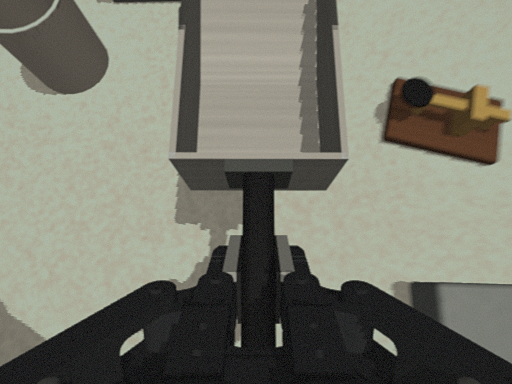

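Call:
play_rows(steps=[[0.0,[0.014,-0.013,-0.03],[0,-0.5,0.3]],[0.0,[0.014,-0.013,-0.07],[0,-0.5,0.3]],[0.0,[0.014,-0.013,-0.105],[0,-0.5,0.3]],[0.0,[0.014,-0.013,-0.118],[0,-0.5,0.3]],[0.0,[0.014,-0.013,-0.118],[0,-0.5,0.3]],[0.0,[0.014,-0.013,-0.118],[0,-0.5,0.3]]])

```text
clock: 30.5
tcp_pos: [0.5826, 0.0334, 0.0471]
tcp_rot: [-1.721, -2.097, -0.474]
ft_force: [0.2, 0.4, -1.0]
opening: 0.15
```

```bash
python3 st.py; python3 - <<'E'
from pl import *
print(dcup(100.8,0,[.57,.10,.0]))
E
```

```text
t 30.5 pos [0.5826 0.0334 0.0471] yaw 101.5 z [-0.081  0.489 -0.869] q [-0.31  0.61 -0.08  1.14  0.46  1.  ] open 12.9 F [ 0.2  0.4 -1. ]
tool in cup [-0.0755 -0.0001  0.0256]
(array([ 0.0017, -0.0076, -0.0215]), array([ 0.2,  0.6, -0.4]), array([0.584, 0.026, 0.026]))
```

Call:
play_rows(steps=[[0.0,[0,0,-0.015],[0.2,0.6,-0.4]],[0.0,[0,0,-0.021],[0.2,0.6,-0.4]],[0.0,[0,0,-0.022],[0.2,0.6,-0.4]],[0.0,[0,0,-0.022],[0.2,0.6,-0.4]],[0.0,[0,0,-0.022],[0.2,0.6,-0.4]]])

```text
clock: 30.92
tcp_pos: [0.5846, 0.0334, 0.0254]
tcp_rot: [-1.725, -2.084, -0.472]
ft_force: [0.1, -2.0, 5.0]
opening: 0.153
```

```bash
python3 st.py; python3 - <<'E'
from h import *
s=snapshot("side");cv2.imwrite("pics/s26.png",cv2.resize(s["image"][140:300,140:300],None,fx=3.7,fy=3.7,interpolation=cv2.INTER_CUBIC))
E
```

```text
t 30.92 pos [0.5846 0.0334 0.0254] yaw 100.9 z [-0.084  0.493 -0.866] q [-0.31  0.64 -0.09  1.11  0.46  1.01] open 13.0 F [ 0.1 -2.   5. ]
```

View pics/s26.png

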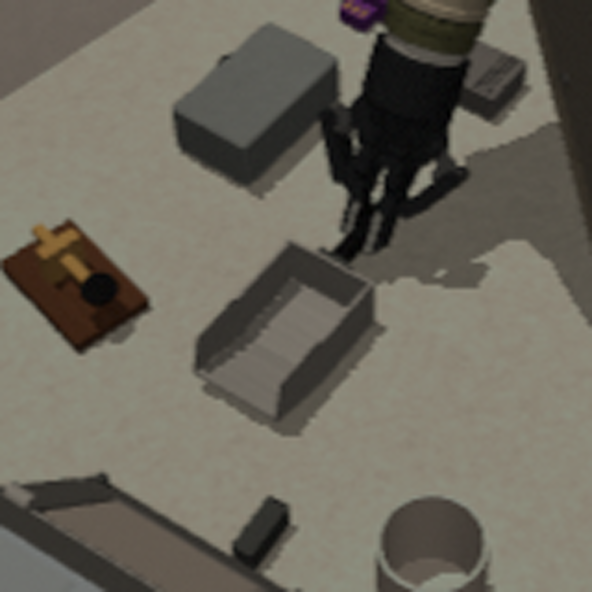

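Call:
play_rows(steps=[[0.04,[0,0,0],[0,0,0]],[0.04,[0,0,0],[0,0,0]],[0.04,[0,0,0],[0,0,0]],[0.04,[0.003,-0.015,0.026],[0,0,0]],[0.05,[0.006,-0.035,0.06],[0,0,0]],[0.05,[0.008,-0.05,0.09],[0,0,0]],[0.05,[0.0,-0.03,0.14],[-10,-2,0]],[0.05,[-0.04,0.0,0.18],[-16,-3,0]],[0.05,[-0.08,0.04,0.2],[-22,-4,0]],[0.05,[-0.11,0.08,0.2],[-29.5,-5.2,0]],[0.05,[-0.13,0.12,0.2],[-29.5,-5.2,0]],[0.05,[-0.13,0.13,0.2],[-29.5,-5.2,0]]])

```text
clock: 31.97
tcp_pos: [0.4618, 0.1465, 0.2224]
tcp_rot: [2.002, 2.421, 0.002]
ft_force: [0.3, 0.8, 0.1]
opening: 0.588
```

```bash
python3 st.py; python3 fitall.py|grep spent; python3 - <<'E'
from h import *
s=snapshot("wrist");cv2.imwrite("pics/w27.png",s["image"])
E
```

```text
t 31.97 pos [0.4618 0.1465 0.2224] yaw 100.8 z [ 0.001  0.001 -1.   ] q [ 0.14  0.14 -0.2   1.23  0.    1.52] open 50.2 F [0.3 0.8 0.1]
wrist spent1 0.55 px 275 55 xy [0.4557 0.2616] yaw 94.4 cost 0.317 1038
side spent1 0.49 px 211 283 xy [0.46   0.2566] yaw 111.6 cost 0.23 177
```

View pics/w27.png

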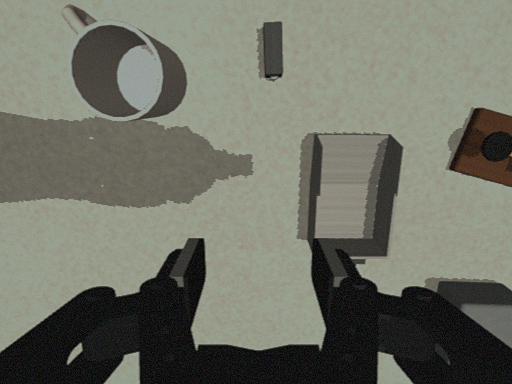

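```bash
python3 - <<'E'
from h import *
BS=[box(-24.25,24.25,-8.75,8.75,0,26.5)]
for n in("wrist","side"):
    s=snapshot(n)
    for d in masks_of(s,"spent1"):
        v,u=np.nonzero(d["pixels"]); p0=ray(s,(u.mean(),v.mean()),.015)
        x,f=fit([(s,d["pixels"])],BS,[p0[0],p0[1],1.7]); print(n,d["conf"],u.mean(),v.mean(),x.round(4),np.degrees(x[2]),f)
E
python3 st.py
```

```text
wrist 0.61 272.92702169625244 49.29585798816568 [0.4558 0.2603 1.7658] 101.1720928160633 0.07401873455548535
side 0.53 210.5222222222222 284.00555555555553 [0.457  0.2609 1.8094] 103.66919696605626 0.12004950495049505
t 32.77 pos [0.4643 0.1437 0.2205] yaw 100.7 z [-0.002  0.002 -1.   ] q [ 0.13  0.15 -0.2   1.23  0.    1.52] open 50.1 F [ 1.  -0.3 -0.2]
```

Call:
play_rows(steps=[[0.04,[-0.008,0.1163,-0.1],[0,0,0.5]],[0.04,[-0.008,0.1163,-0.1],[0,0,0.5]],[0.04,[-0.008,0.1163,-0.1],[0,0,0.5]],[0.04,[-0.008,0.1163,-0.1],[0,0,0.5]],[0.04,[-0.008,0.1163,-0.155],[0,0,0.5]],[0.04,[-0.008,0.1163,-0.155],[0,0,0.5]],[0.04,[-0.008,0.1163,-0.155],[0,0,0.5]],[0.04,[-0.008,0.1163,-0.155],[0,0,0.5]]])

```text
clock: 33.43
tcp_pos: [0.4554, 0.2602, 0.0652]
tcp_rot: [-1.991, -2.425, 0.003]
ft_force: [1.1, 0.0, 0.8]
opening: 0.467
```

```bash
python3 st.py;  python3 - <<'E'
from h import *
s=snapshot("wrist");cv2.imwrite("pics/w28.png",s["image"])
E
```

```text
t 33.43 pos [0.4554 0.2602 0.0652] yaw 101.2 z [-0.004  0.001 -1.   ] q [ 0.36  0.33 -0.36  0.88  0.    1.74] open 39.9 F [1.1 0.  0.8]
```

View pics/w28.png

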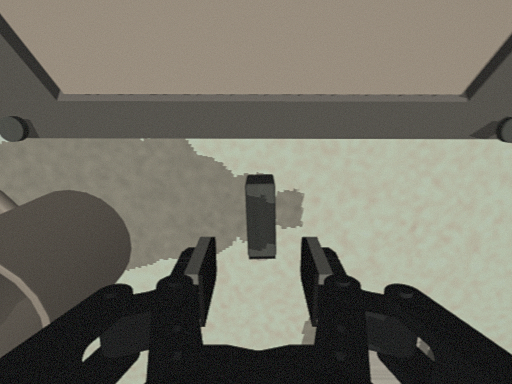

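Call:
play_rows(steps=[[0.04,[0,0,-0.03],[0,0,0]],[0.04,[0,0,-0.056],[0,0,0]],[0.04,[0,0,-0.056],[0,0,0]],[0.0,[0,0,-0.056],[0,0,0]],[0.0,[0,0,-0.056],[0,0,0]],[0.0,[0,0,-0.056],[0,0,0]],[0.0,[0,0,-0.056],[0,0,0]],[0.0,[0,0,-0.056],[0,0,0]],[0.0,[0,0,-0.03],[0,0,0]],[0.0,[0,0,0.01],[0,0,0]],[0.0,[0,0,0.05],[0,0,0]],[0.0,[0,0,0.06],[0,0,0]]])

```text
clock: 34.48
tcp_pos: [0.4596, 0.2618, 0.1328]
tcp_rot: [1.992, 2.426, 0.014]
ft_force: [0.4, -0.1, -0.2]
opening: 0.184
```

```bash
python3 st.py; python3 cup.py
```

```text
t 34.48 pos [0.4596 0.2618 0.1328] yaw 101.2 z [ 0.008  0.005 -1.   ] q [ 0.36  0.27 -0.26  1.03  0.    1.74] open 15.7 F [ 0.4 -0.1 -0.2]
wrist [0.5838 0.1134 1.98  ] 113.4 0.929
side [0.5628 0.0884 5.4186] 310.5 0.507
side grip 0.87 [0.5794 0.0264 0.04  ]
top [0.5736 0.105  1.7367] 99.5 0.084
top grip 0.97 [0.5849 0.0246 0.04  ]
all [0.5728 0.1051 1.7362] 99.5 0.533
```

Call:
play_rows(steps=[[0.0,[0.113,-0.161,0],[0,0,-0.5]],[0.0,[0.113,-0.161,0],[0,0,-0.5]],[0.0,[0.113,-0.161,0],[0,0,-0.5]],[0.0,[0.113,-0.161,0],[0,0,-0.5]],[0.0,[0.113,-0.161,0],[0,0,-0.5]],[0.0,[0.113,-0.161,0],[0,0,-0.5]],[0.0,[0.113,-0.161,0],[0,0,-0.5]]])

```text
clock: 35.52
tcp_pos: [0.5694, 0.0977, 0.1244]
tcp_rot: [-2.006, -2.412, 0.002]
ft_force: [0.8, 0.7, 0.5]
opening: 0.186
```

```bash
python3 st.py;  python3 - <<'E'
from h import *
s=snapshot("wrist");cv2.imwrite("pics/w29.png",s["image"])
E
```

```text
t 35.52 pos [0.5694 0.0977 0.1244] yaw 100.5 z [-0.004  0.002 -1.   ] q [ 0.03  0.37 -0.14  1.07  0.    1.42] open 15.9 F [0.8 0.7 0.5]
```

View pics/w29.png

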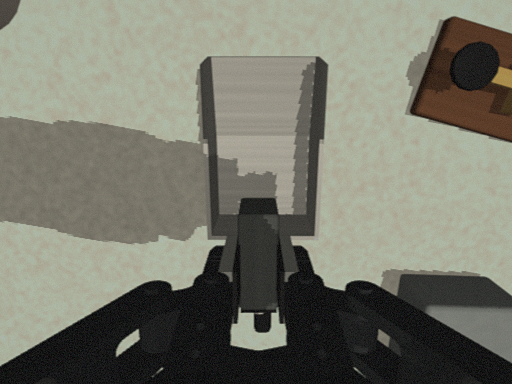

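Call:
play_rows(steps=[[0.0,[0.004,0.006,-0.04],[0,0,0]],[0.0,[0.004,0.006,-0.08],[0,0,0]],[0.0,[0.004,0.006,-0.095],[0,0,0]],[0.0,[0.004,0.006,-0.095],[0,0,0]],[0.028,[0.004,0.006,-0.095],[0,0,0]],[0.028,[0.004,0.006,-0.095],[0,0,0]],[0.028,[0.004,0.006,-0.095],[0,0,0]],[0.028,[0.004,0.006,-0.06],[0,0,0]],[0.028,[0.004,0.006,-0.02],[0,0,0]],[0.04,[0.004,-0.02,0.02],[0,0,0]],[0.04,[0.004,-0.05,0.05],[0,0,0]],[0.04,[0.004,-0.06,0.05],[0,0,0]]])

```text
clock: 36.57
tcp_pos: [0.5771, 0.0375, 0.1844]
tcp_rot: [1.999, 2.412, 0.011]
ft_force: [0.9, -0.7, 0.5]
opening: 0.467
```

```bash
python3 st.py;  python3 - <<'E'
from h import *
s=snapshot("wrist");cv2.imwrite("pics/w30.png",s["image"])
x=np.array([.573,.107,np.radians(100.5)]); c,n=np.cos(x[2]),np.sin(x[2])
for q in P([[-35,-40,50],[-35,40,50],[83,-40,50],[83,40,50],[-117,0,49],[-35,0,49]]):
    print(q, px(s,np.array([x[0]+c*q[0]-n*q[1],x[1]+n*q[0]+c*q[1],q[2]])).round(1))
E
```

```text
t 36.57 pos [0.5771 0.0375 0.1844] yaw 100.7 z [ 0.011 -0.    -1.   ] q [-0.07  0.33 -0.05  1.18  0.    1.31] open 39.9 F [ 0.9 -0.7  0.5]
[-0.035 -0.04   0.05 ] [[314.8 144.6]]
[-0.035  0.04   0.05 ] [[220.1 144.3]]
[ 0.083 -0.04   0.05 ] [[323.1 -14.1]]
[0.083 0.04  0.05 ] [[215.7 -15. ]]
[-0.117  0.     0.049] [[266.4 233.9]]
[-0.035  0.     0.049] [[267.5 144.3]]
```

View pics/w30.png

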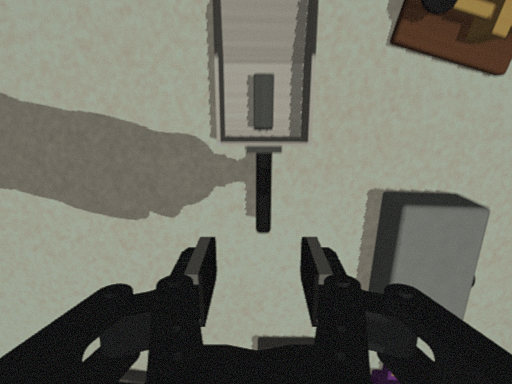

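Call:
play_rows(steps=[[0.04,[0.015,-0.042,-0.03],[29.5,5.5,0]],[0.04,[0.015,-0.042,-0.06],[29.5,5.5,0]],[0.04,[0.015,-0.042,-0.09],[29.5,5.5,0]],[0.04,[0.015,-0.042,-0.09],[29.5,5.5,0]],[0.04,[0.015,-0.042,-0.09],[29.5,5.5,0]],[0.04,[0.015,-0.042,-0.09],[29.5,5.5,0]],[0.04,[0.015,-0.042,-0.09],[29.5,5.5,0]]])

```text
clock: 37.2
tcp_pos: [0.589, -0.0029, 0.0865]
tcp_rot: [-1.723, -2.081, -0.463]
ft_force: [0.8, 0.4, 0.3]
opening: 0.465
```

```bash
python3 st.py;  python3 - <<'E'
from h import *
s=snapshot("wrist");cv2.imwrite("pics/w31.png",s["image"])
E
```

```text
t 37.2 pos [ 0.589  -0.0029  0.0865] yaw 100.8 z [-0.092  0.491 -0.866] q [-0.37  0.61  0.03  1.29  0.44  0.95] open 39.7 F [0.8 0.4 0.3]
```

View pics/w31.png

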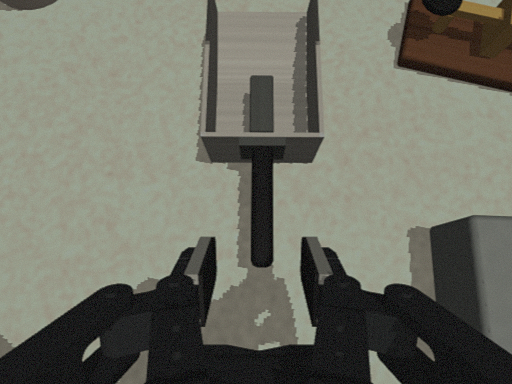

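Call:
play_rows(steps=[[0.04,[-0.001,0.018,-0.031],[0,0,0]],[0.04,[-0.0025,0.037,-0.062],[0,0,0]],[0.04,[-0.0025,0.037,-0.062],[0,0,0]],[0.04,[-0.0025,0.037,-0.062],[0,0,0]],[0.0,[-0.0025,0.037,-0.062],[0,0,0]],[0.0,[-0.0025,0.037,-0.062],[0,0,0]],[0.0,[-0.0025,0.037,-0.062],[0,0,0]],[0.0,[-0.0025,0.037,-0.062],[0,0,0]],[0.0,[-0.0025,0.037,-0.062],[0,0,0]],[0.0,[-0.0025,0.037,-0.062],[0,0,0]],[0.0,[-0.0025,0.037,-0.04],[0,0,0]],[0.0,[-0.0025,0.037,-0.01],[0,0,0]]])

```text
clock: 38.25
tcp_pos: [0.5841, 0.0338, 0.0741]
tcp_rot: [-1.722, -2.075, -0.459]
ft_force: [0.0, 0.1, -1.0]
opening: 0.151
```

```bash
python3 st.py;  python3 - <<'E'
from h import *
s=snapshot("wrist");cv2.imwrite("pics/w32.png",s["image"])
E
```

```text
t 38.25 pos [0.5841 0.0338 0.0741] yaw 100.6 z [-0.097  0.493 -0.865] q [-0.31  0.6  -0.02  1.22  0.45  1.01] open 12.9 F [ 0.   0.1 -1. ]
```

View pics/w32.png

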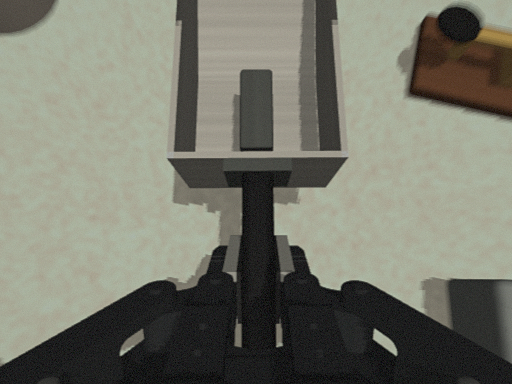

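```bash
python3 - <<'E'
from pl import *
for phi,s,d in((10,44,-70),(20,44,-50),(20,44,0),(20,44,50)):
    print(phi,s,d,*delta(phi,slope(s,d)))
E
```

```text
tool in cup [-0.0755 -0.0001  0.0256]
10 44 -70 [-0.1096  0.1099  0.1381] [-9.8 -2.  -0.1] [0.478 0.143 0.22 ] [-0.06  0.34 -0.94]
20 44 -50 [-0.1141  0.1336  0.1531] [-19.7  -3.8  -0. ] [0.473 0.167 0.235] [-0.03  0.17 -0.98]
20 44 0 [-0.1213  0.1712  0.121 ] [-19.7  -3.8  -0. ] [0.466 0.205 0.203] [-0.03  0.17 -0.98]
20 44 50 [-0.1285  0.2088  0.0888] [-19.7  -3.8  -0. ] [0.459 0.242 0.171] [-0.03  0.17 -0.98]
```

Call:
play_rows(steps=[[0.0,[-0.005,0.005,0.02],[0,0,0]],[0.0,[-0.015,0.015,0.045],[-2,-0.4,0]],[0.0,[-0.03,0.03,0.07],[-4,-0.8,0]],[0.0,[-0.045,0.045,0.09],[-6,-1.2,0]],[0.0,[-0.06,0.06,0.107],[-8,-1.6,0]],[0.0,[-0.075,0.08,0.12],[-10,-2,0]],[0.0,[-0.09,0.095,0.132],[-13,-2.5,0]],[0.0,[-0.1,0.11,0.142],[-15,-3,0]],[0.0,[-0.108,0.122,0.149],[-17,-3.4,0]],[0.0,[-0.114,0.1336,0.153],[-19.7,-3.8,0]],[0.0,[-0.114,0.1336,0.153],[-19.7,-3.8,0]],[0.0,[-0.114,0.1336,0.153],[-19.7,-3.8,0]]])

```text
clock: 39.3
tcp_pos: [0.4716, 0.1685, 0.2296]
tcp_rot: [-1.913, -2.316, -0.171]
ft_force: [0.9, -0.4, -2.1]
opening: 0.153
```

```bash
python3 st.py;  python3 - <<'E'
from h import *
s=snapshot("wrist");cv2.imwrite("pics/w33.png",s["image"])
s=snapshot("side");cv2.imwrite("pics/s33.png",cv2.resize(s["image"][150:340,110:290],None,fx=3.3,fy=3.1,interpolation=cv2.INTER_CUBIC))
from pl import *
for phi,s,d in((20,44,-50),(20,44,0),(20,44,50),(30,38,50),(40,30,50),(50,26,50),(60,25,50),(70,25,50)):
    print(phi,s,d,*delta(phi,slope(s,d)))
E
```

```text
t 39.3 pos [0.4716 0.1685 0.2296] yaw 100.9 z [-0.03   0.172 -0.985] q [ 0.08  0.16 -0.16  1.26  0.17  1.46] open 13.1 F [ 0.9 -0.4 -2.1]
tool in cup [-0.0755 -0.0001  0.0256]
20 44 -50 [ 0.0016 -0.0004  0.0063] [-0.  -0.3  0. ] [0.473 0.167 0.235] [-0.03  0.17 -0.98]
20 44 0 [-0.0056  0.0372 -0.0259] [-0.  -0.3  0. ] [0.466 0.205 0.203] [-0.03  0.17 -0.98]
20 44 50 [-0.0127  0.0748 -0.058 ] [-0.  -0.3  0. ] [0.459 0.242 0.171] [-0.03  0.17 -0.98]
30 38 50 [-0.0145  0.0842 -0.0367] [-9.9 -2.2  0.1] [0.457 0.252 0.192] [ 0.01  0.   -1.  ]
40 30 50 [-0.0169  0.0966 -0.0196] [-19.7  -4.1   0.1] [0.455 0.264 0.209] [ 0.04 -0.17 -0.98]
50 26 50 [-0.0204  0.1153 -0.0029] [-29.5  -5.9   0.1] [0.451 0.283 0.226] [ 0.07 -0.34 -0.94]
60 25 50 [-0.0249  0.1388  0.0121] [-39.3  -7.8   0.1] [0.447 0.306 0.241] [ 0.1  -0.49 -0.87]
70 25 50 [-0.03    0.1653  0.0233] [-49.1  -9.7   0.2] [0.442 0.333 0.252] [ 0.13 -0.63 -0.77]
```

View pics/w33.png

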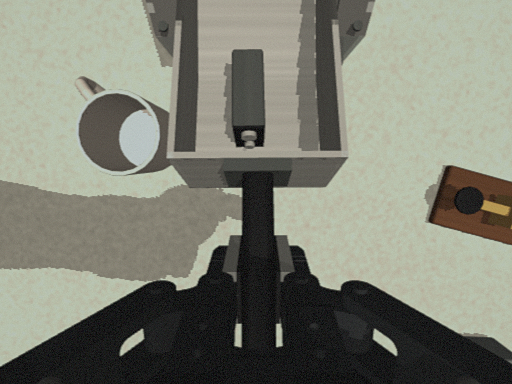

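View pics/s33.png

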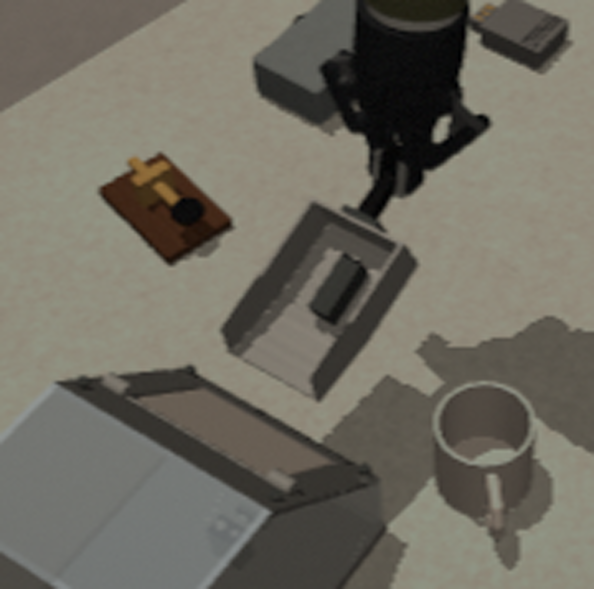

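Call:
play_rows(steps=[[0.0,[-0.002,0.018,-0.01],[0,0,0]],[0.0,[-0.0056,0.037,-0.026],[0,0,0]],[0.0,[-0.009,0.056,-0.042],[0,0,0]],[0.0,[-0.0127,0.0748,-0.058],[0,-0.3,0]],[0.0,[-0.0127,0.0748,-0.058],[0,-0.3,0]],[0.0,[-0.0135,0.079,-0.047],[-5,-1.2,0]],[0.0,[-0.0145,0.084,-0.0367],[-9.9,-2.2,0.1]],[0.0,[-0.0155,0.09,-0.028],[-15,-3.2,0.1]],[0.0,[-0.017,0.0966,-0.0196],[-19.7,-4.1,0.1]],[0.0,[-0.0187,0.106,-0.011],[-24.6,-5,0.1]],[0.0,[-0.0204,0.1153,-0.0029],[-29.5,-5.9,0.1]],[0.0,[-0.0204,0.1153,-0.0029],[-29.5,-5.9,0.1]]])

```text
clock: 40.4
tcp_pos: [0.4516, 0.2854, 0.2255]
tcp_rot: [1.812, 2.201, -0.318]
ft_force: [0.6, 0.1, -2.5]
opening: 0.15
```

```bash
python3 st.py;  python3 - <<'E'
from h import *
s=snapshot("wrist");cv2.imwrite("pics/w34.png",s["image"])
s=snapshot("side");cv2.imwrite("pics/s34.png",cv2.resize(s["image"][150:340,110:290],None,fx=3.3,fy=3.1,interpolation=cv2.INTER_CUBIC))
from pl import *
for phi,s,d in((50,26,50),(60,25,50),(70,25,50)):
    print(phi,s,d,*delta(phi,slope(s,d)))
E
```

```text
t 40.4 pos [0.4516 0.2854 0.2255] yaw 101.0 z [ 0.07  -0.337 -0.939] q [ 0.59  0.37  0.06  1.4  -0.32  1.99] open 12.8 F [ 0.6  0.1 -2.5]
tool in cup [-0.0755 -0.0001  0.0256]
50 26 50 [-0.0003 -0.0007  0.0007] [-0.  -0.2 -0. ] [0.451 0.283 0.226] [ 0.07 -0.34 -0.94]
60 25 50 [-0.0048  0.0229  0.0157] [-9.8 -2.  -0. ] [0.447 0.306 0.241] [ 0.1  -0.49 -0.87]
70 25 50 [-0.0099  0.0494  0.0269] [-19.7  -3.9   0. ] [0.442 0.333 0.252] [ 0.13 -0.63 -0.77]
```

View pics/w34.png

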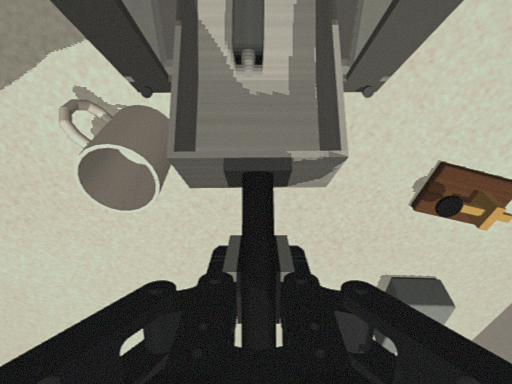

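View pics/s34.png

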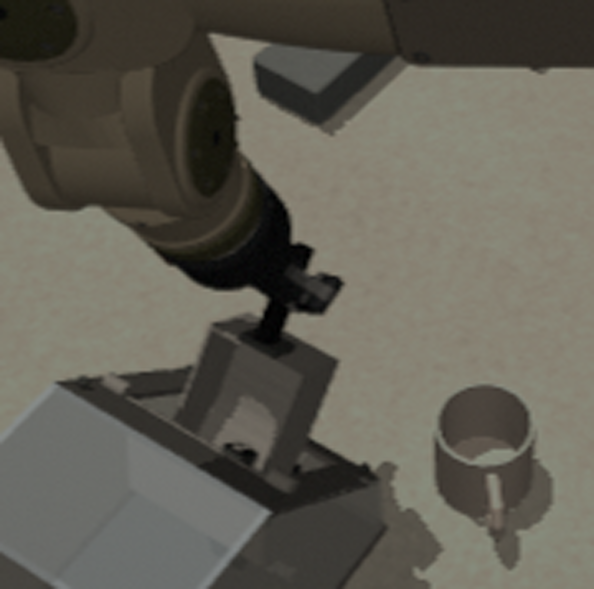

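Mouth is in and the block is sliding down inside the cup. I tip it to 70°.

Call:
play_rows(steps=[[0.0,[-0.0024,0.011,0.008],[-5,-1,0]],[0.0,[-0.0048,0.0229,0.0157],[-9.8,-2,0]],[0.0,[-0.0073,0.036,0.022],[-14.8,-3,0]],[0.0,[-0.0099,0.0494,0.0269],[-19.7,-3.9,0]],[0.0,[-0.0099,0.0494,0.0269],[-19.7,-3.9,0]],[0.0,[-0.0099,0.0494,0.0269],[-19.7,-3.9,0]],[0.0,[-0.0099,0.0494,0.0269],[-19.7,-3.9,0]],[0.0,[-0.0099,0.0494,0.0269],[-19.7,-3.9,0]],[0.0,[-0.0099,0.0494,0.0269],[-19.7,-3.9,0]],[0.0,[-0.0099,0.0494,0.0269],[-19.7,-3.9,0]]])

```text
clock: 41.33
tcp_pos: [0.4418, 0.3315, 0.2543]
tcp_rot: [1.618, 1.954, -0.579]
ft_force: [0.4, -0.9, -1.9]
opening: 0.153
```

```bash
python3 st.py;  python3 - <<'E'
from h import *
s=snapshot("wrist");cv2.imwrite("pics/w35.png",s["image"])
s=snapshot("side");cv2.imwrite("pics/s35.png",cv2.resize(s["image"][190:384,80:290],None,fx=3.3,fy=3.1,interpolation=cv2.INTER_CUBIC))
from pl import *
for phi,s,d in((56,26,50),(44,28,50),(38,28,25),(38,28,0),(32,30,-30),(25,30,-60)):
    print(phi,s,d,*delta(phi,slope(s,d)))
print(dcup(100.8,0,[.60,.12,.06]))
E
```

```text
t 41.33 pos [0.4418 0.3315 0.2543] yaw 100.5 z [ 0.129 -0.63  -0.766] q [ 0.79  0.62  0.38  1.77 -0.56  2.3 ] open 13.1 F [ 0.4 -0.9 -1.9]
tool in cup [-0.0755 -0.0001  0.0256]
56 26 50 [ 0.0071 -0.0351 -0.0183] [13.7  2.8  0.1] [0.449 0.297 0.236] [ 0.09 -0.43 -0.9 ]
44 28 50 [ 0.0121 -0.0611 -0.0382] [25.5  5.   0.1] [0.454 0.271 0.216] [ 0.05 -0.24 -0.97]
38 28 25 [ 0.0179 -0.0918 -0.0349] [31.4  6.2  0.1] [0.46  0.24  0.219] [ 0.03 -0.14 -0.99]
38 28 0 [ 0.0215 -0.1106 -0.0188] [31.4  6.2  0.1] [0.463 0.221 0.235] [ 0.03 -0.14 -0.99]
32 30 -30 [ 0.0276 -0.1424 -0.0119] [37.3  7.3  0.1] [0.469 0.19  0.242] [ 0.01 -0.03 -1.  ]
25 30 -60 [ 0.0338 -0.1753 -0.0102] [44.2  8.6  0.1] [0.475 0.157 0.244] [-0.01  0.09 -1.  ]
(array([ 0.1726, -0.2861, -0.1684]), array([68.7, 13.2,  0.2]), array([0.614, 0.046, 0.086]))
```

View pics/w35.png

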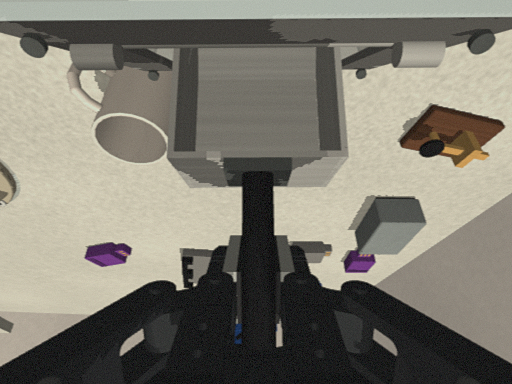

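View pics/s35.png

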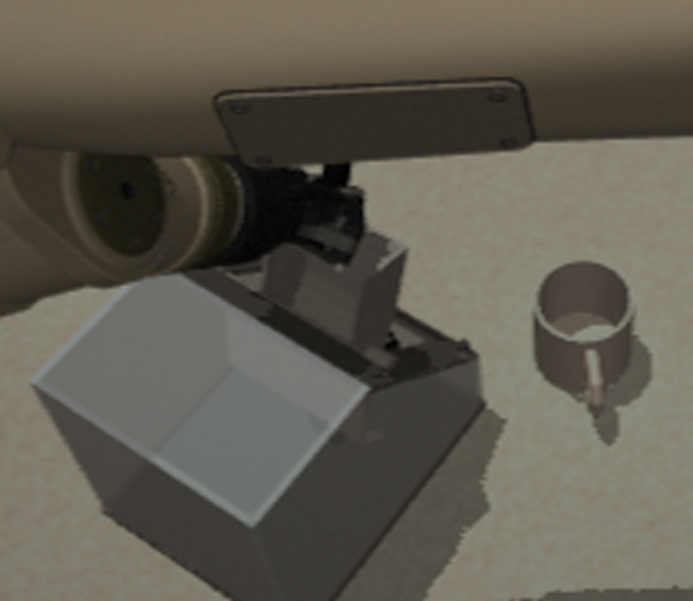

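Call:
play_rows(steps=[[0.0,[0.0035,-0.018,-0.009],[7,1.4,0]],[0.0,[0.007,-0.035,-0.018],[13.7,2.8,0]],[0.0,[0.0095,-0.048,-0.028],[19.5,3.9,0]],[0.0,[0.012,-0.061,-0.038],[25.5,5,0]],[0.0,[0.018,-0.092,-0.035],[31.4,6.2,0]],[0.0,[0.0215,-0.111,-0.019],[31.4,6.2,0]],[0.0,[0.0276,-0.1424,-0.012],[37.3,7.3,0.1]],[0.0,[0.034,-0.175,-0.01],[44.2,8.6,0.1]],[0.0,[0.066,-0.2,-0.03],[51,9.8,0.1]],[0.0,[0.098,-0.225,-0.06],[57,11,0.2]],[0.0,[0.13,-0.25,-0.09],[63,12,0.2]],[0.0,[0.16,-0.275,-0.12],[68.7,13.2,0.2]]])

```text
clock: 42.43
tcp_pos: [0.5856, 0.0697, 0.1517]
tcp_rot: [-1.725, -2.088, -0.477]
ft_force: [0.5, 0.5, -0.8]
opening: 0.152
```

```bash
python3 st.py;  python3 - <<'E'
from h import *
s=snapshot("side");cv2.imwrite("pics/s36.png",cv2.resize(s["image"][140:384,80:290],None,fx=3.3,fy=2.4,interpolation=cv2.INTER_CUBIC))
from pl import *
print(dcup(100.8,0,[.60,.12,.0]))
E
```

```text
t 42.43 pos [0.5856 0.0697 0.1517] yaw 101.1 z [-0.08   0.493 -0.866] q [-0.26  0.51  0.03  1.33  0.47  1.07] open 13.0 F [ 0.5  0.5 -0.8]
tool in cup [-0.0755 -0.0001  0.0256]
(array([ 0.0268, -0.0174, -0.107 ]), array([-0.5, -0.9,  0.4]), array([0.614, 0.046, 0.026]))
```

View pics/s36.png

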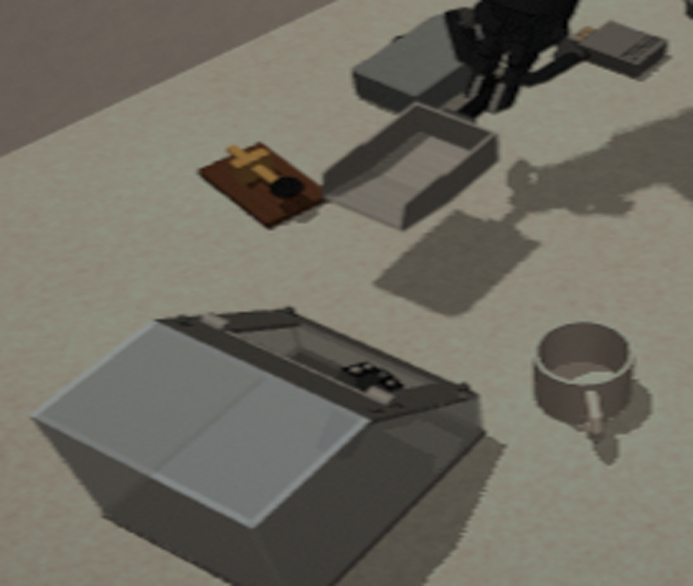

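```bash
python3 - <<'E'
from h import *
s=snapshot("side");s=snapshot("side");cv2.imwrite("pics/s37.png",cv2.resize(s["image"][225:330,90:235],None,fx=5.4,fy=5.4,interpolation=cv2.INTER_CUBIC))
print(-s["R"].T@s["t"])
s=snapshot("top");cv2.imwrite("pics/t37.png",cv2.resize(s["image"][170:280,70:200],None,fx=5.4,fy=5.4,interpolation=cv2.INTER_CUBIC))
E
```

```text
[-0.05504043  0.64307852  1.11936656]
```

View pics/s37.png

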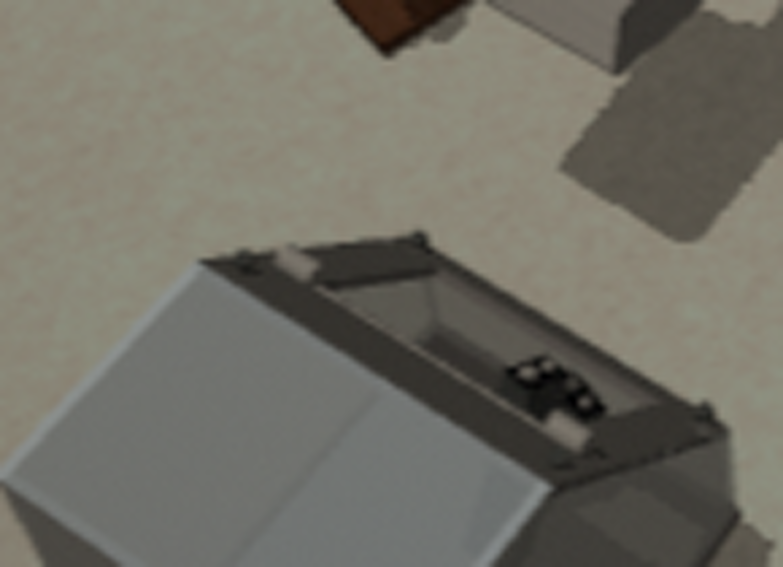

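View pics/t37.png

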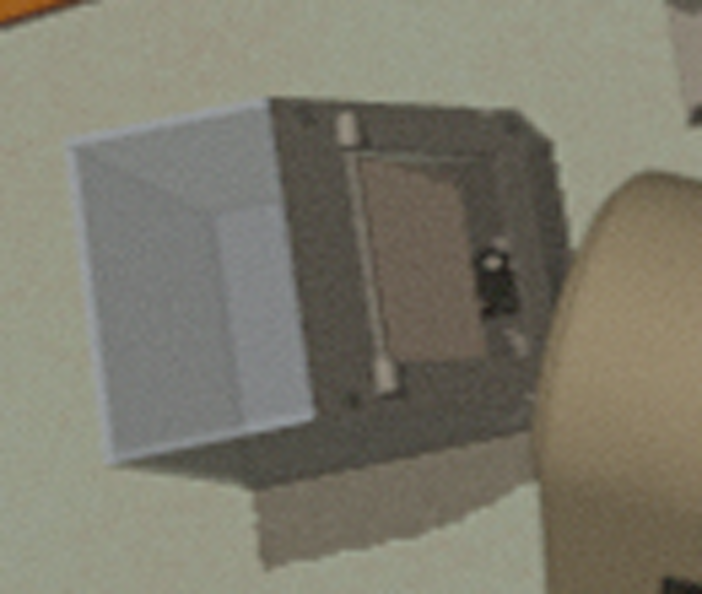

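```bash
python3 - <<'E'
from h import *
from scipy.optimize import least_squares
from pl import *
t=snapshot("top");s=snapshot("side")
def tri(a,b):
    r=least_squares(lambda X:np.r_[px(t,X)[0]-a,px(s,X)[0]-b],[.45,.3,.05]); print(r.x.round(3),round(r.cost,2),"bin",RB.inv().apply(r.x-B).round(3))
T=lambda u,v:[70+u/5.4,170+v/5.4]; S=lambda u,v:[90+u/5.4,225+v/5.4]
tri(T(497,280),S(557,385))
tri(T(495,262),S(538,370))
# flap edge corners in top for various angles
for a in(0,.2,.4,.6,.8,1.0):
    # hinge (-29,182); flap direction at 0: down-slope (-.643,-.766); swings inward
    th=np.arctan2(-.766,-.643)+a
    e=np.array([-29+100*np.cos(th),182+100*np.sin(th)])
    P3=[B+RB.apply(np.array([e[0],y,e[1]])/1000) for y in(-59,59)]
    print(a,e.round(0),(( px(t,np.array(P3))-[70,170])*5.4).round(0).tolist(),((px(s,np.array(P3))-[90,225])*5.4).round(0).tolist())
print("holes",((px(t,np.array([B+RB.apply(np.array(q)/1000) for q in([-97,62,105],[-97,-62,105],[-30,62,185],[-30,-62,185])]))-[70,170])*5.4).round())
E
```

```text
tool in cup [-0.0755 -0.0001  0.0256]
[0.427 0.34  0.093] 0.28 bin [-0.083  0.014  0.093]
[0.437 0.341 0.094] 0.23 bin [-0.084  0.003  0.094]
0 [-93. 105.] [[491.0, 159.0], [523.0, 351.0]] [[438.0, 274.0], [649.0, 404.0]]
0.2 [-77.  94.] [[469.0, 168.0], [500.0, 359.0]] [[418.0, 313.0], [628.0, 445.0]]
0.4 [-58.  86.] [[442.0, 177.0], [472.0, 367.0]] [[394.0, 352.0], [604.0, 486.0]]
0.6 [-39.  82.] [[412.0, 185.0], [441.0, 374.0]] [[366.0, 389.0], [577.0, 526.0]]
0.8 [-19.  83.] [[379.0, 191.0], [408.0, 381.0]] [[337.0, 424.0], [548.0, 562.0]]
1.0 [ 1. 87.] [[345.0, 197.0], [373.0, 388.0]] [[306.0, 453.0], [519.0, 595.0]]
holes [[530. 355.]
 [497. 153.]
 [377. 363.]
 [345. 147.]]
```

Call:
play_rows(steps=[[0.0,[0.027,-0.017,-0.03],[0,-0.5,0.3]],[0.0,[0.027,-0.017,-0.06],[0,-0.5,0.3]],[0.0,[0.027,-0.017,-0.085],[0,-0.5,0.3]],[0.0,[0.027,-0.017,-0.09],[0,-0.5,0.3]],[0.0,[0.027,-0.017,-0.09],[0,-0.5,0.3]],[0.0,[0.027,-0.017,-0.09],[0,-0.5,0.3]]])

```text
clock: 43.23
tcp_pos: [0.6115, 0.0564, 0.0646]
tcp_rot: [-1.718, -2.103, -0.478]
ft_force: [0.0, -0.8, -0.6]
opening: 0.154
```

```bash
python3 st.py;  python3 - <<'E'
from pl import *
print(dcup(100.8,0,[.60,.12,.0]))
E
```

```text
t 43.23 pos [0.6115 0.0564 0.0646] yaw 101.9 z [-0.078  0.488 -0.869] q [-0.27  0.62  0.    1.18  0.47  1.05] open 13.2 F [ 0.  -0.8 -0.6]
tool in cup [-0.0755 -0.0001  0.0256]
(array([ 0.0028, -0.0106, -0.039 ]), array([ 0.2,  0.9, -0.5]), array([0.614, 0.046, 0.026]))
```

Call:
play_rows(steps=[[0.0,[0,0,-0.02],[0.2,0.9,-0.5]],[0.0,[0,0,-0.035],[0.2,0.9,-0.5]],[0.0,[0,0,-0.0395],[0.2,0.9,-0.5]],[0.0,[0,0,-0.0395],[0.2,0.9,-0.5]],[0.0,[0,0,-0.0395],[0.2,0.9,-0.5]],[0.04,[0,0,-0.0395],[0.2,0.9,-0.5]],[0.04,[0,0,-0.0395],[0.2,0.9,-0.5]],[0.04,[0,0,-0.0395],[0.2,0.9,-0.5]],[0.04,[0.003,-0.015,-0.013],[0.2,0.9,-0.5]],[0.04,[0.006,-0.035,0.021],[0.2,0.9,-0.5]],[0.04,[0.008,-0.05,0.05],[0.2,0.9,-0.5]],[0.04,[0.008,-0.06,0.09],[-5,0,-0.5]]])

```text
clock: 44.23
tcp_pos: [0.6172, -0.0084, 0.1463]
tcp_rot: [-1.78, -2.13, -0.384]
ft_force: [1.1, -0.7, -1.6]
opening: 0.467
```

```bash
python3 st.py;  python3 - <<'E'
from h import *
s=snapshot("side");cv2.imwrite("pics/s38.png",cv2.resize(s["image"][120:330,90:300],None,fx=3,fy=2.8,interpolation=cv2.INTER_CUBIC))
E
```

```text
t 44.23 pos [ 0.6172 -0.0084  0.1463] yaw 100.1 z [-0.084  0.414 -0.906] q [-0.33  0.58  0.17  1.39  0.37  1.02] open 39.8 F [ 1.1 -0.7 -1.6]
```

View pics/s38.png

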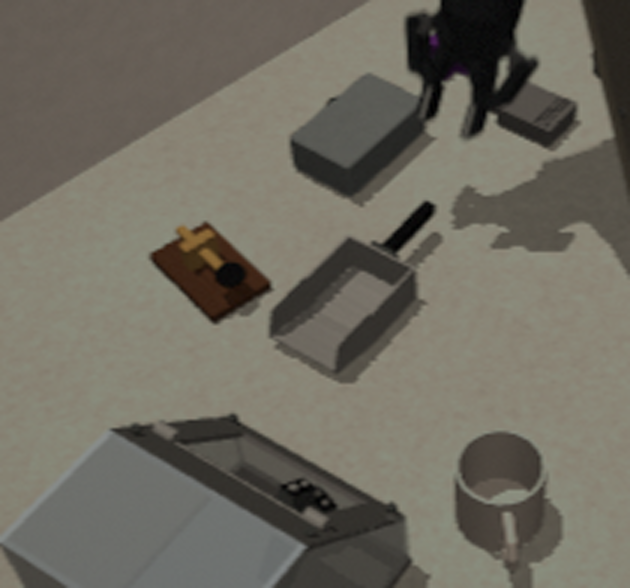

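```bash
cat >> pl.py <<'E'
def dtool(lean,pb,yaw=BY,cur=None):
    "tool yaw, leaning back by lean deg; pb TCP in bin frame (mm)"
    o=get_obs() if cur is None else cur
    R=Rot.from_euler("z",yaw,degrees=True)*Rot.from_euler("y",-lean,degrees=True)*Rot.from_euler("x",180,degrees=True)
    p=B+RB.apply(np.array(pb)/1000); R0=Rot.from_rotvec(o["tcp_rot"])
    return (p-o["tcp_pos"]).round(4), np.degrees((R*R0.inv()).as_rotvec()).round(1), p.round(3), R.as_matrix()[:,2].round(2)
E
python3 - <<'E'
from pl import *
print(dtool(40,[-148,8,167]))
E
```

```text
tool in cup [-0.0755 -0.0001  0.0256]
(array([-0.1776,  0.2849,  0.0075]), array([15.4,  3.4,  0.4]), array([0.444, 0.277, 0.167]), array([-0.12,  0.63, -0.77]))
```

Call:
play_rows(steps=[[0.0,[-0.03,0.02,0.04],[4,1,0]],[0.0,[-0.05,0.05,0.06],[8,2,0.1]],[0.0,[-0.075,0.085,0.07],[12,3,0.2]],[0.0,[-0.1,0.12,0.07],[15.4,3.4,0.4]],[0.0,[-0.12,0.155,0.06],[15.4,3.4,0.4]],[0.0,[-0.14,0.19,0.05],[15.4,3.4,0.4]],[0.0,[-0.155,0.225,0.03],[15.4,3.4,0.4]],[0.0,[-0.17,0.26,0.015],[15.4,3.4,0.4]],[0.0,[-0.1776,0.285,0.0075],[15.4,3.4,0.4]],[0.0,[-0.1776,0.285,0.0075],[15.4,3.4,0.4]],[0.0,[-0.1776,0.285,0.0075],[15.4,3.4,0.4]]])

```text
clock: 45.2
tcp_pos: [0.4384, 0.2822, 0.1574]
tcp_rot: [-1.604, -1.951, -0.584]
ft_force: [0.7, 0.4, -0.3]
opening: 0.003
```

```bash
python3 st.py;  python3 - <<'E'
from h import *
s=snapshot("wrist");cv2.imwrite("pics/w39.png",s["image"])
E
```

```text
t 45.2 pos [0.4384 0.2822 0.1574] yaw 100.9 z [-0.135  0.637 -0.759] q [ 0.02  0.28 -0.38  1.07  0.69  1.34] open 0.3 F [ 0.7  0.4 -0.3]
```

View pics/w39.png

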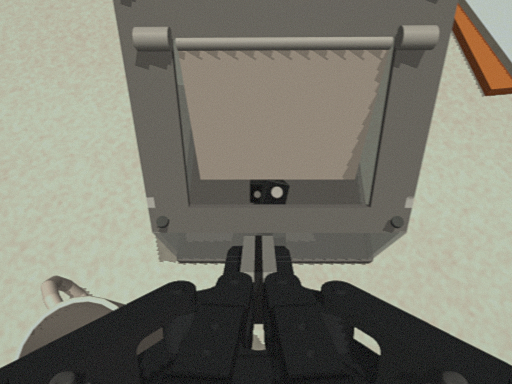

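The cup is standing on the bench. The wrist view shows why the flap is open: its lower edge (row 180) rests on a block standing on end, with its studs up at (257,193) and (278,191). I'll topple that block sideways with the closed fingers through the port.

```bash
python3 - <<'E'
from pl import *
for p in([-120,-30,175],[-91.5,-30,135],[-71,-30,79],[-71,-10,79],[-71,15,79]): print(p,dtool(20,p))
E
```

```text
tool in cup [-0.0755 -0.0001  0.0256]
[-120, -30, 175] (array([0.0362, 0.031 , 0.0171]), array([-20.1,  -4.4,  -0.3]), array([0.476, 0.312, 0.175]), array([-0.06,  0.34, -0.94]))
[-91.5, -30, 135] (array([ 0.0308,  0.0589, -0.0229]), array([-20.1,  -4.4,  -0.3]), array([0.471, 0.34 , 0.135]), array([-0.06,  0.34, -0.94]))
[-71, -30, 79] (array([ 0.027 ,  0.0791, -0.0789]), array([-20.1,  -4.4,  -0.3]), array([0.467, 0.36 , 0.079]), array([-0.06,  0.34, -0.94]))
[-71, -10, 79] (array([ 0.0073,  0.0753, -0.0789]), array([-20.1,  -4.4,  -0.3]), array([0.447, 0.356, 0.079]), array([-0.06,  0.34, -0.94]))
[-71, 15, 79] (array([-0.0172,  0.0707, -0.0789]), array([-20.1,  -4.4,  -0.3]), array([0.423, 0.352, 0.079]), array([-0.06,  0.34, -0.94]))
```

Call:
play_rows(steps=[[0.0,[0.02,0.0,0.02],[-7,-1.5,-0.1]],[0.0,[0.036,0.015,0.02],[-14,-3,-0.2]],[0.0,[0.036,0.031,0.017],[-20.1,-4.4,-0.3]],[0.0,[0.036,0.031,0.017],[-20.1,-4.4,-0.3]],[0.0,[0.031,0.058,-0.022],[-20.1,-4.4,-0.3]],[0.0,[0.031,0.0589,-0.023],[-20.1,-4.4,-0.3]],[0.0,[0.031,0.0589,-0.023],[-20.1,-4.4,-0.3]]])

```text
clock: 45.83
tcp_pos: [0.4703, 0.3385, 0.1323]
tcp_rot: [-1.821, -2.196, -0.317]
ft_force: [0.4, 0.1, -0.2]
opening: -0.002
```

```bash
python3 st.py;  python3 - <<'E'
from h import *
s=snapshot("wrist");cv2.imwrite("pics/w40.png",s["image"])
from pl import *
for p in([-91.5,-30,135],[-71,-30,79],[-71,-10,79],[-71,15,79]): print(p,dtool(20,p))
o=get_obs();print(RB.inv().apply(o["tcp_pos"]-B))
E
```

```text
t 45.83 pos [0.4703 0.3385 0.1323] yaw 100.6 z [-0.068  0.336 -0.939] q [ 0.3   0.31 -0.25  0.97  0.35  1.69] open -0.2 F [ 0.4  0.1 -0.2]
tool in cup [-0.0755 -0.0001  0.0256]
[-91.5, -30, 135] (array([-0.0005,  0.002 ,  0.0014]), array([-0. , -0.1,  0.1]), array([0.471, 0.34 , 0.135]), array([-0.06,  0.34, -0.94]))
[-71, -30, 79] (array([-0.0043,  0.0221, -0.0546]), array([-0. , -0.1,  0.1]), array([0.467, 0.36 , 0.079]), array([-0.06,  0.34, -0.94]))
[-71, -10, 79] (array([-0.024 ,  0.0184, -0.0546]), array([-0. , -0.1,  0.1]), array([0.447, 0.356, 0.079]), array([-0.06,  0.34, -0.94]))
[-71, 15, 79] (array([-0.0485,  0.0137, -0.0546]), array([-0. , -0.1,  0.1]), array([0.423, 0.352, 0.079]), array([-0.06,  0.34, -0.94]))
[-0.0935616  -0.03011472  0.13361294]
```

View pics/w40.png

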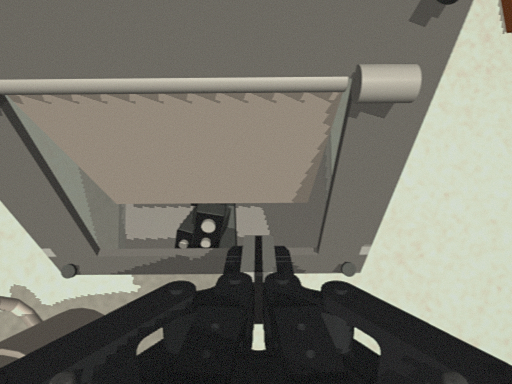

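Call:
play_rows(steps=[[0.0,[-0.002,0.009,-0.02],[0,0,0]],[0.0,[-0.003,0.016,-0.04],[0,0,0]],[0.0,[-0.0043,0.0221,-0.0546],[0,0,0]],[0.0,[-0.0043,0.0221,-0.0546],[0,0,0]]])

```text
clock: 46.22
tcp_pos: [0.4667, 0.3591, 0.0781]
tcp_rot: [-1.824, -2.195, -0.317]
ft_force: [-0.6, 0.2, -0.9]
opening: -0.001
```

```bash
python3 st.py;  python3 - <<'E'
from h import *
s=snapshot("wrist");cv2.imwrite("pics/w41.png",s["image"])
E
```

```text
t 46.22 pos [0.4667 0.3591 0.0781] yaw 100.5 z [-0.066  0.335 -0.94 ] q [ 0.34  0.37 -0.32  0.83  0.34  1.74] open -0.1 F [-0.6  0.2 -0.9]
```

View pics/w41.png

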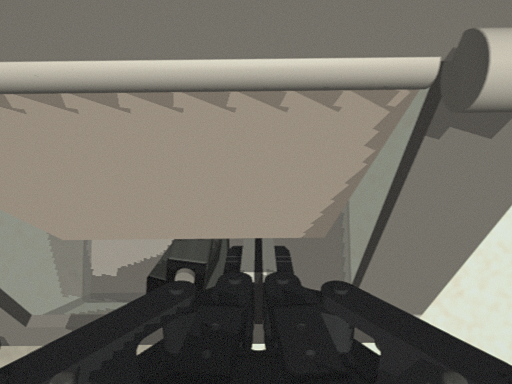

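Call:
play_rows(steps=[[0.0,[-0.012,-0.002,0],[0,0,0]],[0.0,[-0.024,-0.0045,0],[0,0,0]],[0.0,[-0.034,-0.0065,0],[0,0,0]],[0.0,[-0.044,-0.0084,0],[0,0,0]],[0.0,[-0.044,-0.0084,0],[0,0,0]]])

```text
clock: 46.68
tcp_pos: [0.4224, 0.3519, 0.0807]
tcp_rot: [-1.823, -2.197, -0.323]
ft_force: [-0.5, 0.1, 0.1]
opening: -0.001
```

```bash
python3 st.py;  python3 - <<'E'
from h import *
s=snapshot("wrist");cv2.imwrite("pics/w42.png",s["image"])
E
```

```text
t 46.68 pos [0.4224 0.3519 0.0807] yaw 100.7 z [-0.063  0.337 -0.939] q [ 0.36  0.29 -0.43  0.79  0.34  1.75] open -0.1 F [-0.5  0.1  0.1]
```

View pics/w42.png

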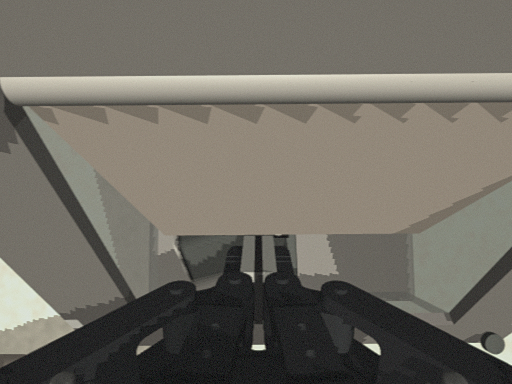

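Call:
play_rows(steps=[[0.0,[0.0015,-0.008,0.022],[0,0,0]],[0.0,[0.003,-0.016,0.045],[0,0,0]],[0.0,[0.004,-0.022,0.06],[0,0,0]],[0.0,[0.01,-0.05,0.08],[5,1,0]],[0.0,[0.02,-0.07,0.085],[12,2.3,0]],[0.0,[0.02,-0.07,0.085],[19.7,3.8,0]],[0.0,[0.02,-0.07,0.085],[19.7,3.8,0]],[0.0,[0.02,-0.07,0.085],[19.7,3.8,0]]])

```text
clock: 47.4
tcp_pos: [0.4446, 0.2811, 0.1639]
tcp_rot: [-1.626, -1.951, -0.589]
ft_force: [-0.5, 1.3, -0.2]
opening: 0.0
```

```bash
python3 st.py;  python3 - <<'E'
from h import *
s=snapshot("wrist");cv2.imwrite("pics/w43.png",s["image"])
s=snapshot("side");cv2.imwrite("pics/s43.png",cv2.resize(s["image"][225:384,70:250],None,fx=4,fy=3.7,interpolation=cv2.INTER_CUBIC))
E
```

```text
t 47.4 pos [0.4446 0.2811 0.1639] yaw 100.3 z [-0.119  0.632 -0.765] q [ 0.02  0.27 -0.37  1.07  0.69  1.36] open 0.0 F [-0.5  1.3 -0.2]
```

View pics/w43.png

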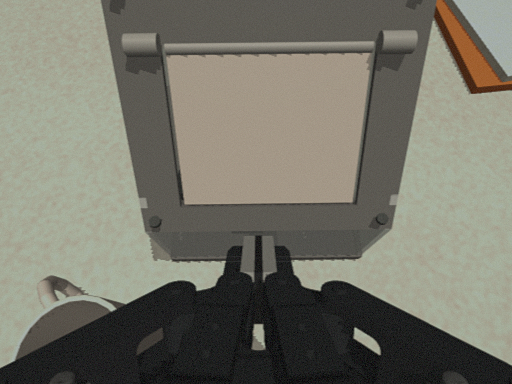

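View pics/s43.png

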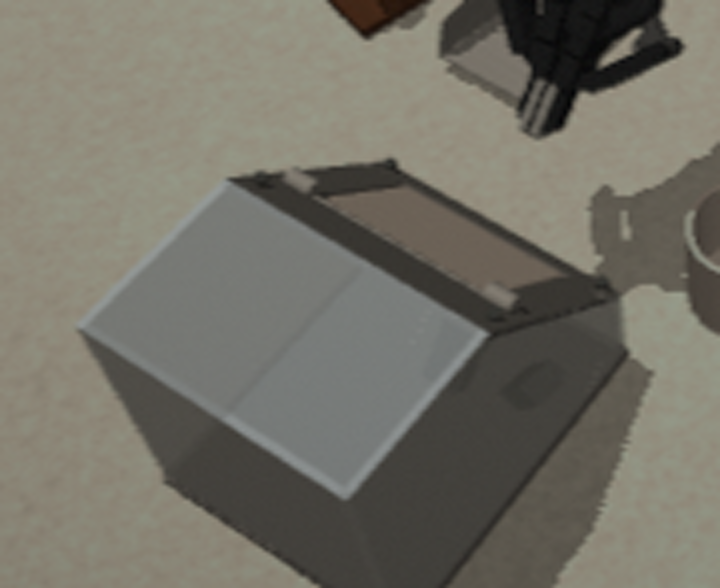

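The flap is shut. Next are the packs, starting with a look over the charger.

Call:
play_rows(steps=[[0.05,[0,-0.02,0.04],[-7,-1.4,0]],[0.05,[0.01,-0.05,0.08],[-14,-2.8,0]],[0.05,[0.02,-0.08,0.11],[-20,-4,0]],[0.05,[0.02,-0.12,0.13],[-27,-5.2,0]],[0.05,[0.02,-0.16,0.14],[-33,-6.4,0]],[0.05,[0.02,-0.2,0.14],[-39.3,-7.6,0]],[0.05,[0.02,-0.24,0.14],[-39.3,-7.6,0]],[0.05,[0.02,-0.28,0.14],[-39.3,-7.6,0]],[0.05,[0.02,-0.32,0.14],[-39.3,-7.6,0]],[0.05,[0.02,-0.36,0.14],[-39.3,-7.6,0]],[0.05,[0.0,-0.4,0.14],[-39.3,-7.6,0]],[0.05,[0.0,-0.44,0.14],[-39.3,-7.6,0]]])

```text
clock: 48.5
tcp_pos: [0.4431, -0.1505, 0.3063]
tcp_rot: [1.998, 2.421, 0.003]
ft_force: [-0.1, 0.7, -0.0]
opening: 0.585
```

```bash
python3 st.py
```

```text
t 48.5 pos [ 0.4431 -0.1505  0.3063] yaw 100.9 z [ 0.003 -0.    -1.   ] q [-0.5   0.09 -0.05  1.43  0.    0.88] open 50.0 F [-0.1  0.7 -0. ]
```

Call:
play_rows(steps=[[0.0854,[-0.01,-0.15,0.02],[0,0,-100.9]],[0.0854,[-0.01,-0.15,0.02],[0,0,-100.9]],[0.0854,[-0.01,-0.15,0.02],[0,0,-100.9]],[0.0854,[-0.01,-0.15,0.02],[0,0,-100.9]],[0.0854,[-0.01,-0.15,0.02],[0,0,-100.9]],[0.0854,[-0.01,-0.15,0.02],[0,0,-100.9]],[0.0854,[-0.01,-0.15,0.02],[0,0,-100.9]],[0.0854,[-0.01,-0.15,0.02],[0,0,-100.9]],[0.0854,[-0.01,-0.15,0.02],[0,0,-100.9]],[0.0854,[-0.01,-0.15,0.02],[0,0,-100.9]],[0.0854,[-0.01,-0.15,0.02],[0,0,-100.9]],[0.0854,[-0.01,-0.15,0.02],[0,0,-100.9]]])

```text
clock: 49.5
tcp_pos: [0.4354, -0.2993, 0.3261]
tcp_rot: [3.111, 0.398, 0.004]
ft_force: [0.0, 0.2, 0.8]
opening: 1.001
```

Call:
play_rows(steps=[[0.0854,[0,0,0],[0,0,-15]],[0.0854,[0,0,0],[0,0,-15]],[0.0854,[0,0,0],[0,0,-15]]])

```text
clock: 49.75
tcp_pos: [0.4353, -0.2994, 0.326]
tcp_rot: [3.137, -0.007, 0.004]
ft_force: [-0.0, -0.4, -0.2]
opening: 0.999
```

```bash
python3 st.py; python3 fitall.py | grep -v spent; python3 - <<'E'
from h import *
s=snapshot("wrist");cv2.imwrite("pics/w44.png",s["image"])
E
```

```text
t 49.75 pos [ 0.4353 -0.2994  0.326 ] yaw -0.3 z [ 0.002 -0.005 -1.   ] q [-0.75  0.21  0.14  1.49 -0.    2.39] open 85.3 F [-0.  -0.4 -0.2]
wrist pack1 0.88 px 236 293 xy [ 0.2173 -0.2646] yaw 30.1 cost 0.063 2091
wrist pack1 0.84 px 258 16 xy [ 0.6352 -0.3061] yaw -13.8 cost 0.029 1510
wrist pack1 0.71 px 160 4 xy [ 0.6642 -0.1777] yaw 10.3 cost 0.064 404
side pack1 0.81 px 300 145 xy [ 0.6367 -0.3074] yaw -21.0 cost 0.143 375
side pack1 0.81 px 244 136 xy [ 0.7952 -0.2022] yaw 103.8 cost 0.156 369
side pack1 0.73 px 408 222 xy [ 0.1936 -0.2872] yaw 105.7 cost 0.603 225
side pack1 0.57 px 268 160 xy [ 0.665  -0.1766] yaw 8.6 cost 0.055 464
side pack1 0.53 px 297 118 xy [ 0.7327 -0.408 ] yaw -28.8 cost 0.08 343
pocket_a 0.85 [237.5 151.1] [ 0.4375 -0.2738  0.02  ]
pocket_a 0.69 [312.7 149.4] [ 0.4395 -0.377   0.02  ]
```

View pics/w44.png

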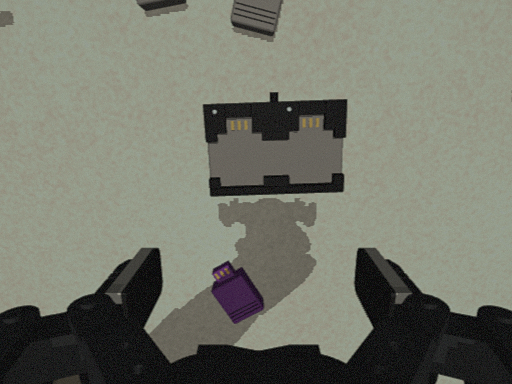

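```bash
python3 - <<'E'
from h import *
s=snapshot("wrist");cv2.imwrite("pics/w45.png",cv2.resize(s["image"][85:205,195:355],None,fx=5,fy=5,interpolation=cv2.INTER_CUBIC))
E
```

```text
(no output)
```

View pics/w45.png

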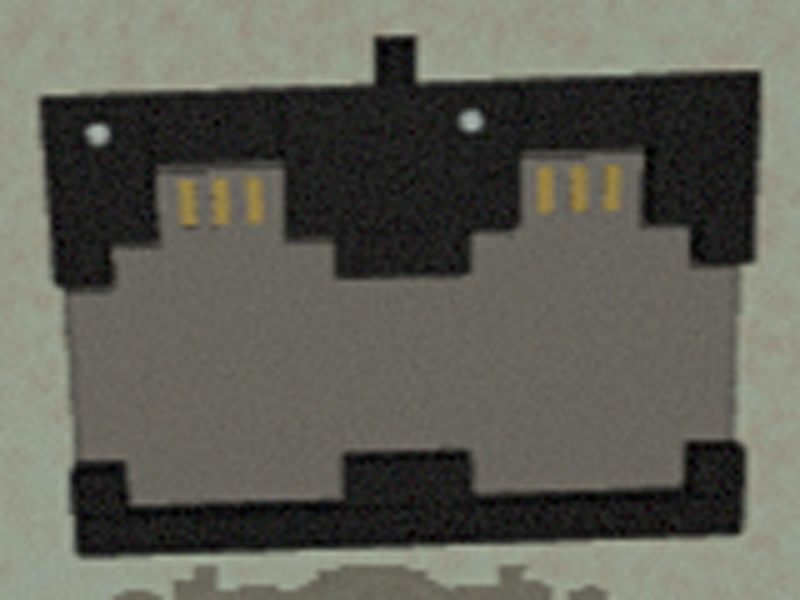

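```bash
cat > chg.py <<'E'
from h import *
def parts(xo):
    a,b=xo-62,xo+62; L=[(47,b,-93,93),(a,-47,-93,93)]
    for y0,y1 in((-93,-65),(-31,31),(65,93)): L.append((27,47,y0,y1))
    for x0,x1 in((16,27),(-47,-34)):
        for y0,y1 in((-93,-78),(-18,18),(78,93)): L.append((x0,x1,y0,y1))
    return [box(*q,20,34) for q in L]
def chg(p0=(.438,-.325,.035),thr=None,view="wrist"):
    s=snapshot(view); g=cv2.cvtColor(s["image"],cv2.COLOR_BGR2GRAY); g=cv2.GaussianBlur(g,(3,3),0)
    roi=np.zeros_like(g); c,n=np.cos(p0[2]),np.sin(p0[2])
    X=np.array([[p0[0]+c*a-n*b,p0[1]+n*a+c*b,.03] for a in(-.085,.085) for b in(-.105,.105)])
    cv2.fillConvexPoly(roi,cv2.convexHull(px(s,X).astype(np.float32)).round().astype(np.int32),1)
    # remove cable
    m=((g<65)&(roi>0)).astype(np.uint8); k=4
    M=cv2.resize(m,None,fx=k,fy=k,interpolation=cv2.INTER_NEAREST)
    def f(p):
        q=sil(s,parts(p[3]*100),p[:3],0,k); return 1-(q&M).sum()/max(1,(q|M).sum())
    best=None
    for xo in(0,.05,.1):
        s0=np.array([*p0,xo]); r=minimize(f,s0,method="Nelder-Mead",options=dict(initial_simplex=s0+np.vstack([np.zeros(4),np.diag([.008,.008,.06,.06])]),xatol=1e-4,fatol=3e-4,maxiter=250))
        if best is None or r.fun<best.fun: best=r
    x=best.x; print("chg",x.round(4),"yaw",np.degrees(x[2]).round(2),"cost",round(best.fun,3))
    c,n=np.cos(x[2]),np.sin(x[2])
    for nm,y in(("a",.048),("b",-.048)): print(nm,(x[0]-n*y).round(4),(x[1]+c*y).round(4))
    q=sil(s,parts(x[3]*100),x[:3],0,1); v=s["image"].copy(); cs,_=cv2.findContours(q,cv2.RETR_LIST,cv2.CHAIN_APPROX_NONE); 
    cv2.drawContours(v,cs,-1,(0,0,255),1); return v
if __name__=="__main__": cv2.imwrite("pics/chg.png",cv2.resize(chg()[85:205,195:355],None,fx=5,fy=5))
E
python3 chg.py
```

```text
chg [ 0.4379 -0.3252  0.0362  0.032 ] yaw 2.08 cost 0.1
a 0.4362 -0.2772
b 0.4396 -0.3731
```

View pics/chg.png

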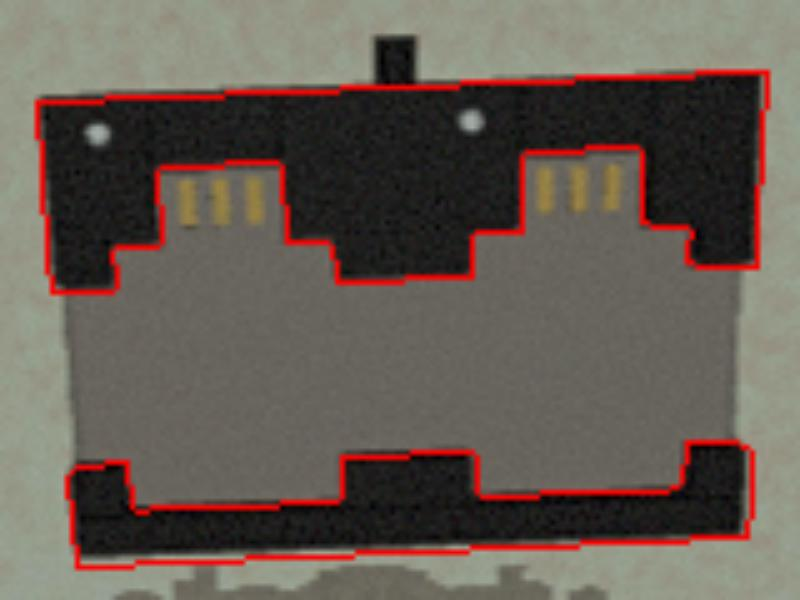

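Call:
play_rows(steps=[[0.0854,[0.165,0.12,-0.15],[0,0,10.3]],[0.0854,[0.165,0.12,-0.15],[0,0,10.3]],[0.0854,[0.165,0.12,-0.15],[0,0,10.3]],[0.0854,[0.165,0.12,-0.15],[0,0,10.3]],[0.0854,[0.165,0.12,-0.15],[0,0,10.3]],[0.0854,[0.165,0.12,-0.15],[0,0,10.3]],[0.0854,[0.165,0.12,-0.15],[0,0,10.3]],[0.0854,[0.165,0.12,-0.15],[0,0,10.3]],[0.0854,[0.165,0.12,-0.15],[0,0,10.3]],[0.0854,[0.165,0.12,-0.15],[0,0,10.3]]])

```text
clock: 51.28
tcp_pos: [0.599, -0.1818, 0.1763]
tcp_rot: [3.126, 0.274, 0.005]
ft_force: [0.3, -0.6, -0.6]
opening: 1.003
```

```bash
python3 st.py; python3 fitall.py | grep "wrist pack"; python3 - <<'E'
from h import *
s=snapshot("wrist");cv2.imwrite("pics/w46.png",s["image"])
E
```

```text
t 51.28 pos [ 0.599  -0.1818  0.1763] yaw 10.0 z [ 0.003 -0.003 -1.   ] q [-0.42  0.43  0.08  1.22 -0.    2.54] open 85.7 F [ 0.3 -0.6 -0.6]
wrist pack1 0.73 px 496 96 xy [ 0.7298 -0.4068] yaw -24.1 cost 0.02 2263
wrist pack1 0.66 px 391 165 xy [ 0.6348 -0.3051] yaw -14.1 cost 0.052 6052
wrist pack1 0.61 px 264 110 xy [ 0.6637 -0.1774] yaw 9.4 cost 0.042 5982
```

View pics/w46.png

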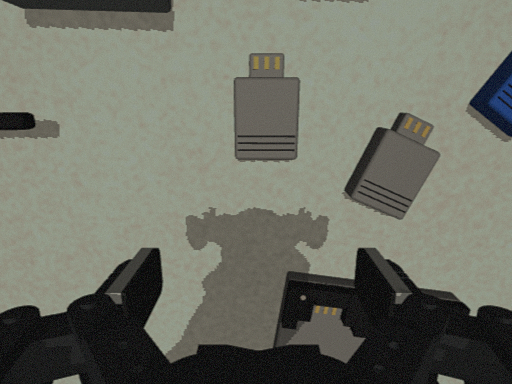

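The grey packs are at (266,110) and (393,165), both with gold-contact tongues. The blue one at (497,96) is a look-alike, so I leave it. I grip the first grey pack.

Call:
play_rows(steps=[[0.0854,[0.054,0.003,-0.04],[0,0,-0.4]],[0.0854,[0.054,0.003,-0.08],[0,0,-0.4]],[0.0854,[0.054,0.003,-0.11],[0,0,-0.4]],[0.0854,[0.054,0.003,-0.14],[0,0,-0.4]],[0.0854,[0.054,0.003,-0.16],[0,0,-0.4]],[0.0854,[0.054,0.003,-0.169],[0,0,-0.4]],[0.0854,[0.054,0.003,-0.169],[0,0,-0.4]]])

```text
clock: 52.47
tcp_pos: [0.6511, -0.1769, 0.0029]
tcp_rot: [-3.13, -0.265, 0.005]
ft_force: [-0.5, 0.4, -0.2]
opening: 0.997
```

```bash
python3 st.py; python3 - <<'E'
from h import *
s=snapshot("wrist");cv2.imwrite("pics/w47.png",s["image"])
E
```

```text
t 52.47 pos [ 0.6511 -0.1769  0.0029] yaw 9.7 z [-0.003 -0.    -1.   ] q [-0.38  0.65 -0.01  0.92 -0.    2.59] open 85.2 F [-0.5  0.4 -0.2]
```

View pics/w47.png

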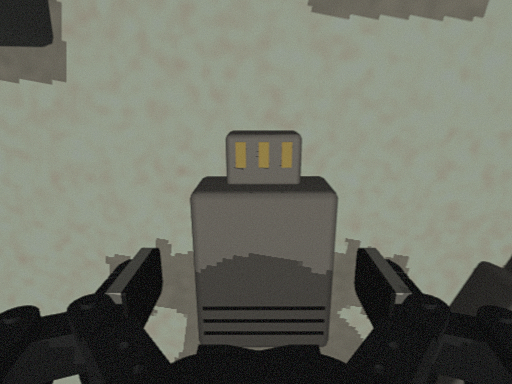

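Call:
play_rows(steps=[[0.0854,[0.001,0,0.004],[0,0,0]],[0.04,[0.001,0,0.004],[0,0,0]],[0.04,[0.001,0,0.004],[0,0,0]],[0.04,[0.001,0,0.004],[0,0,0]],[0.04,[0.001,0,0.004],[0,0,0]],[0.04,[0.001,0,0.004],[0,0,0]],[0.04,[0.001,0,0.004],[0,0,0]],[0.04,[0.001,0,0.02],[0,0,0]],[0.04,[0.001,0,0.05],[0,0,0]],[0.04,[0.001,0,0.08],[0,0,0]],[0.04,[0.001,0,0.09],[0,0,0]],[0.04,[0.001,0,0.09],[0,0,0]]])

```text
clock: 53.52
tcp_pos: [0.6566, -0.1787, 0.1003]
tcp_rot: [3.125, 0.265, 0.013]
ft_force: [0.3, -0.3, -2.0]
opening: 0.636
```

```bash
python3 st.py; python3 - <<'E'
from h import *
s=snapshot("wrist");cv2.imwrite("pics/w48.png",s["image"])
E
```

```text
t 53.52 pos [ 0.6566 -0.1787  0.1003] yaw 9.7 z [ 0.009 -0.005 -1.   ] q [-0.38  0.57  0.11  1.11 -0.    2.59] open 54.3 F [ 0.3 -0.3 -2. ]
```

View pics/w48.png

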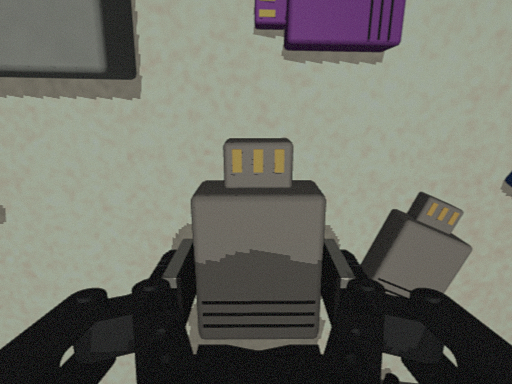

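```bash
cat > intool.py <<'E'
from h import *
def show(rows,dz):
    s=snapshot("wrist"); o=get_obs(); T=Rot.from_rotvec(o["tcp_rot"]).as_matrix()
    for uv,h in rows:
        # tool frame plane: z_tool = dz - h (z down)
        R=np.array(s["R"]);t=np.array(s["t"]); d=R.T@np.array([(uv[0]-s["cx"])/s["fx"],(uv[1]-s["cy"])/s["fy"],1.]);c=-R.T@t
        d=T.T@d; c=T.T@(c-o["tcp_pos"]); X=c+d*((dz-h)-c[2])/d[2]; print(uv,h,(X*1000).round(1))
if __name__=="__main__":
    s=snapshot("wrist"); cv2.imwrite("pics/z.png",cv2.resize(s["image"][120:350,170:350],None,fx=3.3,fy=2.6,interpolation=cv2.INTER_CUBIC))
    show([((224.5,140),.018),((292.5,140),.018),((194,195),.03),((325,195),.03),((198.5,338),.03),((318,338),.03)],.0067)
E
python3 intool.py
```

```text
(224.5, 140) 0.018 [ 55.1 -12.7 -11.3]
(292.5, 140) 0.018 [ 55.1  14.7 -11.3]
(194, 195) 0.03 [ 35.5 -23.8 -23.3]
(325, 195) 0.03 [ 35.5  26.5 -23.3]
(198.5, 338) 0.03 [-29.8 -25.3 -23.3]
(318, 338) 0.03 [-29.8  27.1 -23.3]
```

View pics/z.png

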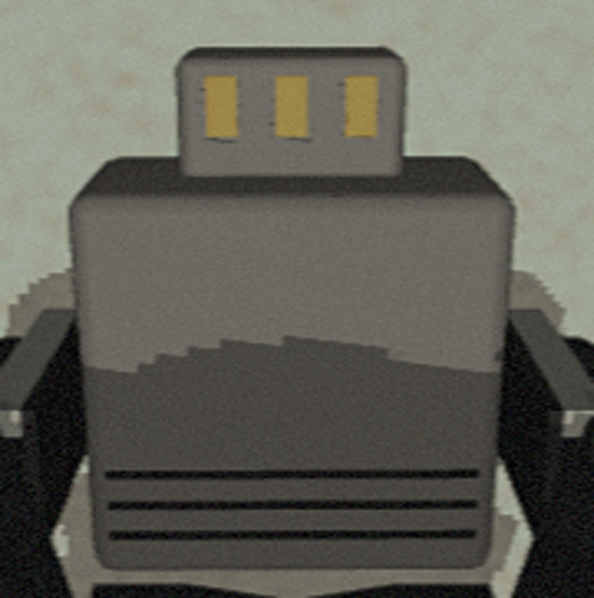

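Call:
play_rows(steps=[[0.04,[-0.2307,-0.0989,0.0],[0,0,-7.6]],[0.04,[-0.2307,-0.0989,0.0],[0,0,-7.6]],[0.04,[-0.2307,-0.0989,0.0],[0,0,-7.6]],[0.04,[-0.2307,-0.0989,0.0],[0,0,-7.6]],[0.04,[-0.2307,-0.0989,0.0],[0,0,-7.6]],[0.04,[-0.2307,-0.0989,0.0],[0,0,-7.6]],[0.04,[-0.2307,-0.0989,0.0],[0,0,-7.6]],[0.04,[-0.2307,-0.0989,0.0],[0,0,-7.6]],[0.04,[-0.2307,-0.0989,0.0],[0,0,-7.6]],[0.04,[-0.2307,-0.0989,0.0],[0,0,-7.6]]])

```text
clock: 54.5
tcp_pos: [0.4239, -0.2762, 0.0952]
tcp_rot: [3.139, 0.058, 0.002]
ft_force: [-0.7, 0.5, -1.9]
opening: 0.639
```

```bash
python3 st.py; python3 - <<'E'
from h import *
s=snapshot("wrist");cv2.imwrite("pics/w49.png",s["image"])
E
```

```text
t 54.5 pos [ 0.4239 -0.2762  0.0952] yaw 2.1 z [ 0.001 -0.002 -1.   ] q [-0.74  0.27 -0.37  0.94 -0.    2.37] open 54.6 F [-0.7  0.5 -1.9]
```

View pics/w49.png

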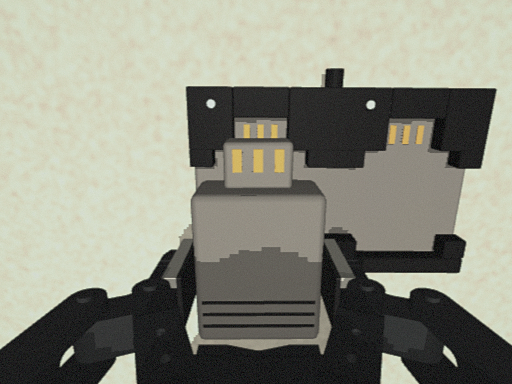

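```bash
python3 - <<'E'
from intool import *
s=snapshot("wrist");cv2.imwrite("pics/z2.png",cv2.resize(s["image"][80:190,180:340],None,fx=5,fy=5,interpolation=cv2.INTER_CUBIC))
show([((234,118),-.0612),((288.5,118),-.0612),((389,118),-.0612),((444,118),-.0612)],0)
E
```

```text
(234, 118) -0.0612 [ 59.4 -14.2  61.2]
(288.5, 118) -0.0612 [59.4 18.9 61.2]
(389, 118) -0.0612 [59.5 80.  61.2]
(444, 118) -0.0612 [ 59.5 113.4  61.2]
```

View pics/z2.png

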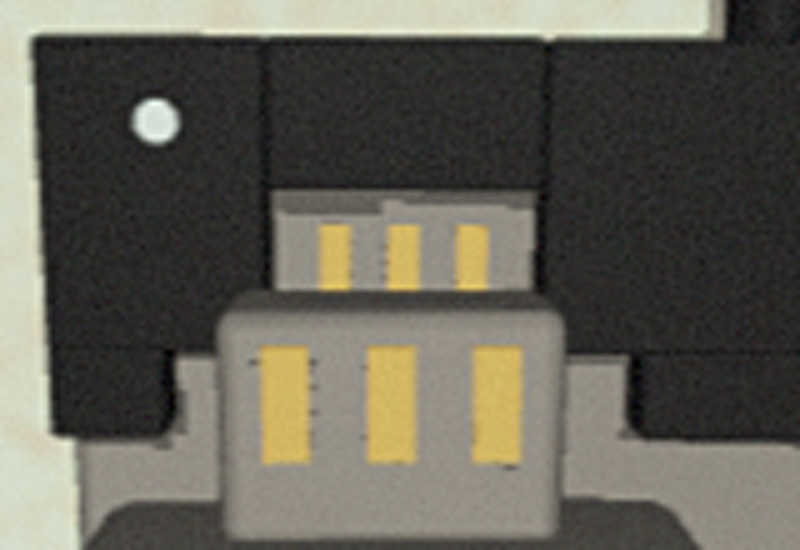

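Call:
play_rows(steps=[[0.04,[0.002,-0.0014,-0.015],[0,0,0]],[0.04,[0.002,-0.0014,-0.03],[0,0,0]],[0.04,[0.002,-0.0014,-0.042],[0,0,0]],[0.04,[0.002,-0.0014,-0.048],[0,0,0]],[0.04,[0.002,-0.0014,-0.048],[0,0,0]]])

```text
clock: 55.07
tcp_pos: [0.4255, -0.2772, 0.0469]
tcp_rot: [3.14, 0.059, 0.0]
ft_force: [-1.0, 1.2, -1.0]
opening: 0.641
```

```bash
python3 st.py; python3 - <<'E'
from h import *
s=snapshot("wrist");cv2.imwrite("pics/w50.png",s["image"])
E
```

```text
t 55.07 pos [ 0.4255 -0.2772  0.0469] yaw 2.2 z [ 0.    -0.001 -1.   ] q [-0.74  0.32 -0.43  0.82 -0.    2.37] open 54.8 F [-1.   1.2 -1. ]
```

View pics/w50.png

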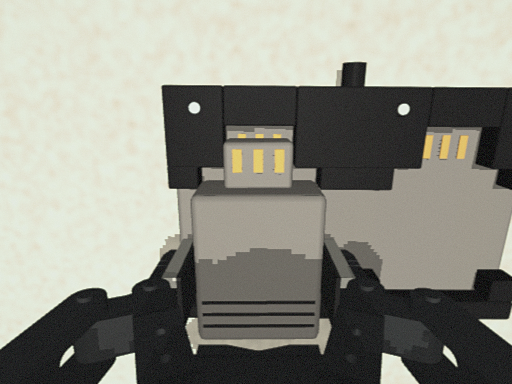

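```bash
python3 - <<'E'
from intool import *
s=snapshot("wrist");cv2.imwrite("pics/z3.png",cv2.resize(s["image"][80:210,160:340],None,fx=4.4,fy=4.4,interpolation=cv2.INTER_CUBIC))
E
```

```text
(no output)
```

View pics/z3.png

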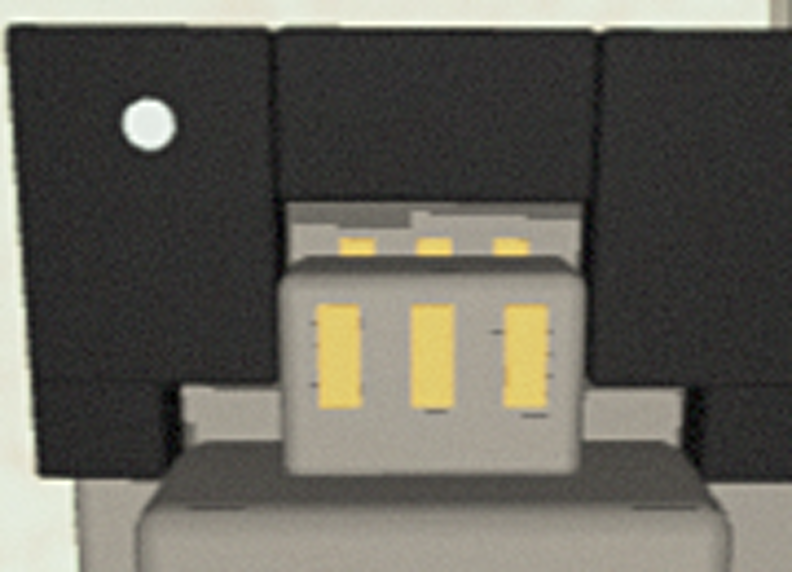

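```bash
python3 - <<'E'
from intool import *
show([((223.2,125.5),-.0129),((294,125.5),-.0129)],0)
show([((223.6,140.5),.018),((292.6,140.5),.018)],.0067)
E
```

```text
(223.2, 125.5) -0.0129 [ 58.4 -16.1  12.9]
(294, 125.5) -0.0129 [58.4 16.9 12.9]
(223.6, 140.5) 0.018 [ 54.4 -13.4 -11.3]
(292.6, 140.5) 0.018 [ 54.4  14.  -11.3]
```

Call:
play_rows(steps=[[0.04,[0.001,0,-0.006],[0,0,0]],[0.04,[0.001,0,-0.012],[0,0,0]],[0.04,[0.001,0,-0.017],[0,0,0]],[0.04,[0.001,0,-0.0195],[0,0,0]],[0.04,[0.001,0,-0.0195],[0,0,0]]])

```text
clock: 55.68
tcp_pos: [0.4271, -0.2784, 0.032]
tcp_rot: [3.137, 0.056, 0.006]
ft_force: [-7.3, 6.8, 32.5]
opening: 0.638
```

```bash
python3 st.py; python3 - <<'E'
from intool import *
s=snapshot("wrist");cv2.imwrite("pics/w51.png",s["image"])
E
```

```text
t 55.68 pos [ 0.4271 -0.2784  0.032 ] yaw 2.1 z [ 0.004 -0.004 -1.   ] q [-0.73  0.34 -0.45  0.78 -0.    2.37] open 54.4 F [-7.3  6.8 32.5]
```

View pics/w51.png

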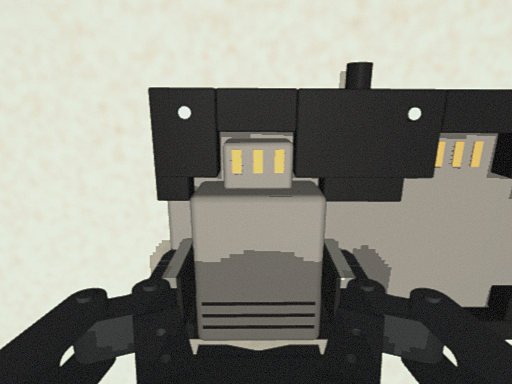

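Call:
play_rows(steps=[[0.04,[0,0,0.004],[0,0,0]],[0.04,[0,0,0.004],[0,0,0]],[0.066,[0,0,0.004],[0,0,0]],[0.066,[0,0,0.004],[0,0,0]],[0.066,[0,0,0.004],[0,0,0]],[0.066,[0,0,0.004],[0,0,0]]])

```text
clock: 56.23
tcp_pos: [0.4261, -0.2779, 0.0318]
tcp_rot: [3.139, 0.057, 0.001]
ft_force: [-0.3, 0.2, -0.4]
opening: 0.769
```

```bash
python3 st.py; python3 - <<'E'
from intool import *
s=snapshot("wrist");cv2.imwrite("pics/w52.png",s["image"])
E
```

```text
t 56.23 pos [ 0.4261 -0.2779  0.0318] yaw 2.1 z [ 0.001 -0.002 -1.   ] q [-0.74  0.34 -0.44  0.79 -0.    2.37] open 65.6 F [-0.3  0.2 -0.4]
```

View pics/w52.png

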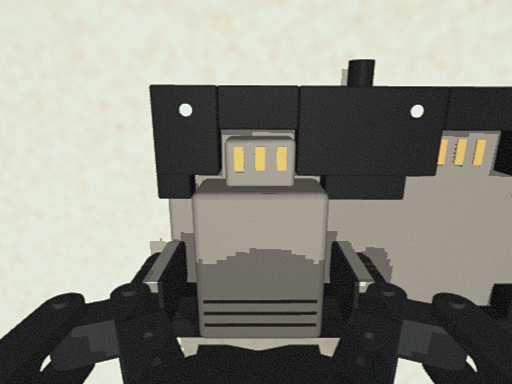

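Call:
play_rows(steps=[[0.07,[0,0,0.03],[0,0,0]],[0.0854,[-0.02,0,0.07],[0,0,0]],[0.0854,[-0.04,0,0.11],[0,0,0]],[0.0854,[-0.04,0,0.13],[0,0,0]],[0.0854,[-0.04,0,0.13],[0,0,0]]])

```text
clock: 56.7
tcp_pos: [0.3878, -0.2803, 0.1679]
tcp_rot: [3.132, 0.055, 0.012]
ft_force: [0.8, -0.7, -0.3]
opening: 1.003
```

```bash
python3 st.py; python3 - <<'E'
from intool import *
s=snapshot("wrist");cv2.imwrite("pics/w53.png",s["image"])
cv2.imwrite("pics/w53z.png",cv2.resize(s["image"][60:260,160:360],None,fx=4,fy=3,interpolation=cv2.INTER_CUBIC))
E
```

```text
t 56.7 pos [ 0.3878 -0.2803  0.1679] yaw 2.0 z [ 0.008 -0.009 -1.   ] q [-0.79  0.15 -0.32  1.09 -0.    2.31] open 85.7 F [ 0.8 -0.7 -0.3]
```

View pics/w53z.png

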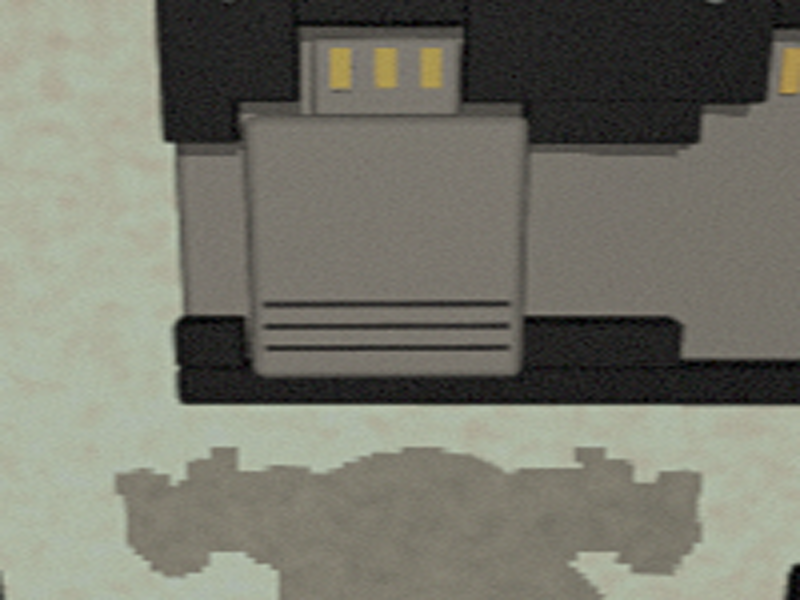

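```bash
cat > seat.py <<'E'
from h import *
def sil6(s,p,k=4):
    R=Rot.from_euler("ZYX",[p[2],p[4],p[5]]).as_matrix(); m=np.zeros((384*k,512*k),np.uint8)
    for b in PACK:
        X=b@R.T+[p[0],p[1],p[3]]
        cv2.fillConvexPoly(m,cv2.convexHull(((px(s,X)+.5)*k).astype(np.float32)).round().astype(np.int32),1)
    return m
def seat(p0,cams=("wrist","side"),tilt=True):
    k=4; ms=[]
    for n in cams:
        s=snapshot(n)
        for d in masks_of(s,"pack1"):
            v,u=np.nonzero(d["pixels"]); c=ray(s,(u.mean(),v.mean()),.04)
            if np.hypot(*(c[:2]-p0[:2]))<.035: ms.append((s,cv2.resize(d["pixels"].astype(np.uint8),None,fx=k,fy=k,interpolation=cv2.INTER_NEAREST))); print(n,round(d["conf"],2),d["pixels"].sum()); break
    def f(p):
        p=np.r_[p,np.zeros(6-len(p))]
        return np.mean([1-((q:=sil6(s,p,k))&m).sum()/max(1,(q|m).sum()) for s,m in ms])
    for dim in (4,6) if tilt else (4,):
        s0=np.array([p0[0],p0[1],p0[2],.02,0,0])[:dim]
        sx=s0+np.vstack([np.zeros(dim),np.diag([.004,.004,.04,.006,.06,.06][:dim])])
        r=minimize(f,s0,method="Nelder-Mead",options=dict(initial_simplex=sx,xatol=1e-4,fatol=2e-4,maxiter=300)); print(dim,r.x.round(4),round(r.fun,4))
if __name__=="__main__":
    import sys
    seat([float(a) for a in sys.argv[1:4]],sys.argv[4:] or ("wrist",))
E
python3 seat.py .4362 -.2772 .0365 wrist side; python3 seat.py .4362 -.2772 .0365 wrist; python3 chg.py
```

```text
wrist 0.6 7158
side 0.4 105
4 [ 0.4358 -0.279   0.0368  0.0173] 0.416
6 [ 0.436  -0.2771  0.0311  0.0172 -0.0248  0.0705] 0.4158
wrist 0.89 7598
4 [ 0.4351 -0.279   0.0351  0.0171] 0.024
6 [ 0.4351 -0.2775  0.0401  0.0184  0.0032  0.0501] 0.0263
chg [ 0.438  -0.3252  0.032   0.0294] yaw 1.84 cost 0.118
a 0.4365 -0.2772
b 0.4395 -0.3732
```

Call:
play_rows(steps=[[0.0854,[0.18,-0.013,0.0],[0,0,-16]],[0.0854,[0.18,-0.013,0.0],[0,0,-16]],[0.0854,[0.18,-0.013,0.0],[0,0,-16]],[0.0854,[0.18,-0.013,0.0],[0,0,-16]],[0.0854,[0.18,-0.013,0.0],[0,0,-16]],[0.0854,[0.18,-0.013,0.0],[0,0,-16]],[0.0854,[0.18,-0.013,0.0],[0,0,-16]]])

```text
clock: 57.68
tcp_pos: [0.5663, -0.2903, 0.1606]
tcp_rot: [3.117, -0.379, -0.003]
ft_force: [-0.2, -0.8, 0.2]
opening: 1.003
```

```bash
python3 st.py; python3 fitall.py | grep "wrist pack"; python3 - <<'E'
from h import *
s=snapshot("wrist");cv2.imwrite("pics/w54.png",s["image"])
E
```

```text
t 57.68 pos [ 0.5663 -0.2903  0.1606] yaw -13.8 z [-0.002 -0.001 -1.   ] q [-0.6   0.46  0.09  1.2  -0.    2.78] open 85.7 F [-0.2 -0.8  0.2]
wrist pack1 0.95 px 277 312 xy [ 0.4213 -0.2781] yaw 185.3 cost 0.178 4292
wrist pack1 0.9 px 349 5 xy [ 0.7305 -0.4057] yaw -25.1 cost 0.049 651
wrist pack1 0.63 px 255 102 xy [ 0.6344 -0.3059] yaw -13.9 cost 0.031 6867
```

View pics/w54.png

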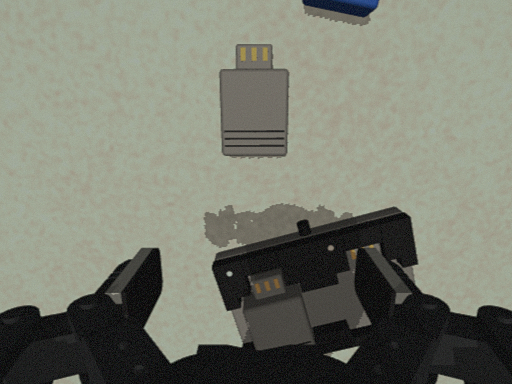

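Call:
play_rows(steps=[[0.0854,[0.058,-0.013,-0.04],[0,0,0]],[0.0854,[0.058,-0.013,-0.07],[0,0,0]],[0.0854,[0.058,-0.013,-0.1],[0,0,0]],[0.0854,[0.058,-0.013,-0.125],[0,0,0]],[0.0854,[0.058,-0.013,-0.14],[0,0,0]],[0.0854,[0.058,-0.013,-0.145],[0,0,0]],[0.0854,[0.058,-0.013,-0.145],[0,0,0]],[0.0854,[0.058,-0.013,-0.145],[0,0,0]]])

```text
clock: 58.95
tcp_pos: [0.6249, -0.3044, 0.0184]
tcp_rot: [3.115, -0.381, 0.003]
ft_force: [0.8, 0.2, 0.3]
opening: 1.005
```

```bash
python3 st.py
```

```text
t 58.95 pos [ 0.6249 -0.3044  0.0184] yaw -13.9 z [ 0.002 -0.003 -1.   ] q [-0.57  0.66  0.07  0.97 -0.    2.82] open 85.8 F [0.8 0.2 0.3]
```

Call:
play_rows(steps=[[0.0854,[0,0.0005,-0.012],[0,0,0]],[0.0854,[0,0.0005,-0.012],[0,0,0]],[0.04,[0,0.0005,-0.012],[0,0,0]],[0.04,[0,0.0005,-0.012],[0,0,0]],[0.04,[0,0.0005,-0.012],[0,0,0]],[0.04,[0,0.0005,-0.012],[0,0,0]],[0.04,[0,0.0005,-0.012],[0,0,0]],[0.04,[0,0.0005,-0.012],[0,0,0]]])

```text
clock: 59.62
tcp_pos: [0.625, -0.304, 0.0065]
tcp_rot: [3.115, -0.38, 0.004]
ft_force: [-1.0, 0.1, 5.1]
opening: 0.639
```

```bash
python3 st.py
```

```text
t 59.62 pos [ 0.625  -0.304   0.0065] yaw -13.9 z [ 0.002 -0.004 -1.   ] q [-0.57  0.67  0.05  0.95 -0.    2.82] open 54.6 F [-1.   0.1  5.1]
```

Call:
play_rows(steps=[[0.04,[0,0,0.02],[0,0,0]],[0.04,[0,0,0.05],[0,0,0]],[0.04,[0,0,0.08],[0,0,0]],[0.04,[0,0,0.09],[0,0,0]],[0.04,[0,0,0.09],[0,0,0]]])

```text
clock: 60.03
tcp_pos: [0.6263, -0.3047, 0.0987]
tcp_rot: [3.113, -0.38, 0.01]
ft_force: [0.2, -0.3, -2.3]
opening: 0.645
```

```bash
python3 st.py; python3 - <<'E'
from h import *
s=snapshot("wrist");cv2.imwrite("pics/w55.png",s["image"])
E
```

```text
t 60.03 pos [ 0.6263 -0.3047  0.0987] yaw -13.9 z [ 0.006 -0.006 -1.   ] q [-0.57  0.6   0.17  1.13 -0.    2.82] open 55.1 F [ 0.2 -0.3 -2.3]
```

View pics/w55.png

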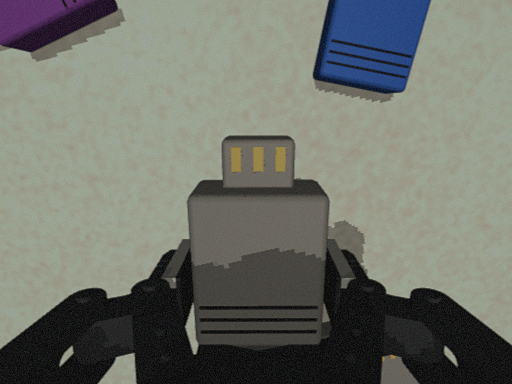

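```bash
python3 - <<'E'
from intool import *
show([((222.5,137.5),.018),((294,137.5),.018),((191,195),.03),((327.5,195),.03)],.0065)
E
```

```text
(222.5, 137.5) 0.018 [ 56.7 -13.3 -11.5]
(294, 137.5) 0.018 [ 56.7  15.5 -11.5]
(191, 195) 0.03 [ 36.  -24.8 -23.5]
(327.5, 195) 0.03 [ 36.   27.7 -23.5]
```

Call:
play_rows(steps=[[0.04,[-0.198,-0.0688,0.0],[0,0,15.9]],[0.04,[-0.198,-0.0688,0.0],[0,0,15.9]],[0.04,[-0.198,-0.0688,0.0],[0,0,15.9]],[0.04,[-0.198,-0.0688,0.0],[0,0,15.9]],[0.04,[-0.198,-0.0688,0.0],[0,0,15.9]],[0.04,[-0.198,-0.0688,0.0],[0,0,15.9]],[0.04,[-0.198,-0.0688,0.0],[0,0,15.9]],[0.04,[-0.198,-0.0688,0.0],[0,0,15.9]],[0.04,[-0.198,-0.0688,0.0],[0,0,15.9]]])

```text
clock: 60.88
tcp_pos: [0.427, -0.3717, 0.0943]
tcp_rot: [3.14, 0.056, 0.001]
ft_force: [0.9, 0.7, -2.6]
opening: 0.643
```

Call:
play_rows(steps=[[0.04,[0,0,-0.02],[0,0,0]],[0.04,[0,0,-0.035],[0,0,0]],[0.04,[0,0,-0.042],[0,0,0]],[0.04,[0,0,-0.042],[0,0,0]]])

```text
clock: 61.22
tcp_pos: [0.4264, -0.3704, 0.0511]
tcp_rot: [-3.14, -0.057, 0.002]
ft_force: [-0.7, 0.1, -3.3]
opening: 0.645
```

```bash
python3 st.py; python3 - <<'E'
from intool import *
s=snapshot("wrist");cv2.imwrite("pics/z4.png",cv2.resize(s["image"][80:210,160:340],None,fx=4.4,fy=4.4,interpolation=cv2.INTER_CUBIC))
E
```

```text
t 61.22 pos [ 0.4264 -0.3704  0.0511] yaw 2.1 z [-0.001  0.001 -1.   ] q [-0.86  0.41 -0.27  0.89 -0.    2.25] open 55.1 F [-0.7  0.1 -3.3]
```

View pics/z4.png

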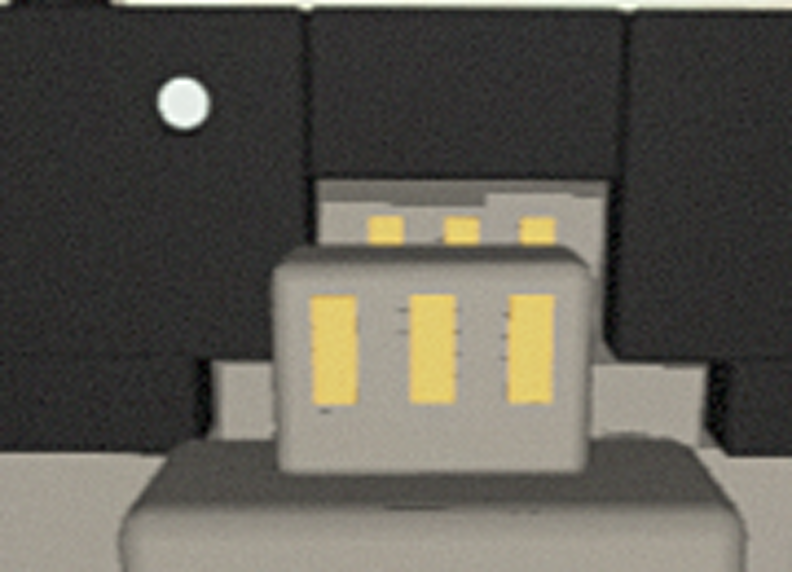

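```bash
python3 - <<'E'
from intool import *
show([((230,120.9),-.0171),((299.8,120.9),-.0171)],0)
show([((221.8,137.3),.018),((294.1,137.3),.018)],.0065)
E
```

```text
(230, 120.9) -0.0171 [ 60.  -13.6  17.1]
(299.8, 120.9) -0.0171 [60.  19.5 17.1]
(221.8, 137.3) 0.018 [ 55.5 -14.4 -11.5]
(294.1, 137.3) 0.018 [ 55.6  14.1 -11.5]
```

Call:
play_rows(steps=[[0.04,[0.002,-0.0031,0],[0,0,0]],[0.04,[0.002,-0.0031,-0.008],[0,0,0]],[0.04,[0.002,-0.0031,-0.015],[0,0,0]],[0.04,[0.002,-0.0031,-0.02],[0,0,0]],[0.04,[0.002,-0.0031,-0.0235],[0,0,0]],[0.04,[0.002,-0.0031,-0.0235],[0,0,0]]])

```text
clock: 61.87
tcp_pos: [0.4311, -0.3794, 0.0384]
tcp_rot: [3.128, 0.054, 0.012]
ft_force: [-9.2, 8.0, 49.0]
opening: 0.645
```

```bash
python3 st.py; python3 - <<'E'
from intool import *
s=snapshot("wrist");cv2.imwrite("pics/w56.png",s["image"])
E
```

```text
t 61.87 pos [ 0.4311 -0.3794  0.0384] yaw 2.0 z [ 0.008 -0.013 -1.   ] q [-0.86  0.43 -0.28  0.84 -0.    2.25] open 55.1 F [-9.2  8.  49. ]
```

View pics/w56.png

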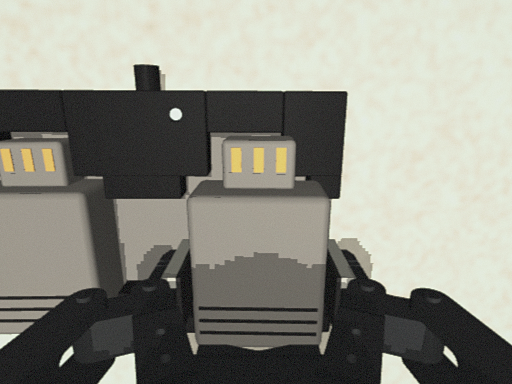

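The pack is 6 mm too far toward -y and sits on the rim (tongue at columns 223–295, slot at 210–283). I lift it and correct.

Call:
play_rows(steps=[[0.04,[0,0,0.012],[0,0,0]],[0.04,[0,0,0.024],[0,0,0]],[0.04,[-0.001,0.003,0.024],[0,0,0]],[0.04,[-0.001,0.003,0.024],[0,0,0]],[0.04,[-0.001,0.003,0.024],[0,0,0]],[0.04,[-0.001,0.003,0.024],[0,0,0]]])

```text
clock: 62.42
tcp_pos: [0.4268, -0.3718, 0.0526]
tcp_rot: [3.14, 0.054, 0.0]
ft_force: [0.1, 0.1, -2.7]
opening: 0.638
```

```bash
python3 st.py; python3 - <<'E'
from intool import *
s=snapshot("wrist");cv2.imwrite("pics/z5.png",cv2.resize(s["image"][80:210,160:340],None,fx=4.4,fy=4.4,interpolation=cv2.INTER_CUBIC))
E
python3 st.py
```

```text
t 62.42 pos [ 0.4268 -0.3718  0.0526] yaw 2.0 z [ 0.    -0.001 -1.   ] q [-0.86  0.41 -0.27  0.89 -0.    2.25] open 54.5 F [ 0.1  0.1 -2.7]
t 62.47 pos [ 0.4269 -0.3719  0.0526] yaw 2.0 z [ 0.    -0.001 -1.   ] q [-0.86  0.41 -0.27  0.89 -0.    2.25] open 54.6 F [-0.3  0.3 -2.4]
```

View pics/z5.png

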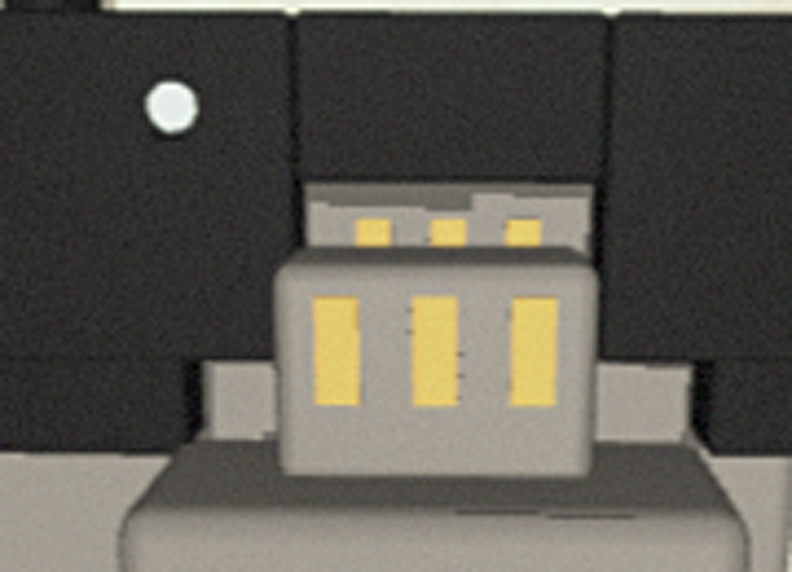

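```bash
python3 - <<'E'
from intool import *
show([((227.5,121.6),-.0186),((296.4,121.6),-.0186)],0)
show([((222.5,137.3),.018),((295.7,137.3),.018)],.0065)
E
python3 st.py
```

```text
(227.5, 121.6) -0.0186 [ 59.8 -14.4  18.6]
(296.4, 121.6) -0.0186 [59.8 18.8 18.6]
(222.5, 137.3) 0.018 [ 55.5 -13.7 -11.5]
(295.7, 137.3) 0.018 [ 55.6  15.3 -11.5]
t 62.57 pos [ 0.4271 -0.372   0.0529] yaw 2.0 z [ 0.    -0.001 -1.   ] q [-0.86  0.41 -0.27  0.89 -0.    2.25] open 54.7 F [-0.3  0.4 -1.3]
```

Call:
play_rows(steps=[[0.04,[0.0012,-0.001,-0.005],[0,0,0]],[0.04,[0.0012,-0.001,-0.009],[0,0,0]],[0.04,[0.0012,-0.001,-0.009],[0,0,0]],[0.04,[0.0012,-0.001,-0.009],[0,0,0]],[0.04,[0.0012,-0.001,-0.009],[0,0,0]],[0.04,[0.0012,-0.001,-0.009],[0,0,0]]])

```text
clock: 63.07
tcp_pos: [0.4287, -0.3735, 0.045]
tcp_rot: [3.139, 0.054, 0.002]
ft_force: [-0.1, 1.2, -1.8]
opening: 0.638
```

```bash
python3 st.py; python3 - <<'E'
from intool import *
s=snapshot("wrist");cv2.imwrite("pics/z6.png",cv2.resize(s["image"][80:210,160:340],None,fx=4.4,fy=4.4,interpolation=cv2.INTER_CUBIC))
E
python3 st.py
```

```text
t 63.07 pos [ 0.4287 -0.3735  0.045 ] yaw 2.0 z [ 0.002 -0.003 -1.   ] q [-0.86  0.42 -0.28  0.87 -0.    2.25] open 54.5 F [-0.1  1.2 -1.8]
t 63.12 pos [ 0.4287 -0.3736  0.0451] yaw 2.0 z [ 0.002 -0.003 -1.   ] q [-0.86  0.42 -0.28  0.87 -0.    2.25] open 54.7 F [ 0.1 -0.3 -1.2]
```

View pics/z6.png

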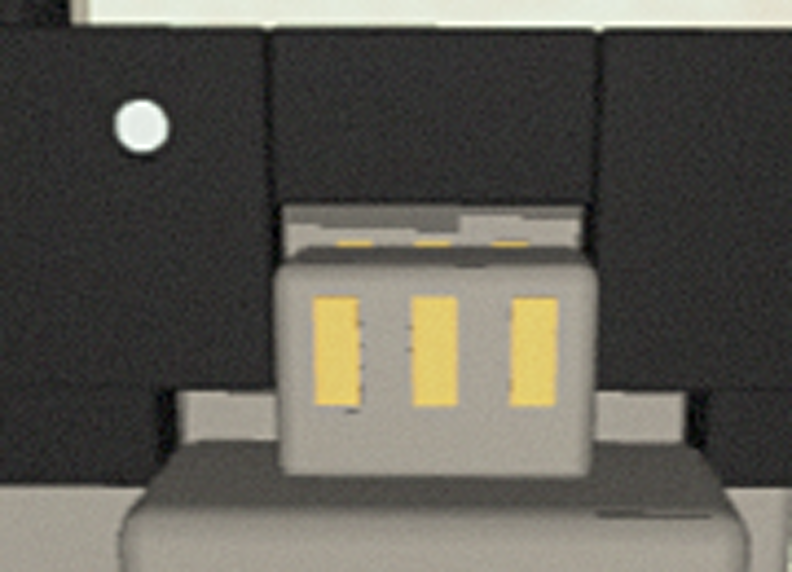

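```bash
python3 - <<'E'
from intool import *
show([((222,126.6),-.011),((294.5,126.6),-.011)],0)
show([((222.5,137.3),.018),((295.7,137.3),.018)],.0065)
E
```

```text
(222, 126.6) -0.011 [ 58.1 -16.2  11. ]
(294.5, 126.6) -0.011 [58.1 17.2 11. ]
(222.5, 137.3) 0.018 [ 55.6 -13.6 -11.5]
(295.7, 137.3) 0.018 [ 55.6  15.4 -11.5]
```

Call:
play_rows(steps=[[0.04,[0.0003,0.0004,-0.005],[0,0,0]],[0.04,[0.0003,0.0004,-0.01],[0,0,0]],[0.04,[0.0003,0.0004,-0.013],[0,0,0]],[0.04,[0.0003,0.0004,-0.015],[0,0,0]],[0.04,[0.0003,0.0004,-0.016],[0,0,0]],[0.04,[0.0003,0.0004,-0.016],[0,0,0]]])

```text
clock: 63.72
tcp_pos: [0.4287, -0.3728, 0.0285]
tcp_rot: [3.139, 0.054, 0.001]
ft_force: [0.3, -0.3, -2.2]
opening: 0.64
```

```bash
python3 st.py; python3 - <<'E'
from intool import *
s=snapshot("wrist");cv2.imwrite("pics/w57.png",s["image"])
E
```

```text
t 63.72 pos [ 0.4287 -0.3728  0.0285] yaw 2.0 z [ 0.001 -0.002 -1.   ] q [-0.86  0.44 -0.3   0.83 -0.    2.25] open 54.7 F [ 0.3 -0.3 -2.2]
```

View pics/w57.png

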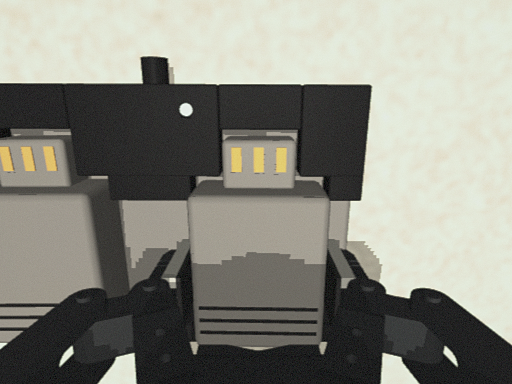

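Call:
play_rows(steps=[[0.04,[0,0,-0.0015],[0,0,0]],[0.04,[0,0,-0.0015],[0,0,0]],[0.064,[0,0,-0.001],[0,0,0]],[0.064,[0,0,0],[0,0,0]],[0.064,[0,0,0],[0,0,0]],[0.064,[0,0,0.01],[0,0,0]],[0.068,[0,0,0.03],[0,0,0]],[0.07,[0,0,0.06],[0,0,0]],[0.08,[-0.02,0.02,0.1],[0,0,0]],[0.08,[-0.04,0.05,0.14],[0,0,0]],[0.08,[-0.04,0.05,0.16],[0,0,0]],[0.08,[-0.04,0.05,0.16],[0,0,0]]])

```text
clock: 64.77
tcp_pos: [0.3897, -0.3233, 0.1968]
tcp_rot: [3.131, 0.055, 0.012]
ft_force: [1.0, -0.3, 0.3]
opening: 0.938
```

```bash
python3 st.py; python3 - <<'E'
from intool import *
s=snapshot("wrist");cv2.imwrite("pics/w58.png",s["image"])
E
python3 seat.py .4362 -.2772 .0365 wrist; python3 seat.py .4396 -.3731 .0365 wrist
```

```text
t 64.77 pos [ 0.3897 -0.3233  0.1968] yaw 2.0 z [ 0.008 -0.01  -1.   ] q [-0.85  0.18 -0.21  1.17 -0.    2.26] open 80.1 F [ 1.  -0.3  0.3]
wrist 0.81 6132
4 [ 0.4352 -0.2788  0.0366  0.0165] 0.027
6 [ 0.4344 -0.2788  0.0442  0.0172  0.0415  0.016 ] 0.0276
wrist 0.78 6051
4 [ 0.438  -0.3748  0.0316  0.011 ] 0.0291
6 [ 0.438  -0.3747  0.0339  0.0111 -0.0035 -0.0148] 0.0285
```

View pics/w58.png

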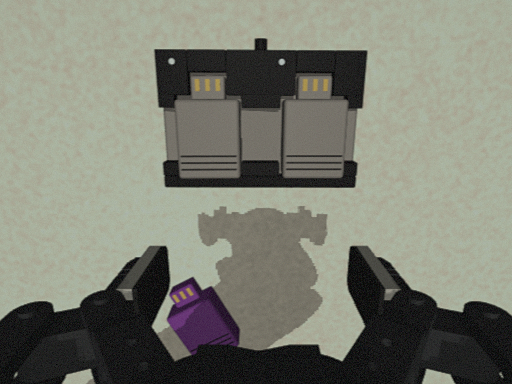

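Call:
play_rows(steps=[[0.08,[0,-0.03,0.08],[0,0,0]],[0.08,[-0.03,-0.06,0.12],[0,0,0]],[0.08,[-0.06,-0.1,0.12],[0,0,0]],[0.08,[-0.1,-0.14,0.12],[0,0,0]],[0.08,[-0.14,-0.18,0.12],[0,0,0]],[0.08,[-0.18,-0.2,0.12],[0,0,0]],[0.08,[-0.18,-0.2,0.12],[0,0,0]],[0.08,[-0.18,-0.2,0.12],[0,0,0]]])

```text
clock: 65.68
tcp_pos: [0.2067, -0.5246, 0.3073]
tcp_rot: [-3.141, -0.053, -0.001]
ft_force: [0.9, 0.3, 0.3]
opening: 0.939
```

```bash
python3 st.py; python3 - <<'E'
from h import *
for n in("top","side"):
    s=snapshot(n);cv2.imwrite(f"pics/{n}60.png",cv2.resize(s["image"],None,fx=1.55,fy=1.55,interpolation=cv2.INTER_CUBIC))
    for d in masks_of(s,"spent1"):
        v,u=np.nonzero(d["pixels"]); print(n,round(d["conf"],2),u.mean().round(),v.mean().round(),d["pixels"].sum())
    if n=="side": cv2.imwrite("pics/bin60.png",cv2.resize(s["image"][255:384,80:240],None,fx=4.5,fy=4.5,interpolation=cv2.INTER_CUBIC).clip(0,255))
E
python3 - <<'E'
import cv2,numpy as np
i=cv2.imread("pics/bin60.png").astype(float); cv2.imwrite("pics/bin60g.png",np.clip((i/255)**.5*255*1.0,0,255).astype(np.uint8))
E
```

```text
t 65.68 pos [ 0.2067 -0.5246  0.3073] yaw 1.9 z [ 0.001  0.    -1.   ] q [-1.34  0.28  0.19  1.48  0.    1.77] open 80.2 F [0.9 0.3 0.3]
top 0.72 269.0 131.0 926
side 0.65 206.0 226.0 1491
```

View pics/top60.png

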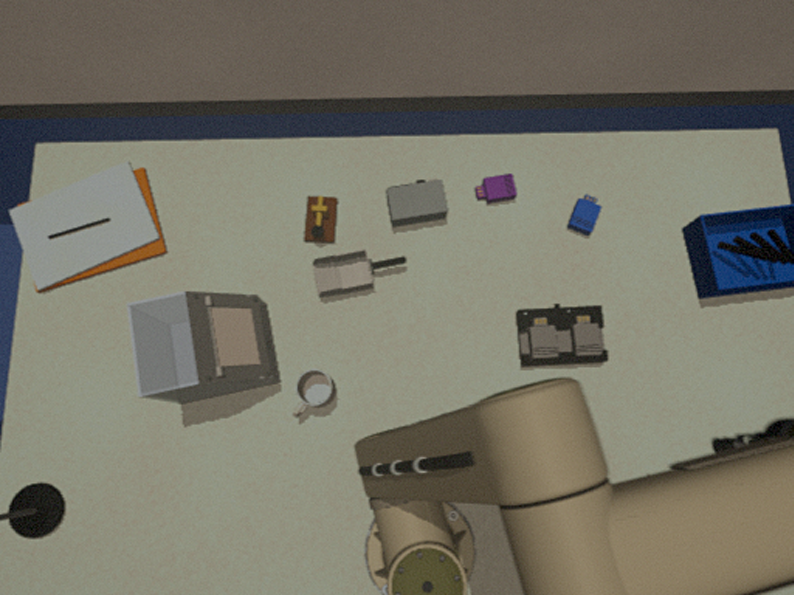

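View pics/side60.png

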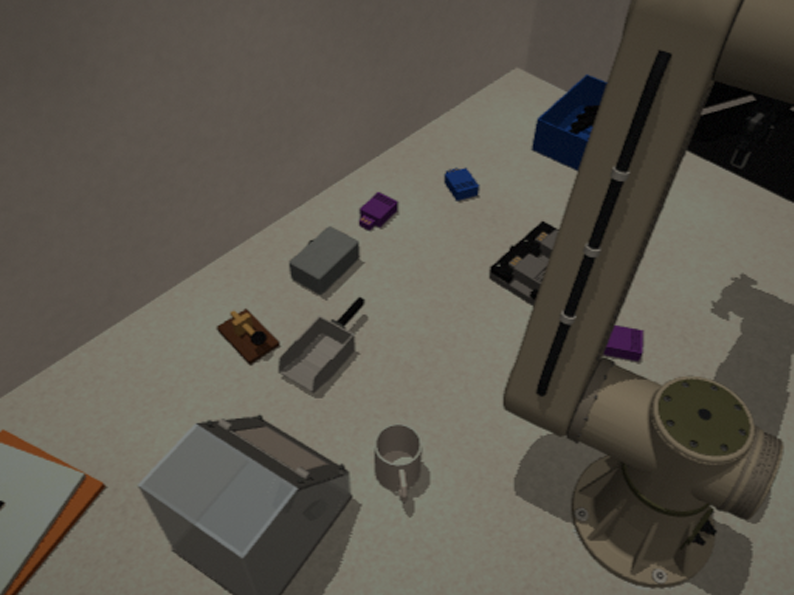

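View pics/bin60g.png

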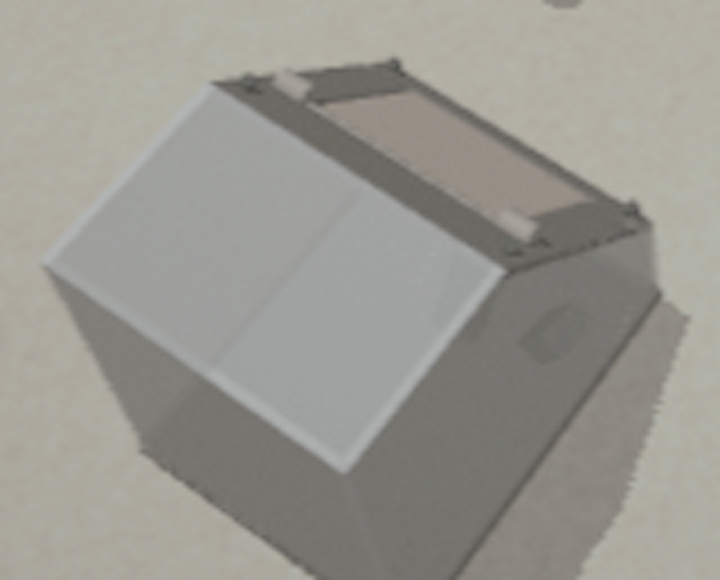

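```bash
python3 - <<'E'
from pl import *
s=snapshot("side"); R=np.array(s["R"]);c=-R.T@np.array(s["t"])
for uv in((203,329),(203,323),(202,336)):
    d=R.T@np.array([(uv[0]-s["cx"])/s["fx"],(uv[1]-s["cy"])/s["fy"],1.]); cb=RB.inv().apply(c-B); db=RB.inv().apply(d)
    for y in(.087,.06,.03): print(uv,y,(cb+db*(y-cb[1])/db[1]).round(3))
E
```

```text
tool in cup [-0.0755 -0.0001  0.0256]
(203, 329) 0.087 [-0.027  0.087  0.101]
(203, 329) 0.06 [-0.054  0.06   0.021]
(203, 329) 0.03 [-0.083  0.03  -0.068]
(203, 323) 0.087 [-0.031  0.087  0.126]
(203, 323) 0.06 [-0.057  0.06   0.048]
(203, 323) 0.03 [-0.086  0.03  -0.039]
(202, 336) 0.087 [-0.021  0.087  0.076]
(202, 336) 0.06 [-0.046  0.06  -0.006]
(202, 336) 0.03 [-0.075  0.03  -0.097]
```

```bash
python3 - <<'E'
from rig import *
print(hand_in())
E
```

```text
the job is handed in; nothing more can be done
None
```

The job is handed in after about 66 s of the 208 s: the spent blocks are in the bin, the cup is upright on the bench and both packs are in the charger. No verdict was reported.

**What I did:**
- **Blocks:** I stacked all four spent blocks in the cup, including one that had been knocked about 28 mm aside. I then pushed the flap open with the spout and tipped them in.
- **Cup:** It stands empty and upright on the bench, not far from where it started.
- **Packs:** Both grey packs are on charge, one in each pocket. I left the blue and purple look-alikes alone.

**What went wrong on the way:**
- **Early slide:** The blocks slid at 38° of tip, before the mouth was in the port. One fell onto the bench, so I put it back in the cup and poured it in on a second pass.
- **Flap propped open:** One block then stood on end inside the bin and held the flap open. I reached through the port with closed fingers and toppled it.
- **Second pack:** It first landed on the charger rim, with about 49 N shown at the wrist. I lifted it, corrected it and it went in freely.

**Last checks:**
- **Bench and flap:** The top and side views showed the flap shut and no block left on the bench. The morse key, meter and mug looked unmoved.
- **Packs:** The fit put both within about 2 mm of their pockets and square. It read them 4 mm and 9 mm below the 20 mm pocket floor, which can't be right. I judged them fully home from the pictures and from how they went in.
- **Bin contents:** I could see only one block through the bin wall. I take the other three to be inside because the cup came out empty and none is on the bench.

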